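Cut the power, fetch dropped things with the reacher, power back on

TASK

Some small things have dropped under the low wire shelf, beside the live socket strip: press the test button on the trip box so that its lever drops and the power is off, then fetch every one of them with the reacher (its jaws close as you squeeze its trigger), never with the fingers, and set them in the shallow grey tray. Lay the reacher back flat on its cork mat, upright as it was, and only then lift the lever back up to switch the power on again. Leave everything else on the table where it is, and keep the reacher off the dropped things whenever the power is on.

Things in the scene. Friction and masses are not known exactly. Their poses are not given: they have to be found in the camera images.
- shelf: low wire shelf, fixed, 460 wide (y) x 220 deep (x), steel wires 82 to 90 mm above the table, four legs 12 thick at its corners, open on all sides below. Origin on the table under its middle, x away from the robot (front edge at x = -110). White socket strip, 30 high, fixed under it from x = +62 back. Two flat cartons lie fixed on its ends (|y| over 162, x over -30, top at 120)
- tape: small cardboard-coloured roll of tape lying flat, 32 across, 20 high, about 25 g; one of up to five dropped things, which start on the table under the shelf, upright, 30 to 80 mm behind its front edge, 55 mm or more apart. Origin at the centre of its underside
- spool: pale wooden thread spool standing up, 31 across and 28 high; dropped thing. Origin at the centre of its underside
- tub: black film tub with a grey lid, 32 across and 25 high; dropped thing. Origin at the centre of its underside
- adaptor: white plug adaptor block 28 x 28 x 24 high with two brass pins standing up from it, any yaw; dropped thing. Origin at the centre of its underside
- tin: small round steel tin lying flat, 33 across and 18 high; dropped thing. Origin at the centre of its underside
- tray: shallow square tray of grey plastic, fixed, 178 x 178 outside, wall 4 mm thick and 22 mm high, floor 4 mm thick. Origin at the centre of its underside, x and y along its sides
- mat: brown cork mat, fixed, 300 (x) x 130 (y), 3 mm thick, on which the reacher lies. Origin at the centre of its underside, x along its length, the way the reacher first points, more or less
- reacher: short reacher, 230 long, 70 high, 0.23 kg, standing on its handle's flat foot. Origin at the centre of that underside; x forward along the shaft to the jaws, z up; balance point about 15 mm ahead. Aluminium shaft 12 thick at height 45. Crosshead at x 116..134, 66 wide, 38 to 52 high, carrying two jaw plates (see jaw_mid)
- trigger (a joint): how far the trigger is squeezed towards the grip plate, 0 to 0.0135 m; spring 10 N at the start, 17 N at the end. Each jaw plate moves inwards by the same amount (gap between jaws = 52 mm - 2 x value). Squeezed 1 to 6 mm the reacher is held and carried with its jaws open; squeezed on with 30 to 60 N it holds a thing firmly
- jaw_mid (a point): point midway between the reacher's two rubber jaw plates, 170 mm ahead of its origin, at the level of its underside; axes as the reacher's. Plates 5 thick, parallel, x 147..193, 6 to 44 mm high, 52 between their inner faces with the trigger free (62 over the outer faces)
- handle_mid (a point): middle of the reacher's handle, 45 mm above its underside, where to grip it from above; axes as the reacher's. Handle x -35..35, up to 70 high; black fixed grip plate, outer face at y = +23; grey trigger plate (66 long, 17 to 69 high), outer face at y = -23: 46 across, a finger on each. Squeezing moves the trigger only, towards +y
- tripbox: white trip box (residual current device), fixed, 130 (x) x 170 (y) x 90 high, with lever and test button on its top. Origin at the centre of its underside, x away from the robot, z up
- test (a joint): travel of the test button, 0 free to 0.007 m fully down; straight down, spring 1.5 N at the start to 4 N at the bottom. At about 3.5 mm the lever is tipped over and drops by itself within half a second
- test_top (a point): centre of the top of the round grey test button, 24 across, standing 20 mm above the box; it goes down as pressed
- lever (a joint): angle of the trip lever about the box's y axis: 0 = up (power on, leaning 0.16 rad to the box's +x side, resting there), 1.2 = dropped (power off, leaning 1.04 rad from upright to the near side, -x). Moved by its own weight (0.09 kg) alone, it tips over at 0.16; pushed up past upright it falls to its upper stop and stays
- lever_bar (a point): centre of the black cross-bar at the lever's end, 44 long along the box's y axis and 16 thick, 78 mm from the pivot; 29 mm above the box's top when dropped. Pinch it by its ends and lead it round its arc (a level push from the front tends to jam); point axes turn with the lever
- lever_pivot (a point): centre of the lever's pivot, 80 mm above the table, 40 mm from the box's middle towards its +y; axes as the box's
- bottle: green bottle 60 across, 140 high, bystander; origin at its underside
- mug: white mug 76 across, 85 high, bystander; origin at its underside
- stapler: stapler 130 long, 45 high, bystander; origin at its underside
- calculator: grey calculator 90 x 140 x 15 high, bystander; origin at its underside
- shoebox: small carton 50 x 50 x 50 standing under the back of the shelf at its +y end; it belongs there, bystander; origin at its underside
- jar: clear jar 52 across, 60 high, bystander; origin at its underside

How it is judged:
On the way, in this order (a step that is already met when the one before it is completed fails the run):
1. the test button is pressed (value of joint test above 0.0025 m).
2. the lever has dropped: power off (value of joint lever above 1 rad), for 0.1 s.
3. all dropped things rest in the tray, let go by the reacher, with the power still off (x of tape in the frame of tray between -0.085 and 0.085 m and y of tape in the frame of tray between -0.085 and 0.085 m and z of each of tape, spool, tub, adaptor, tin in the frame of tray below 0.025 m and linear speed of each of tape, spool, tub, adaptor, tin below 0.03 m/s and contact force between reacher and tape below 0.2 N and x of spool in the frame of tray between -0.085 and 0.085 m and y of spool in the frame of tray between -0.085 and 0.085 m and contact force between reacher and spool below 0.2 N and x of tub in the frame of tray between -0.085 and 0.085 m and y of tub in the frame of tray between -0.085 and 0.085 m and contact force between reacher and tub below 0.2 N and x of adaptor in the frame of tray between -0.085 and 0.085 m and y of adaptor in the frame of tray between -0.085 and 0.085 m and contact force between reacher and adaptor below 0.2 N and x of tin in the frame of tray between -0.085 and 0.085 m and y of tin in the frame of tray between -0.085 and 0.085 m and contact force between reacher and tin below 0.2 N and value of joint lever above 1 rad), for 0.2 s.
4. the reacher lies upright on its mat, let go, with the power still off (x of handle_mid in the frame of mat between -0.15 and 0.15 m and y of handle_mid in the frame of mat between -0.065 and 0.065 m and x of jaw_mid in the frame of mat between -0.15 and 0.15 m and y of jaw_mid in the frame of mat between -0.065 and 0.065 m and angle between reacher's own z axis and vertical below 0.15 rad and height (world z) of reacher below 0.012 m and linear speed of reacher below 0.03 m/s and contact force between the fingers and reacher below 0.2 N and value of joint lever above 1 rad), for 0.2 s.
5. the lever is back up (value of joint lever below 0.08 rad), for 0.2 s.
At the end, for the whole second after the job is handed in: every dropped thing lies at rest in the tray (origin within 85 mm of its middle along both sides, under 25 mm above its underside); the reacher, let go, lies upright (0.15 rad) with handle and jaws over its mat; the lever is up (below 0.08 rad) and the button free (x of tape in the frame of tray between -0.085 and 0.085 m and y of tape in the frame of tray between -0.085 and 0.085 m and z of each of tape, spool, tub, adaptor, tin in the frame of tray below 0.025 m and linear speed of each of tape, spool, tub, adaptor, tin, reacher below 0.03 m/s and contact force between reacher and tape below 0.2 N and x of spool in the frame of tray between -0.085 and 0.085 m and y of spool in the frame of tray between -0.085 and 0.085 m and contact force between reacher and spool below 0.2 N and x of tub in the frame of tray between -0.085 and 0.085 m and y of tub in the frame of tray between -0.085 and 0.085 m and contact force between reacher and tub below 0.2 N and x of adaptor in the frame of tray between -0.085 and 0.085 m and y of adaptor in the frame of tray between -0.085 and 0.085 m and contact force between reacher and adaptor below 0.2 N and x of tin in the frame of tray between -0.085 and 0.085 m and y of tin in the frame of tray between -0.085 and 0.085 m and contact force between reacher and tin below 0.2 N and x of handle_mid in the frame of mat between -0.15 and 0.15 m and y of handle_mid in the frame of mat between -0.065 and 0.065 m and x of jaw_mid in the frame of mat between -0.15 and 0.15 m and y of jaw_mid in the frame of mat between -0.065 and 0.065 m and angle between reacher's own z axis and vertical below 0.15 rad and height (world z) of reacher below 0.012 m and contact force between the fingers and reacher below 0.2 N and value of joint lever below 0.08 rad and value of joint test below 0.002 m); the robot touches nothing.
It fails at once if a bystander is moved by more than 40 mm (distance of any of bottle, mug, stapler, calculator, shoebox, jar from where it was at the start of the episode above 0.04 m).
It fails at once if a dropped thing is touched with the fingers or the arm (contact force between any of the fingers, the arm and tape above 1 N or contact force between any of the fingers, the arm and spool above 1 N or contact force between any of the fingers, the arm and tub above 1 N or contact force between any of the fingers, the arm and adaptor above 1 N or contact force between any of the fingers, the arm and tin above 1 N).
It fails at once if the reacher touches a dropped thing while the power is on (value of joint lever below 0.8 rad and (contact force between reacher and tape above 0.5 N or contact force between reacher and spool above 0.5 N or contact force between reacher and tub above 0.5 N or contact force between reacher and adaptor above 0.5 N or contact force between reacher and tin above 0.5 N)).
Of tape, spool, tub, adaptor, tin only 3 to 5 are there at a start; the rules pass over those that are not, and their reading is None.
At some moment in a run one of tape, spool, tub, adaptor, tin may be knocked a few centimetres aside while the robot is not near it.
It also fails if it takes over 210 s, if anything falls off the work surface, if the arm or the gripper's body presses on something with over 40 N, if the wrist force passes 120 N, or if a joint passes its speed limit or range.

ROBOT

A 7-joint arm with a two-finger parallel gripper is mounted at the origin on the work surface. World frame = base frame: x ahead of the robot, y to its left, z up, the work surface at z = 0. Lengths are in m, angles in rad, forces in N, time in s.
With the tool pointing down it reaches from about 0.425 to 1.025 m from the base axis. Payload 9.4 kg.
Tool frame: the origin (TCP) lies midway between the tips of the shut fingers; the grasp point (between the pads) lies 19 mm behind it; z points along the fingers, y is the direction in which the jaws open and shut (so a half turn about z gives the same grasp; the last joint's range is limited). The gripper opens to 85 mm and grips with 20 to 120 N. Pads are 22 mm wide; open, the fingers measure 114 mm over their backs; the gripper's body (76 mm by 85 mm) begins 54 mm behind the grasp point. The pads swing forward as they close: fully open they stand 13 mm farther back than shut.
Start: joints at [-1.224, 0.599, -0.003, 1.599, 0.002, 0.943, -0.08], TCP at [0.298, 0.661, 0.231] pointing down, gripper open.
Joint ranges: [-2.57, 2.57], [-0.35, 1.97], [-1.29, 1.29], [0.11, 2.56], [-1.05, 4.19], [0.11, 1.86], [-2.63, 2.63]. Speed limits (rad/s): [2.22, 2.22, 3.01, 3.01, 3.14, 3.14, 3.14].

INTERFACE

Orientations are given as a 3x3 rotation matrix whose columns are the frame's x, y, z axes.
In Python, from rig import r gives the robot as it stands.
- The arm moves only by the tool move_arm, never from a script. Its argument "commands" is a list of rows, each a list of 5 numbers: the shift along the tool's x, y, z in m, then the turn about the tool's z in degrees, then the opening, from -1 (shut) to 1 (fully open). A call has 1 to 5 rows; each row is the pose to reach, as a shift and turn from the pose measured when the call began, along the tool's axes at that moment; what a row does not reach only later rows make up. A row lasts 1/10 s, in which the tool goes at most 50 mm and 8.59 degrees, less where a joint would pass 70% of its speed; a pose out of reach is approached as far as the arm can. A call with a gripper value outside its range is refused whole. The fingers move at their own pace and stop on an object; "newtons" is the grip in N (left out, the last holds). Time passes only in rows, so rows that repeat a pose let the fingers close. It gives the time, the measured TCP pose, the force and the opening at its end, in the units of the state.
- r.get_state(): the state, without advancing time (a new reading comes with each control period).
- r.grab_frame(name): name is "side" or "top"; returns a dict with "frame" (384x512x3 uint8, blue, green, red), "mtx" (3x3 intrinsics, pixels), "dist_coeffs" ([k1, k2, p1, p2, k3] as OpenCV has them; the pictures are not rectified), "R" (3x3) and "t" (3): a world point X has camera coordinates R X + t. Camera axes: x right, y down, z forward; pixel columns grow to the right and rows downward; lengths in m; the calibration is good to about 2 mm. A picture is of the moment at which its call begins. There is no depth.
- r.close_job(): hands the job in, once; it reports no verdict.
The state is a dict: "time_s": time; "joint_pos": joint angles; "qd": joint speeds; "joint_efforts": joint torques, N m; "position": TCP position; "tool_rot": TCP orientation; "force": force on the tool from outside, world axes, zero at the start; "moment": the same for the moment, N m; "grip_width": opening from 0.0 (shut) to 1.0 (fully open).
Only numpy, scipy, OpenCV 4.12 (cv2) and the standard library are available. Lean on these libraries where they do the work, as an engineer would, in place of code of your own. Each camera call takes 0.05 s, during which the arm holds its last target.

## Working session

There is one attempt and no reset: what is moved stays moved. The work goes in short steps, Python scripts to look and compute and a tool call to move; the robot and the scene stay as the last step left them, time stands still between calls to the robot, and variables do not carry over. Pictures are saved under pics/ and viewed, and the job is handed in when it is done.

Besides the shell and the picture viewer there is one more tool, called after ">>>" as a command line: name --pt "numbers of a row" for each row, then --argument value for the rest. move_arm: Moves the arm, as the interface text tells. Its arguments: {"type":"object","properties":{"commands":{"type":"array"},"newtons":{"type":"number"}},"required":["commands"]}

```bash
mkdir -p pics; ls; cat > h.py <<'E'
import numpy as np, cv2
from rig import r
def snap(n,f):
    d=r.grab_frame(n); cv2.imwrite(f'pics/{f}.png',d['frame']); np.savez(f'pics/{f}.npz',**{k:np.array(v) for k,v in d.items()}); return d
def load(f): return dict(np.load(f'pics/{f}.npz'))
def proj(d,X):
    rv,_=cv2.Rodrigues(np.array(d['R'],float)); p,_=cv2.projectPoints(np.array(X,float).reshape(-1,3),rv,np.array(d['t'],float),np.array(d['mtx'],float),np.array(d['dist_coeffs'],float)); return p.reshape(-1,2)
def back(d,uv,z):
    u=cv2.undistortPoints(np.array(uv,float).reshape(-1,1,2),np.array(d['mtx'],float),np.array(d['dist_coeffs'],float)).reshape(-1,2)
    R=np.array(d['R']);t=np.array(d['t']); c=-R.T@t; o=[]
    for p in u:
        v=R.T@np.array([p[0],p[1],1]); o.append(c+v*(z-c[2])/v[2])
    return np.array(o)
def crop(f,x0,y0,x1,y1,s,out):
    im=cv2.imread(f'pics/{f}.png')[y0:y1,x0:x1]; cv2.imwrite(f'pics/{out}.png',cv2.resize(im,None,fx=s,fy=s,interpolation=cv2.INTER_CUBIC))
E
python3 - <<'E'
from h import *
np.set_printoptions(precision=4,suppress=True)
for n in('top','side'):
    d=snap(n,n+'0'); print(n,-np.array(d['R']).T@d['t'])
print(r.get_state())
E
```

```text
pics
top [ 0.2972 -0.0663  1.1626]
side [-0.168   0.6665  0.6852]
{'time_s': 0.1, 'joint_pos': array([-1.2237,  0.6   , -0.0026,  1.6   ,  0.0018,  0.9429, -0.0798]), 'qd': array([-0.0032, -0.0018,  0.0023, -0.003 , -0.0002,  0.0008, -0.0005]), 'joint_efforts': array([  0.0052, -77.7999,   1.5703, -25.8626,   0.0127,   0.0055,
        -0.    ]), 'position': array([0.298 , 0.6605, 0.2305]), 'tool_rot': array([[-0.9116,  0.4111, -0.0004],
       [ 0.4111,  0.9116, -0.0013],
       [-0.0001, -0.0014, -1.    ]]), 'force': array([0.0524, 0.1498, 1.8352]), 'moment': array([-0.0192, -0.0179,  0.0199]), 'grip_width': 0.9970862539947953}
```

View pics/top0.png

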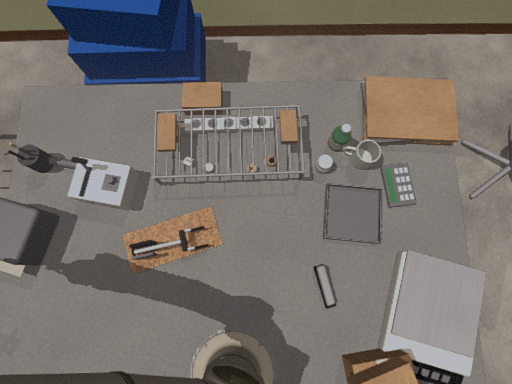

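View pics/side0.png

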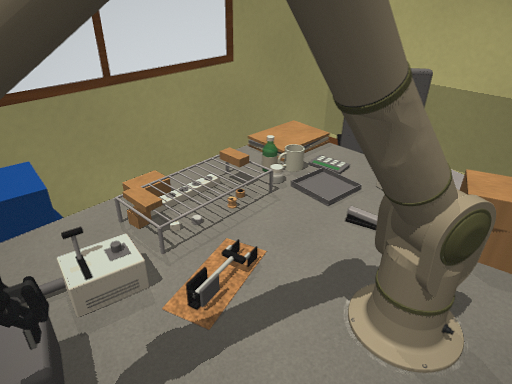

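```bash
python3 - <<'E'
from h import *
np.set_printoptions(precision=4,suppress=True)
crop('top0',110,80,310,280,4,'t1');crop('top0',50,140,150,220,6,'t2');crop('top0',300,110,430,320,4,'t3')
crop('side0',100,130,300,260,4,'s1')
d=load('top0')
print(back(d,[[155,109],[300,107],[303,177],[154,182]],0.09))
E
```

```text
[[ 0.8064  0.2436  0.09  ]
 [ 0.8053 -0.2227  0.09  ]
 [ 0.5732 -0.2216  0.09  ]
 [ 0.5643  0.2352  0.09  ]]
```

View pics/t1.png

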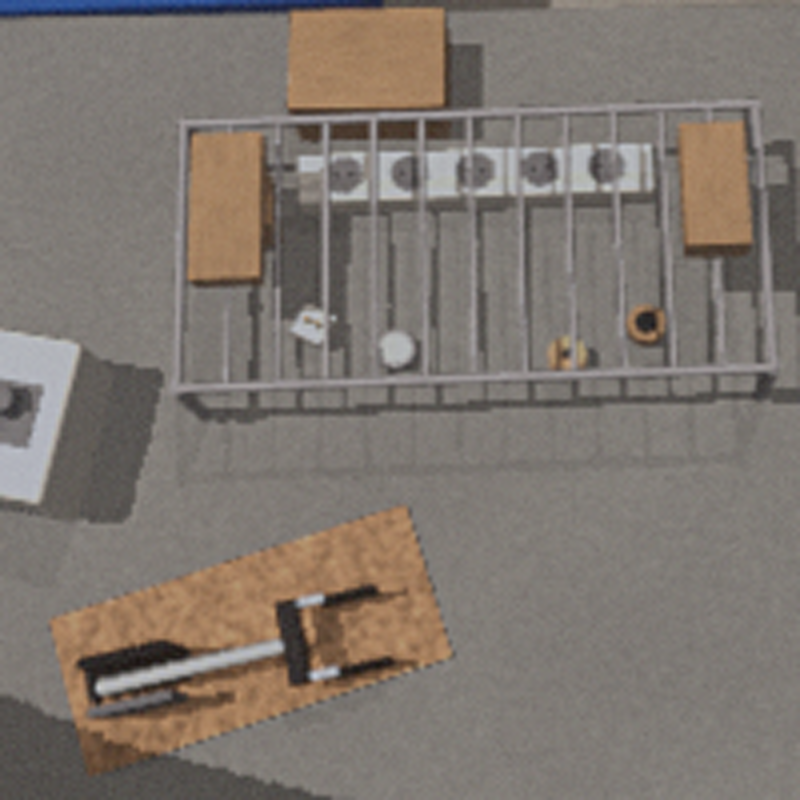

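View pics/t2.png

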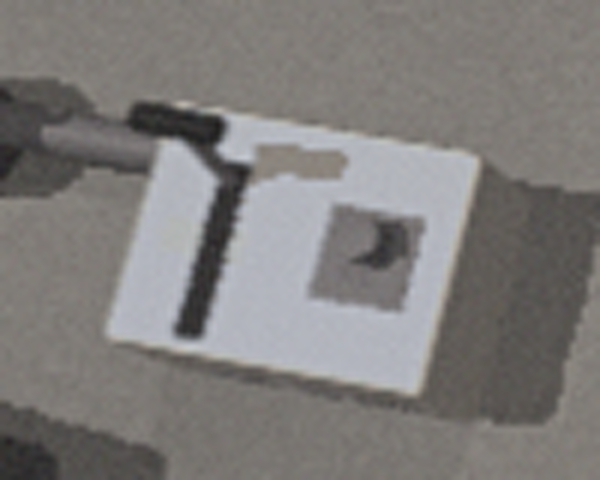

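View pics/s1.png

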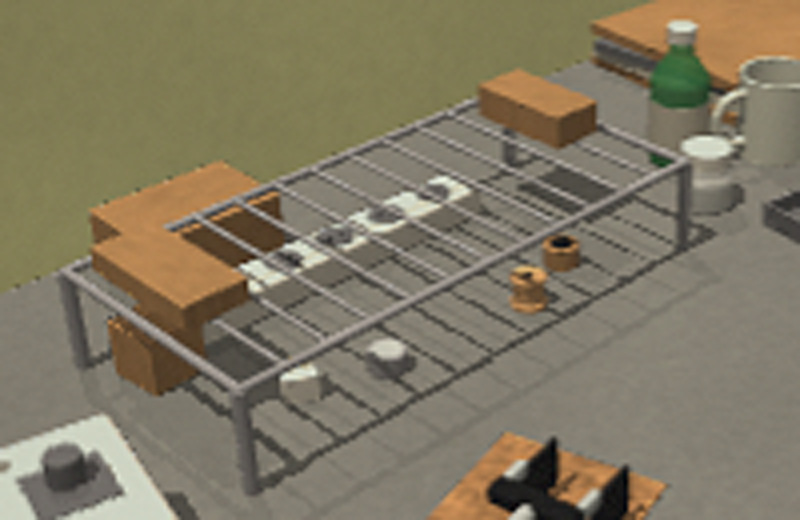

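View pics/t3.png

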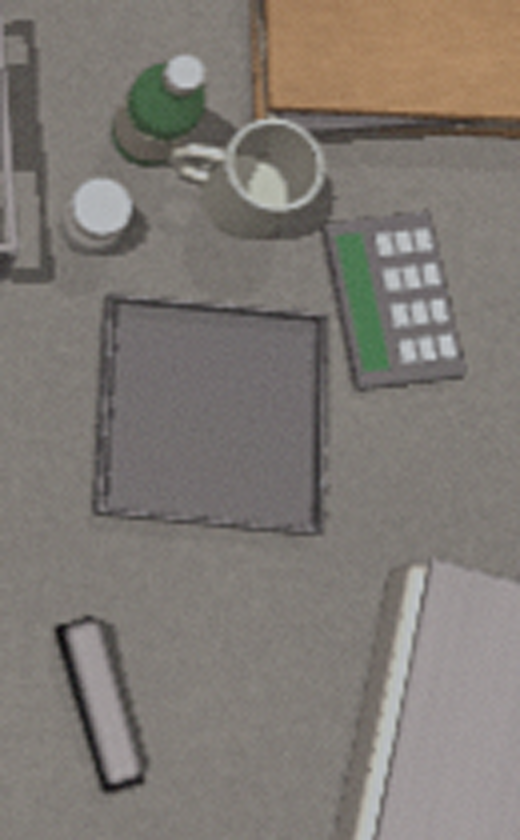

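```bash
python3 - <<'E'
from h import *
np.set_printoptions(precision=4,suppress=True)
d=load('top0')
P=lambda pts,ox,oy,s:[[ox+(x+.5)/s-.5,oy+(y+.5)/s-.5] for x,y in pts]
b=back(d,P([(160,101),(480,157),(420,395),(107,335)],50,140,6),0.09);print('box',b,b.mean(0),[np.linalg.norm(b[i]-b[(i+1)%4]) for i in range(4)])
y=(b[0]-b[1]+b[3]-b[2])/2;y/=np.linalg.norm(y);print('ydir',y,np.arctan2(-y[0],y[1]))
print('btn',back(d,P([(378,240)],50,140,6),0.11),back(d,P([(222,175),(135,120),(215,130)],50,140,6),0.15))
m=back(d,P([(50,625),(407,507),(453,655),(92,775)],110,80,4),0.003);print('mat',m,m.mean(0))
x=(m[1]-m[0]);print(np.degrees(np.arctan2(x[1],x[0])))
for n,z,p in [('ad',.024,(312,327)),('tin',.02,(397,349)),('spool',.028,(567,353)),('tape',.02,(647,322))]: print(n,back(d,P([p],110,80,4),z))
j=back(d,P([(340,597),(357,668)],110,80,4),.044);print('jaws',j,j.mean(0))
j=back(d,P([(98,688),(283,648)],110,80,4),.051);print('shaft',j); a=j[1]-j[0];print(np.degrees(np.arctan2(a[1],a[0])))
j=back(d,P([(292,642)],110,80,4),.052);print('crosshead mid',j)
t=back(d,P([(108,295),(327,317),(322,533),(94,514)],300,110,4),.022);print('tray',t,t.mean(0))
E
python3 - <<'E'
import sys; sys.path.insert(0,'.')
import os; os.chdir('.')
from h import *
crop('side0',60,210,280,330,3,'s2'); crop('side0',150,190,300,330,5,'s3')
E
```

```text
box [[0.6506 0.4841 0.09  ]
 [0.6174 0.3138 0.09  ]
 [0.4929 0.3365 0.09  ]
 [0.5261 0.4995 0.09  ]] [0.5718 0.4085 0.09  ] [np.float64(0.1735485765663316), np.float64(0.12655847810856055), np.float64(0.1663387364805074), np.float64(0.12542927253125763)]
ydir [0.1954 0.9807 0.    ] -0.19670516630364157
btn [[0.5688 0.3557 0.11  ]] [[0.5924 0.419  0.15  ]
 [0.6213 0.4649 0.15  ]
 [0.6155 0.4245 0.15  ]]
mat [[0.4094 0.3543 0.003 ]
 [0.5014 0.0683 0.003 ]
 [0.3815 0.0304 0.003 ]
 [0.2916 0.3136 0.003 ]] [0.396  0.1917 0.003 ]
-72.16061642017725
ad [[0.6491 0.1459 0.024 ]]
tin [[0.6303 0.0761 0.02  ]]
spool [[ 0.6224 -0.0637  0.028 ]]
tape [[ 0.6503 -0.13    0.02  ]]
jaws [[0.4242 0.1148 0.044 ]
 [0.3696 0.1006 0.044 ]] [0.3969 0.1077 0.044 ]
shaft [[0.3564 0.297  0.051 ]
 [0.385  0.1565 0.051 ]]
-78.52004187862973
crosshead mid [[0.3894 0.1495 0.052 ]]
tray [[ 0.5683 -0.3071  0.022 ]
 [ 0.5473 -0.4834  0.022 ]
 [ 0.3744 -0.4634  0.022 ]
 [ 0.3919 -0.2857  0.022 ]] [ 0.4705 -0.3849  0.022 ]
```

View pics/s2.png

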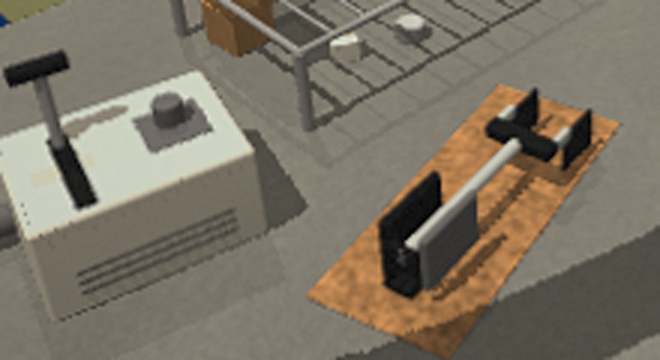

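View pics/s3.png

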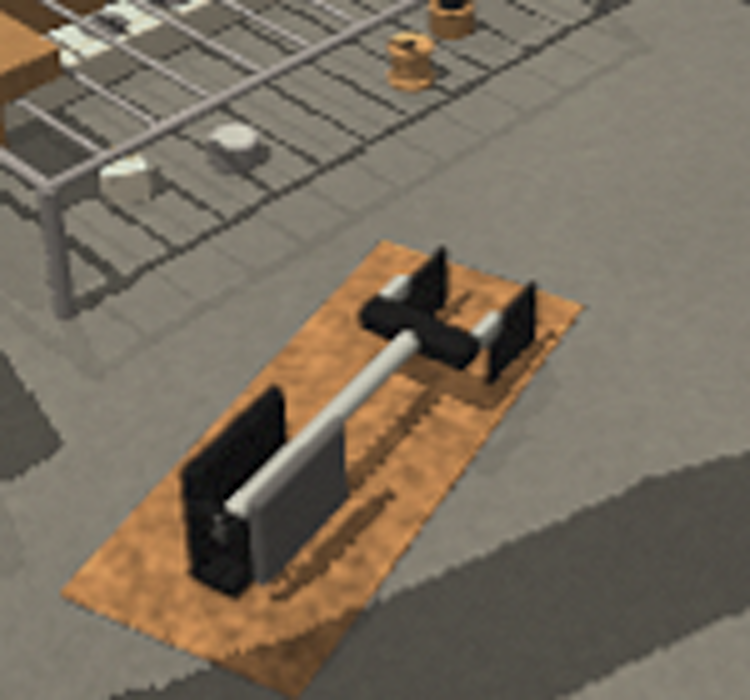

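```bash
cat >> h.py <<'E'
np.set_printoptions(precision=4,suppress=True)
def P(pts,ox,oy,s): return [[ox+(x+.5)/s-.5,oy+(y+.5)/s-.5] for x,y in pts]
def go(x,y,z,yaw=None,o=None):
    """tool-frame shift to world target; yaw=desired angle(deg) of tool y axis"""
    s=r.get_state(); R=s['tool_rot']; d=R.T@(np.array([x,y,z])-s['position'])
    a=np.degrees(np.arctan2(R[1,1],R[0,1])); t=0
    if yaw is not None: t=-((yaw-a+180)%360-180)
    print('shift',np.round(d,4),'turn',round(t,1),'now',s['position'],'yaw',round(a,1),'gw',round(s['grip_width'],3),'q',s['joint_pos'],'t',s['time_s'])
E
python3 - <<'E'
from h import *
d=load('side0')
print('btn side',back(d,P([(168,97)],60,210,3),.11))
print('shaft side',back(d,P([(240,505),(410,343)],150,190,5),.051))
for n,z,p in [('ad',.024,(122,165)),('tin',.018,(232,137)),('spool',.028,(410,42)),('tape',.02,(450,5))]: print(n,back(d,P([p],150,190,5),z))
go(.569,.355,.15)
E
```

```text
btn side [[0.5751 0.3654 0.11  ]]
shaft side [[0.358  0.293  0.051 ]
 [0.3846 0.1624 0.051 ]]
ad [[0.6486 0.1516 0.024 ]]
tin [[0.6327 0.0813 0.018 ]]
spool [[ 0.6251 -0.0628  0.028 ]]
tape [[ 0.6511 -0.1249  0.02  ]]
shift [-0.3727 -0.1669  0.0808] turn 0 now [0.298  0.6605 0.2305] yaw 65.7 gw 0.997 q [-1.2237  0.6    -0.0026  1.6     0.0018  0.9429 -0.0798] t 0.1
```

>>> move_arm --pt "-0.05 -0.02 0 0 -1" --pt "-0.1 -0.04 0 0 -1" --pt "-0.145 -0.06 0 0 -1" --pt "-0.19 -0.08 0 0 -1" --pt "-0.235 -0.1 0 0 -1" --newtons 40

```text
time_s: 0.6
position: [0.4683, 0.4751, 0.2303]
tool_rot: [[-0.912, 0.411, -0.001], [0.411, 0.912, -0.002], [-0.0, -0.002, -1.0]]
force: [0.0, 0.7, 0.1]
grip_width: 0.144
```

```bash
python3 - <<'E'
from h import *
go(.571,.36,.15)
E
```

```text
shift [-0.1409 -0.0626  0.0805] turn 0 now [0.4683 0.4751 0.2303] yaw 65.7 gw 0.144 q [-0.8743  0.5299 -0.0056  1.7404  0.0044  0.8732  0.2654] t 0.6
```

>>> move_arm --pt "-0.05 -0.022 0 0 -1" --pt "-0.1 -0.045 0 0 -1" --pt "-0.141 -0.062 0.02 0 -1" --pt "-0.141 -0.062 0.06 0 -1" --pt "-0.141 -0.062 0.08 0 -1"

```text
time_s: 1.1
position: [0.5724, 0.3563, 0.1475]
tool_rot: [[-0.91, 0.415, -0.003], [0.415, 0.91, -0.005], [0.0, -0.005, -1.0]]
force: [-1.3, 0.4, -0.0]
grip_width: 0.002
```

```bash
python3 - <<'E'
from h import *
snap('top','top1');crop('top1',40,120,180,230,5,'a');snap('side','side1');crop('side1',60,200,200,310,5,'b')
go(.571,.36,.104)
E
```

```text
shift [-0.0006  0.002   0.043 ] turn 0 now [0.5699 0.3587 0.147 ] yaw 65.7 gw 0.001 q [-0.6423  0.6311 -0.0062  1.7894  0.0066  0.729   0.4938] t 1.2
```

View pics/a.png

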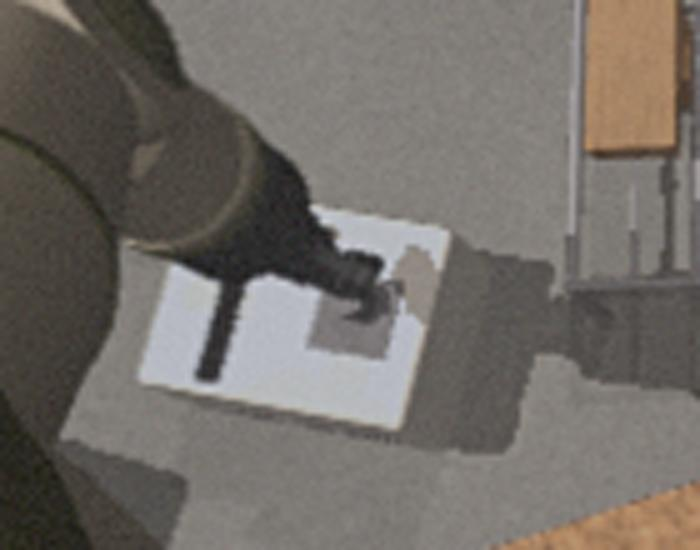

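View pics/b.png

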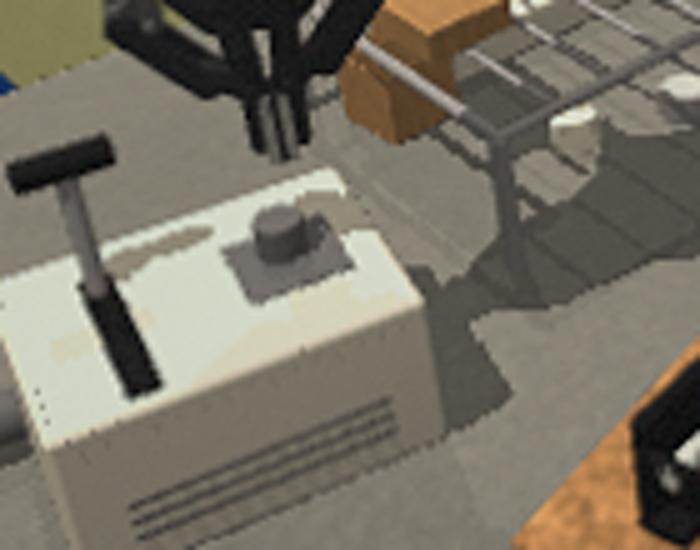

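>>> move_arm --pt "0 0 0.025 0 -1" --pt "0 0 0.038 0 -1" --pt "0 0 0.043 0 -1" --pt "0 0 0.0435 0 -1" --pt "0 0 0.0435 0 -1"

```text
time_s: 1.7
position: [0.5693, 0.3589, 0.1045]
tool_rot: [[-0.911, 0.411, -0.006], [0.411, 0.911, -0.005], [0.003, -0.007, -1.0]]
force: [-3.2, -0.7, 4.1]
grip_width: -0.003
```

>>> move_arm --pt "0 0 0 0 -1" --pt "0 0 0 0 -1" --pt "0 0 -0.03 0 -1" --pt "0 0 -0.07 0 -1" --pt "0 0 -0.1 0 -1"

```text
time_s: 2.2
position: [0.5706, 0.3599, 0.2066]
tool_rot: [[-0.911, 0.411, -0.004], [0.411, 0.911, -0.004], [0.002, -0.005, -1.0]]
force: [0.2, 0.8, -0.9]
grip_width: 0.002
```

```bash
python3 - <<'E'
from h import *
snap('side','side2');crop('side2',60,200,200,310,5,'b')
go(.571,.36,.104)
E
```

```text
shift [ 0.001  -0.0016  0.1077] turn 0 now [0.5725 0.3611 0.2117] yaw 65.7 gw -0.0 q [-0.6446  0.5595 -0.0035  1.737   0.0034  0.8442  0.4966] t 2.25
```

View pics/b.png

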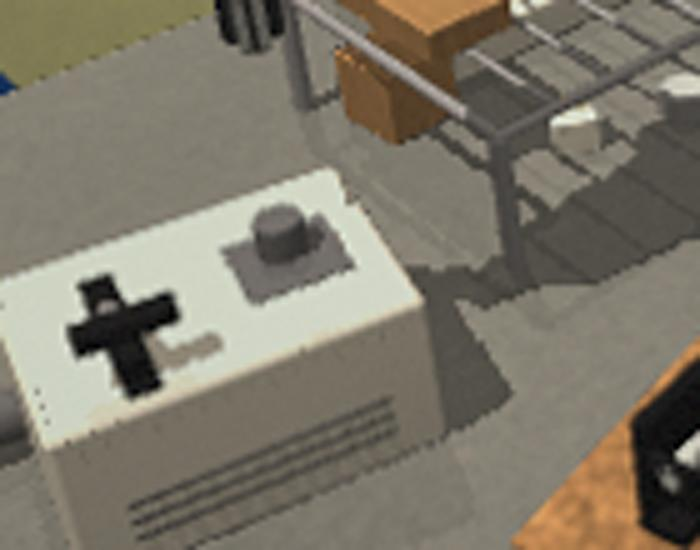

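```bash
python3 - <<'E'
from h import *
go(.366,.264,.15,11.5)
E
```

```text
shift [ 0.1483 -0.1735  0.0614] turn 54.2 now [0.5725 0.3611 0.2117] yaw 65.7 gw -0.0 q [-0.6446  0.5595 -0.0035  1.737   0.0034  0.8442  0.4966] t 2.25
```

>>> move_arm --pt "0.03 -0.035 0 8 1" --pt "0.06 -0.07 0 16 1" --pt "0.09 -0.105 0 24 1" --pt "0.12 -0.14 0 32 1" --pt "0.148 -0.173 0 40 1"

```text
time_s: 2.75
position: [0.3649, 0.2636, 0.2115]
tool_rot: [[-0.428, 0.904, 0.002], [0.904, 0.428, 0.001], [0.0, 0.002, -1.0]]
force: [-1.3, -0.2, 0.7]
grip_width: 0.844
```

```bash
python3 - <<'E'
from h import *
go(.366,.264,.1,11.5)
E
```

```text
shift [-0.0002  0.001   0.1115] turn 13.9 now [0.3649 0.2636 0.2115] yaw 25.4 gw 0.844 q [-0.8993  0.3058  0.1888  2.2385 -0.099   0.6027 -0.1949] t 2.75
```

>>> move_arm --pt "0 0.001 0.03 7 1" --pt "0 0.001 0.06 13.9 1" --pt "0 0.001 0.1 13.9 1" --pt "0 0.001 0.111 13.9 1" --pt "0 0.001 0.111 13.9 1"

```text
time_s: 3.25
position: [0.3657, 0.2638, 0.0995]
tool_rot: [[-0.199, 0.98, -0.0], [0.98, 0.199, -0.001], [-0.001, -0.0, -1.0]]
force: [0.5, -0.3, 0.5]
grip_width: 1.004
```

```bash
python3 - <<'E'
from h import *
go(.366,.264,.027,11.5)
snap('top','top3');crop('top3',110,190,240,290,6,'a');snap('side','side3');crop('side3',140,200,300,340,5,'b')
E
```

```text
shift [0.0002 0.0004 0.0725] turn -0.0 now [0.3657 0.2638 0.0995] yaw 11.5 gw 1.004 q [-0.8562  0.5158  0.1474  2.3355 -0.2427  0.3041 -0.2954] t 3.25
```

View pics/a.png

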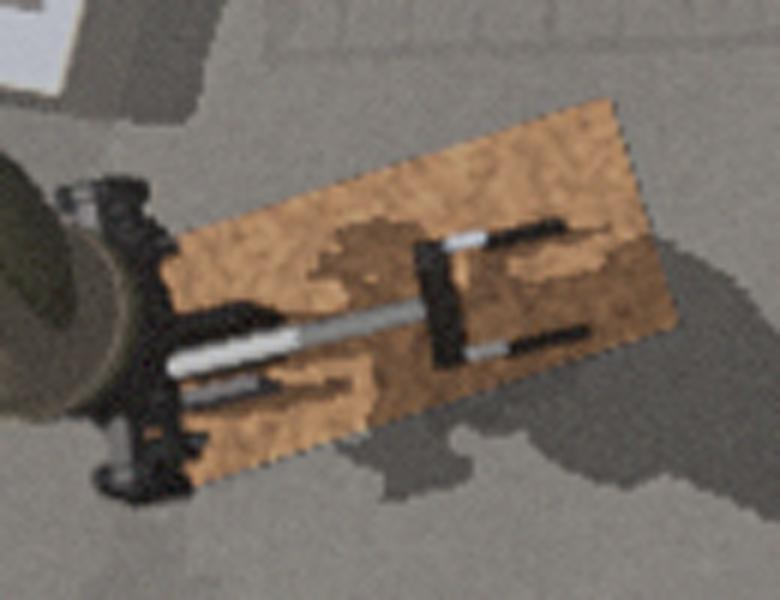

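View pics/b.png

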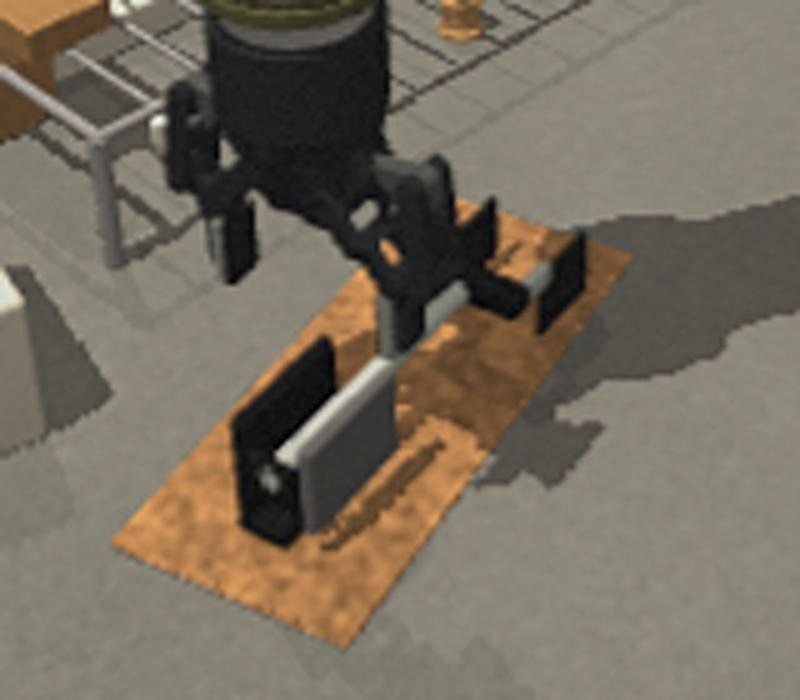

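>>> move_arm --pt "0 0 0.03 0 1" --pt "0 0 0.055 0 1" --pt "0 0 0.073 0 1" --pt "0 0 0.0735 0 0.3" --pt "0 0 0.0735 0 0.15"

```text
time_s: 3.85
position: [0.3673, 0.2647, 0.0289]
tool_rot: [[-0.198, 0.98, 0.003], [0.98, 0.198, 0.002], [0.002, 0.003, -1.0]]
force: [0.1, 0.2, -0.2]
grip_width: 0.689
```

```bash
python3 - <<'E'
from h import *
s=r.get_state(); print(s['force'],s['grip_width'])
go(.366,.264,.026,11.5)
snap('top','top4');crop('top4',110,190,240,290,6,'a')
E
```

```text
[ 0.087   0.2264 -0.2354] 0.689486635993432
shift [-0.0005 -0.0014  0.0029] turn -0.1 now [0.3673 0.2647 0.0289] yaw 11.4 gw 0.689 q [-0.7874  0.6619  0.0537  2.3676 -0.2908  0.1138 -0.2565] t 3.85
```

View pics/a.png

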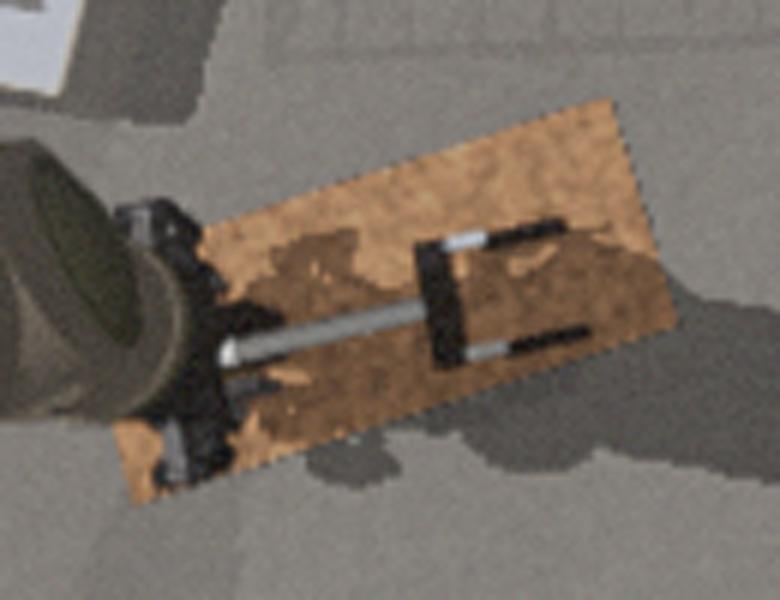

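>>> move_arm --pt "0 0 -0.002 0 0.15" --pt "0 0 -0.002 0 0.08" --pt "0 0 -0.002 0 0.04" --pt "0 0 -0.002 0 0.01" --pt "0 0 -0.002 0 0.01"

```text
time_s: 4.4
position: [0.3678, 0.2653, 0.0321]
tool_rot: [[-0.199, 0.98, 0.005], [0.98, 0.199, 0.004], [0.003, 0.006, -1.0]]
force: [-0.8, 0.2, 14.3]
grip_width: 0.504
```

```bash
python3 - <<'E'
from h import *
s=r.get_state(); print(s['force'],s['grip_width'])
go(.366,.264,.07,11.5)
E
```

```text
[-0.8096  0.1826 14.3118] 0.5038873828065408
shift [-0.0008 -0.0018 -0.0379] turn -0.0 now [0.3678 0.2653 0.0321] yaw 11.5 gw 0.504 q [-0.7897  0.6549  0.0568  2.3668 -0.2903  0.1192 -0.2565] t 4.4
```

>>> move_arm --pt "0 0 -0.005 0 0.01" --pt "0 0 -0.012 0 0.01" --pt "0 0 -0.02 0 0.01" --pt "0 0 -0.028 0 0.01" --pt "0 0 -0.03 0 0.01"

```text
time_s: 4.9
position: [0.3679, 0.2654, 0.0632]
tool_rot: [[-0.199, 0.98, 0.006], [0.98, 0.199, 0.005], [0.003, 0.007, -1.0]]
force: [-0.8, 0.3, -1.5]
grip_width: 0.515
```

```bash
python3 - <<'E'
from h import *
s=r.get_state(); print(s['force'],s['grip_width'])
go(.366,.264,.07,11.5)
snap('top','top5');crop('top5',110,190,240,290,6,'a');snap('side','side5');crop('side5',140,200,300,340,5,'b')
E
```

```text
[-0.8142  0.2839 -1.5255] 0.5148934081045431
shift [-0.001  -0.0021 -0.0068] turn -0.0 now [0.3679 0.2654 0.0632] yaw 11.5 gw 0.515 q [-0.82    0.5896  0.0993  2.3554 -0.2799  0.1987 -0.2631] t 4.9
```

View pics/a.png

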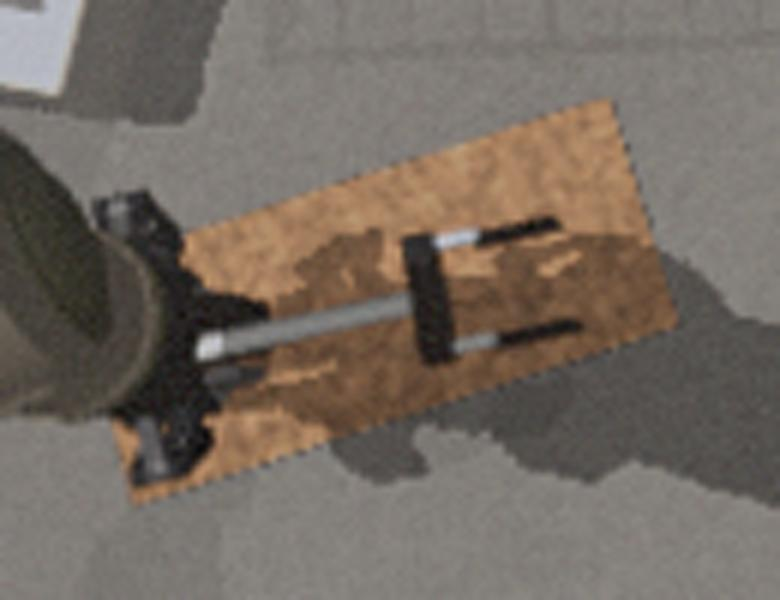

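View pics/b.png

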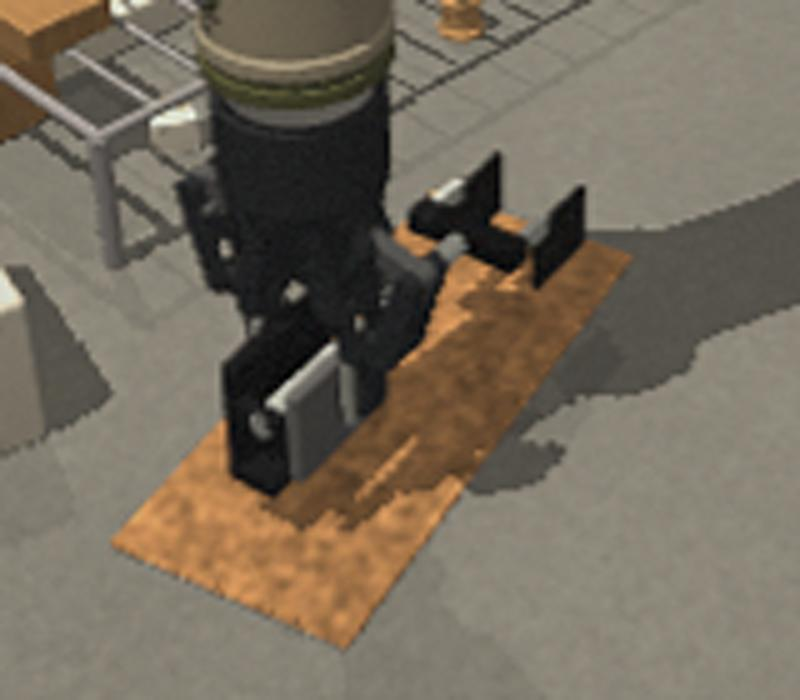

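```bash
cat >> h.py <<'E'
GX=0.008; GY=0.0016; GZ=0.029   # grip point x in reacher frame, y, TCP z above underside
def reacher(pos,yawy,gx=None,pitch=0.0,gy=None,gz=None):
    """-> origin, R. yawy: angle deg of tool y (=reacher y)."""
    gx=GX if gx is None else gx; gy=GY if gy is None else gy; gz=GZ if gz is None else gz
    a=np.radians(yawy-90); 
    Rz=np.array([[np.cos(a),-np.sin(a),0],[np.sin(a),np.cos(a),0],[0,0,1]])
    Ry=np.array([[np.cos(pitch),0,-np.sin(pitch)],[0,1,0],[np.sin(pitch),0,np.cos(pitch)]]) # +pitch = nose up
    R=Rz@Ry
    return np.array(pos)-R@np.array([gx,gy,gz]),R
def overlay(f,o,R,out,box,s,sq=0.003):
    d=load(f); im=d['frame'].copy()
    x0,y0,x1,y1=box; im=cv2.resize(im[y0:y1,x0:x1],None,fx=s,fy=s,interpolation=cv2.INTER_CUBIC)
    def line(pts,c):
        p=proj(d,[o+R@np.array(q) for q in pts]); p=((p-[x0,y0]+.5)*s-.5)
        cv2.polylines(im,[np.round(p*16).astype(int)],False,c,1,cv2.LINE_AA,4)
    for sg in(1,-1):
        y=sg*(26-1000*sq)/1000
        line([[.147,y,.006],[.193,y,.006],[.193,y,.044],[.147,y,.044],[.147,y,.006]],(0,0,255))
    line([[.116,-.033,.052],[.134,-.033,.052],[.134,.033,.052],[.116,.033,.052],[.116,-.033,.052]],(0,255,0))
    line([[-.035,0,.051],[.116,0,.051]],(255,255,0))
    line([[-.035,.023,.07],[.035,.023,.07],[.035,.023,0],[-.035,.023,0],[-.035,.023,.07]],(255,0,255))
    cv2.imwrite(f'pics/{out}.png',im)
def pose():
    s=r.get_state(); R=s['tool_rot']; return s['position'],np.degrees(np.arctan2(R[1,1],R[0,1]))
E
python3 - <<'E'
from h import *
p,a=pose(); o,R=reacher(p,a); print(o,o+R@[.17,0,0])
overlay('top5',o,R,'a',(110,190,240,290),6);overlay('side5',o,R,'b',(140,200,300,340),5)
E
```

```text
[0.3647 0.2729 0.0337] [0.3984 0.1063 0.0337]
```

View pics/a.png

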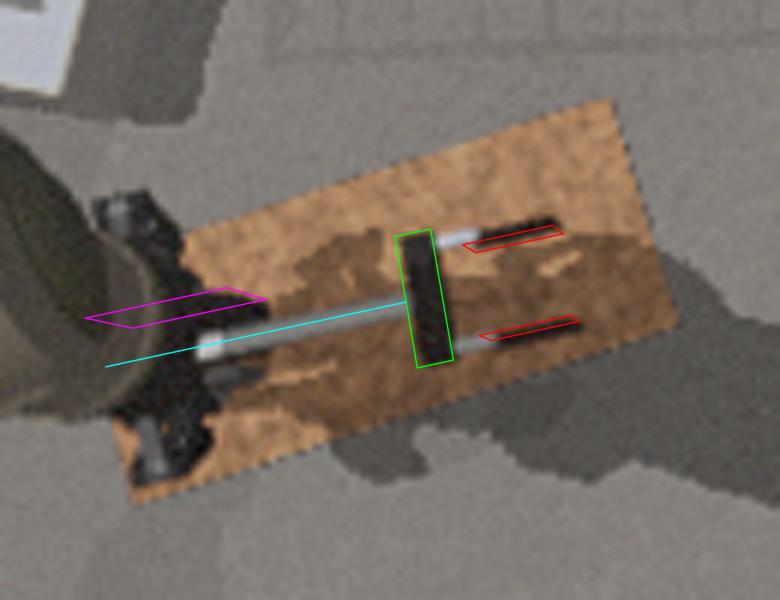

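View pics/b.png

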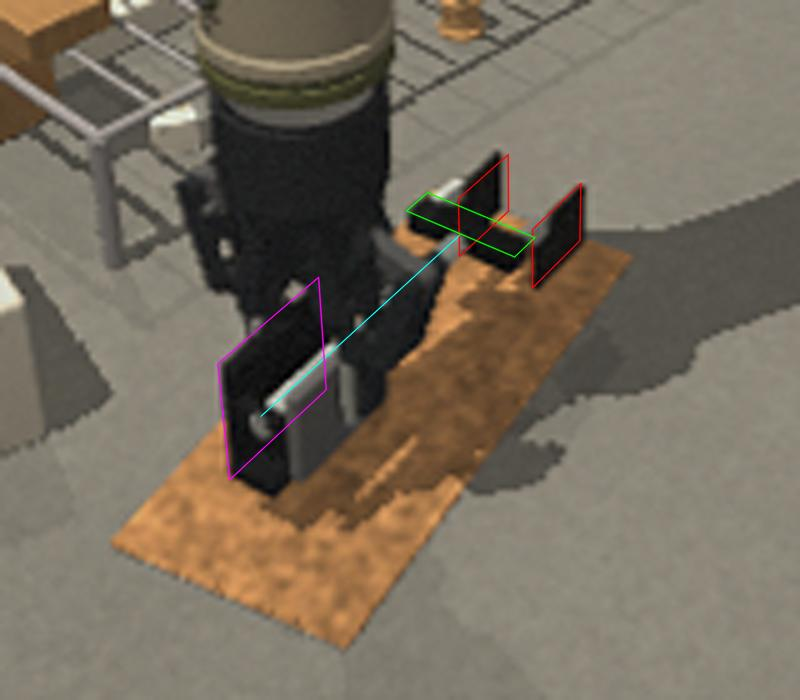

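```bash
python3 - <<'E'
from h import *
go(.384,.245,.08,70)
E
```

```text
shift [-0.0232  0.0119 -0.0173] turn -58.5 now [0.3678 0.2654 0.0627] yaw 11.5 gw 0.507 q [-0.8196  0.5908  0.0986  2.3556 -0.2801  0.1976 -0.263 ] t 5.0
```

>>> move_arm --pt "0 0 -0.015 0 0.01" --pt "-0.005 0.002 -0.017 -6 0.01" --pt "-0.01 0.004 -0.017 -13 0.01" --pt "-0.015 0.006 -0.017 -20 0.01" --pt "-0.02 0.008 -0.017 -27 0.01"

```text
time_s: 5.5
position: [0.3795, 0.2471, 0.0795]
tool_rot: [[-0.626, 0.78, 0.006], [0.78, 0.626, 0.004], [-0.0, 0.007, -1.0]]
force: [0.5, -0.7, -3.3]
grip_width: 0.507
```

```bash
python3 - <<'E'
from h import *
go(.384,.245,.08,70)
E
```

```text
shift [-0.0045  0.0022 -0.0005] turn -31.2 now [0.3795 0.2471 0.0795] yaw 38.8 gw 0.507 q [-0.7191  0.5513  0.0229  2.3442 -0.0495  0.2394  0.025 ] t 5.5
```

>>> move_arm --pt "-0.001 0 0 -7 0.01" --pt "-0.002 0.001 0 -14 0.01" --pt "-0.003 0.002 0 -22 0.01" --pt "-0.004 0.002 0 -29 0.01" --pt "-0.0045 0.002 0 -31 0.01"

```text
time_s: 6.0
position: [0.3838, 0.2446, 0.0792]
tool_rot: [[-0.939, 0.343, 0.005], [0.343, 0.939, 0.004], [-0.003, 0.006, -1.0]]
force: [-0.2, -0.2, -2.5]
grip_width: 0.51
```

```bash
python3 - <<'E'
from h import *
snap('top','top6');snap('side','side6')
p,a=pose(); o,R=reacher(p,a); print(p,a,o,o+R@[.17,0,0])
overlay('top6',o,R,'a',(110,130,280,270),4.7);overlay('side6',o,R,'b',(100,130,260,300),5)
crop('top6',160,130,280,190,6,'c')
E
```

```text
[0.3838 0.2446 0.0793] 69.65306457232424 [0.3758 0.2459 0.0503] [0.5352 0.1868 0.0503]
```

View pics/a.png

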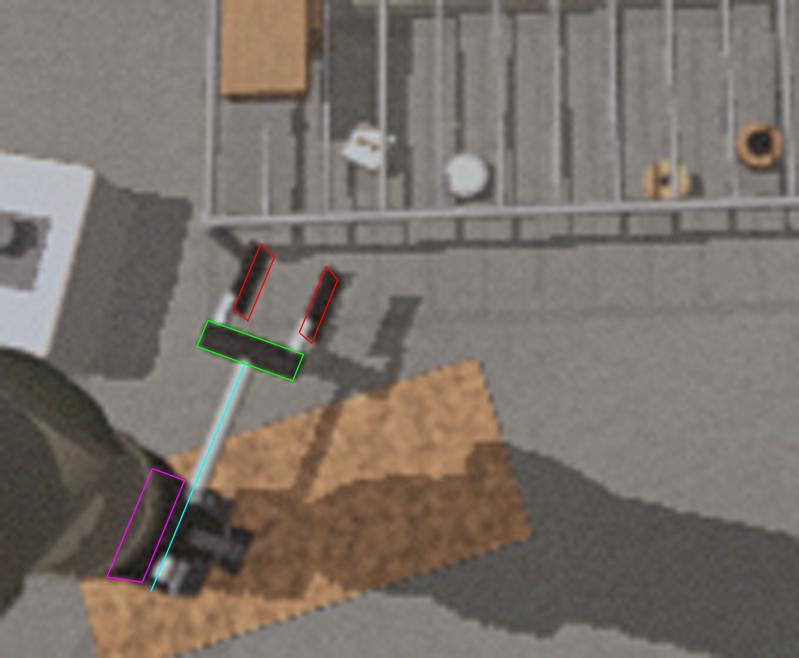

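View pics/b.png

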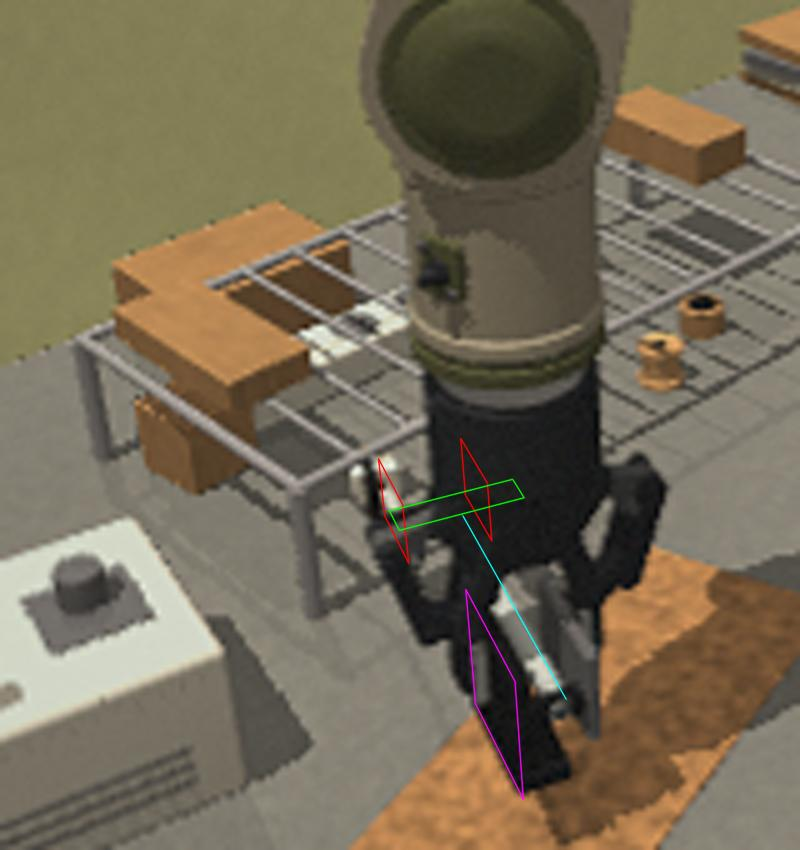

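View pics/c.png

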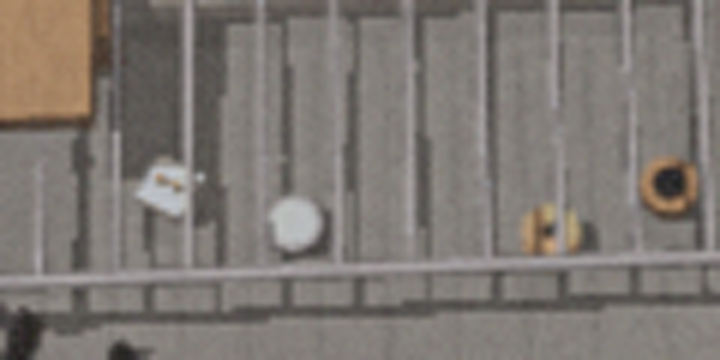

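```bash
python3 - <<'E'
from h import *
d=load('top6')
for n,z,p in [('ad',.024,(162,187)),('tin',.02,(297,224)),('spool',.028,(551,230)),('tape',.02,(669,185))]: print(n,back(d,P([p],160,130,6),z))
A=back(d,P([(162,187)],160,130,6),.024)[0]
u=np.array([np.cos(np.radians(-20)),np.sin(np.radians(-20))])
for dd in (.12,.07,.0): t=A[:2]-(.162+dd)*u; print(dd,t); go(t[0],t[1],.034,70)
print('leg corner', back(d,P([(208,218)],110,130,4.7),.09))
E
```

```text
ad [[0.6513 0.1494 0.024 ]]
tin [[0.6301 0.0754 0.02  ]]
spool [[ 0.6223 -0.0638  0.028 ]]
tape [[ 0.6493 -0.1291  0.02  ]]
0.12 [0.3863 0.2458]
shift [-0.0017  0.0017  0.0453] turn -0.3 now [0.3838 0.2446 0.0793] yaw 69.7 gw 0.508 q [-0.6293  0.5522 -0.0886  2.334   0.1856  0.2548  0.3316] t 6.1
0.07 [0.4333 0.2287]
shift [-0.0517  0.002   0.0454] turn -0.3 now [0.3838 0.2446 0.0793] yaw 69.7 gw 0.508 q [-0.6293  0.5522 -0.0886  2.334   0.1856  0.2548  0.3316] t 6.1
0.0 [0.499  0.2048]
shift [-0.1217  0.0025  0.0457] turn -0.3 now [0.3838 0.2446 0.0793] yaw 69.7 gw 0.508 q [-0.6293  0.5522 -0.0886  2.334   0.1856  0.2548  0.3316] t 6.1
leg corner [[0.5834 0.2365 0.09  ]]
```

>>> move_arm --pt "-0.01 0.002 0.02 -0.3 0.01" --pt "-0.02 0.002 0.038 -0.3 0.01" --pt "-0.035 0.002 0.045 -0.3 0.01" --pt "-0.055 0.002 0.045 -0.3 0.01" --pt "-0.075 0.002 0.045 -0.3 0.01"

```text
time_s: 6.6
position: [0.4558, 0.2201, 0.0343]
tool_rot: [[-0.939, 0.344, 0.004], [0.344, 0.939, 0.003], [-0.003, 0.005, -1.0]]
force: [0.7, -0.5, -2.5]
grip_width: 0.506
```

```bash
python3 - <<'E'
from h import *
snap('top','top7');crop('top7',150,120,280,220,6,'a')
go(.499,.2048,.034,70); print(r.get_state()['force'])
E
```

```text
shift [-0.0416  0.0006  0.0009] turn -0.3 now [0.4598 0.2187 0.0346] yaw 69.7 gw 0.511 q [-0.4941  0.6675 -0.0897  2.236   0.2423  0.2382  0.4159] t 6.65
[ 4.9224 -1.14   -1.8102]
```

View pics/a.png

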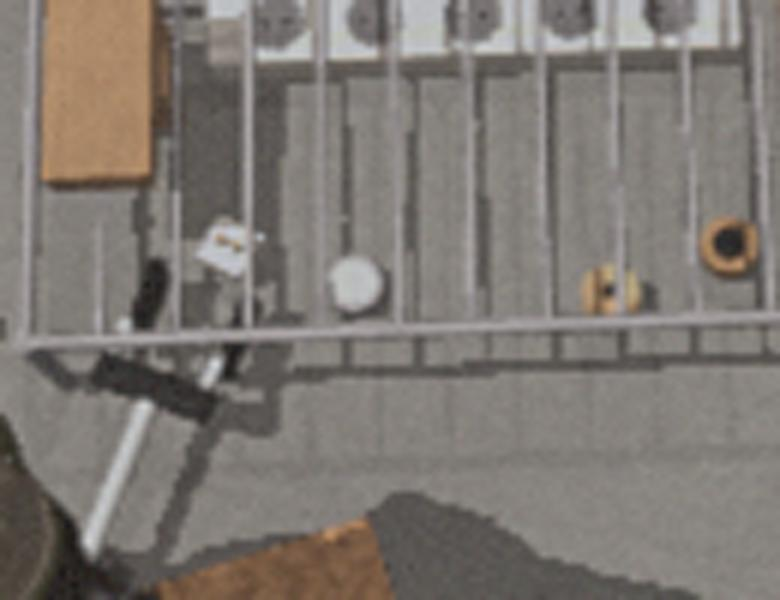

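>>> move_arm --pt "-0.012 -0.0015 0.001 -0.3 0.01" --pt "-0.024 -0.002 0.001 -0.3 0.01" --pt "-0.035 -0.002 0.001 -0.3 0.01" --pt "-0.042 -0.002 0.001 -0.3 0.01" --pt "-0.042 -0.002 0.001 -0.3 0.01"

```text
time_s: 7.15
position: [0.4994, 0.2018, 0.034]
tool_rot: [[-0.939, 0.344, 0.008], [0.344, 0.939, 0.004], [-0.007, 0.006, -1.0]]
force: [-0.1, -0.2, -2.0]
grip_width: 0.506
```

```bash
python3 - <<'E'
from h import *
snap('top','top8');crop('top8',150,120,280,220,6,'a')
go(.499,.2048,.034,70); print(r.get_state()['force'])
E
```

```text
shift [ 0.0005  0.0026 -0.0001] turn -0.1 now [0.4986 0.2022 0.0339] yaw 69.9 gw 0.511 q [-0.4117  0.684  -0.1155  2.1697  0.2577  0.2916  0.4724] t 7.2
[-0.8586  0.527  -2.7745]
```

View pics/a.png

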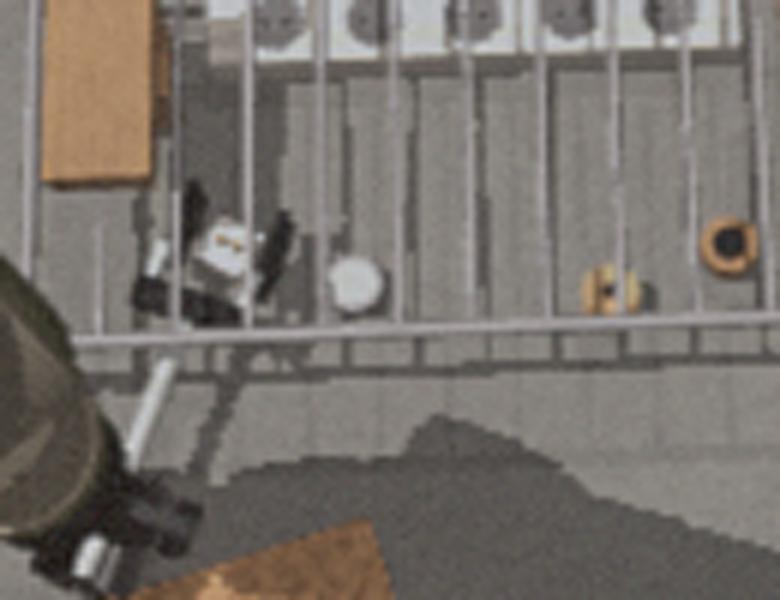

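>>> move_arm --pt "0 0 0 0 -0.08" --pt "0 0 0 0 -0.16" --pt "0 0 0 0 -0.24" --pt "0 0 0 0 -0.5" --pt "0 0 0 0 -1" --newtons 45

```text
time_s: 7.7
position: [0.4984, 0.203, 0.0343]
tool_rot: [[-0.939, 0.343, 0.008], [0.343, 0.939, 0.005], [-0.006, 0.007, -1.0]]
force: [-2.5, 3.1, 4.4]
grip_width: 0.36
```

>>> move_arm --pt "0 0 0 0 -1" --pt "0 0 0 0 -1" --pt "0 0 -0.005 0 -1" --pt "0 0 -0.012 0 -1" --pt "0 0 -0.012 0 -1"

```text
time_s: 8.2
position: [0.4986, 0.2027, 0.0471]
tool_rot: [[-0.939, 0.343, 0.009], [0.343, 0.939, 0.005], [-0.007, 0.008, -1.0]]
force: [-0.2, -0.1, -2.3]
grip_width: 0.364
```

```bash
python3 - <<'E'
from h import *
snap('top','top9');crop('top9',150,120,280,220,6,'a')
go(.499,.2048,.034,70); print(r.get_state()['force'])
E
```

```text
shift [0.0004 0.0019 0.0128] turn -0.0 now [0.4986 0.2028 0.0468] yaw 70.0 gw 0.361 q [-0.4042  0.6613 -0.1271  2.1651  0.2516  0.3183  0.4774] t 8.25
[-0.1539 -1.0169 -2.714 ]
```

View pics/a.png

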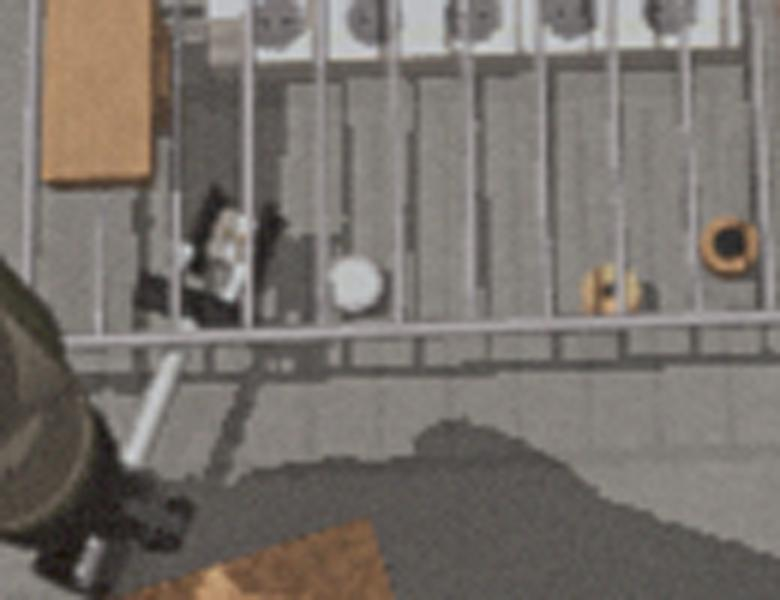

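>>> move_arm --pt "0.02 0 0 0 -1" --pt "0.045 0 0 0 -1" --pt "0.07 0 0 0 -1" --pt "0.095 0 0 0 -1" --pt "0.115 0 0 0 -1"

```text
time_s: 8.75
position: [0.3893, 0.2425, 0.046]
tool_rot: [[-0.94, 0.342, 0.009], [0.342, 0.94, 0.005], [-0.006, 0.008, -1.0]]
force: [0.5, 0.3, -2.0]
grip_width: 0.363
```

```bash
python3 - <<'E'
from h import *
snap('top','top10');crop('top10',130,130,260,230,6,'a')
go(.385,.245,.1,70); print(r.get_state()['force'])
E
```

```text
shift [ 0.0014  0.0015 -0.0541] turn 0.1 now [0.3862 0.2434 0.0459] yaw 70.1 gw 0.363 q [-0.6448  0.6226 -0.0603  2.3503  0.2168  0.1656  0.3167] t 8.8
[-4.7811  0.7203 -4.2387]
```

View pics/a.png

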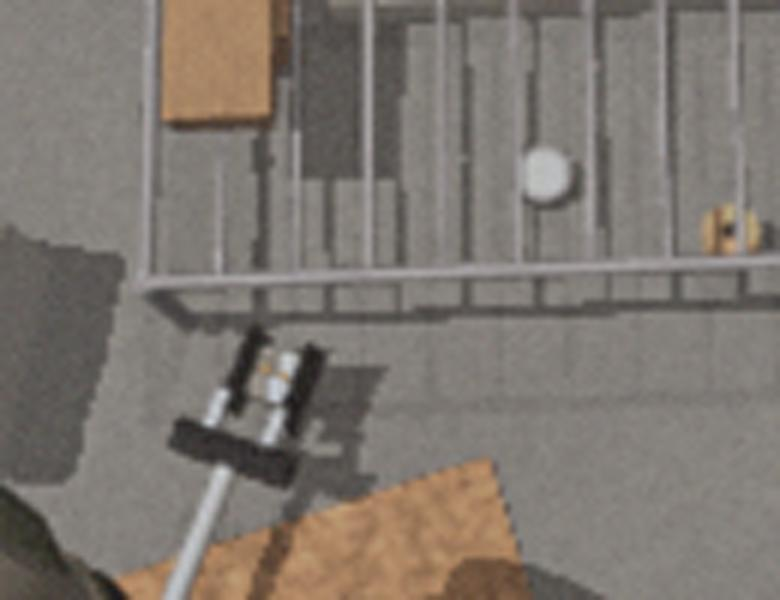

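```bash
python3 - <<'E'
from h import *
go(.43,.10,.16,40)
E
```

```text
shift [-0.0904 -0.1192 -0.1145] turn 30.1 now [0.3862 0.2434 0.0459] yaw 70.1 gw 0.363 q [-0.6448  0.6226 -0.0603  2.3503  0.2168  0.1656  0.3167] t 8.8
```

>>> move_arm --pt "0 0 -0.035 0 -1" --pt "0 -0.02 -0.07 5 -1" --pt "-0.025 -0.05 -0.1 12 -1" --pt "-0.055 -0.085 -0.115 20 -1" --pt "-0.09 -0.119 -0.115 28 -1"

```text
time_s: 9.3
position: [0.4306, 0.0993, 0.1629]
tool_rot: [[-0.668, 0.744, 0.01], [0.744, 0.668, 0.006], [-0.002, 0.012, -1.0]]
force: [1.4, 0.6, -3.0]
grip_width: 0.359
```

```bash
python3 - <<'E'
from h import *
go(.5275,-.264,.16,-6.9)
E
```

```text
shift [-0.3351 -0.1706  0.0015] turn 48.8 now [0.4306 0.0993 0.1629] yaw 41.9 gw 0.359 q [-0.312   0.3761 -0.0547  2.3012  0.0403  0.4536  0.3326] t 9.3
```

>>> move_arm --pt "-0.03 -0.015 0 5 -1" --pt "-0.065 -0.035 0 10 -1" --pt "-0.1 -0.052 0 16 -1" --pt "-0.14 -0.072 0 22 -1" --pt "-0.18 -0.092 0 28 -1"

```text
time_s: 9.8
position: [0.4824, -0.0979, 0.1622]
tool_rot: [[-0.236, 0.972, 0.01], [0.972, 0.236, 0.006], [0.004, 0.011, -1.0]]
force: [0.7, 1.2, -2.4]
grip_width: 0.364
```

```bash
python3 - <<'E'
from h import *
go(.5275,-.264,.1,-6.9)
E
```

```text
shift [-0.1723  0.0038  0.0616] turn 20.6 now [ 0.4824 -0.0979  0.1622] yaw 13.7 gw 0.364 q [ 0.0432  0.426   0.0634  2.2003 -0.0692  0.5077  0.3998] t 9.8
```

>>> move_arm --pt "-0.035 0.001 0 5 -1" --pt "-0.07 0.002 0.01 10 -1" --pt "-0.11 0.003 0.025 16 -1" --pt "-0.15 0.004 0.04 20.6 -1" --pt "-0.172 0.004 0.05 20.6 -1"

```text
time_s: 10.3
position: [0.5276, -0.2675, 0.1106]
tool_rot: [[0.126, 0.992, 0.01], [0.992, -0.126, 0.005], [0.006, 0.009, -1.0]]
force: [-0.1, -1.2, -2.5]
grip_width: 0.368
```

```bash
python3 - <<'E'
from h import *
snap('top','top11');snap('side','side11')
go(.5275,-.264,.037,-6.9)
p,a=pose(); o,R=reacher(p,a); print(o,o+R@[.17,0,0])
overlay('top11',o,R,'a',(260,130,390,250),6,sq=.012);crop('side11',260,130,400,240,5,'b')
E
```

```text
shift [ 0.0033 -0.0005  0.0731] turn -0.3 now [ 0.5269 -0.2677  0.1101] yaw -7.2 gw 0.361 q [ 0.2894  0.6012  0.1315  2.0224 -0.1656  0.5218  0.416 ] t 10.4
[ 0.5263 -0.2596  0.0811] [ 0.505  -0.4282  0.0811]
```

View pics/a.png

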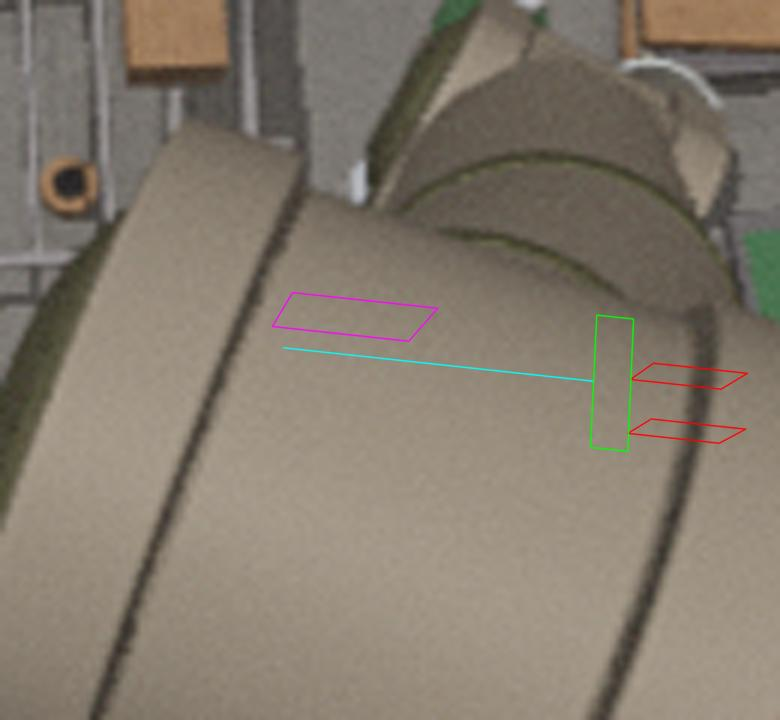

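View pics/b.png

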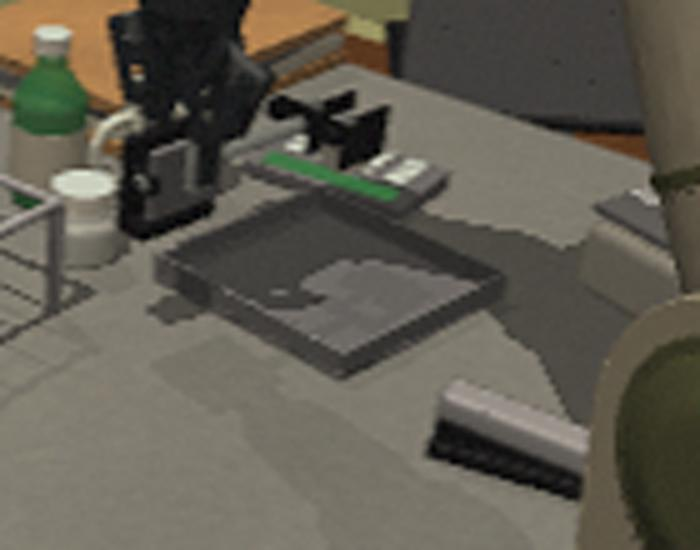

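```bash
python3 - <<'E'
from h import *
d=load('top0'); print(back(d,[[325,162]],.06)); d=load('side0'); print(back(d,[[277,168]],.06))
crop('side0',260,130,400,240,5,'b')
E
```

```text
[[ 0.6292 -0.2981  0.06  ]]
[[ 0.6226 -0.2868  0.06  ]]
```

>>> move_arm --pt "0.003 0 0.02 0 -1" --pt "0.005 0 0.04 0 -1" --pt "0.005 0 0.055 0 -1" --pt "0.005 0 0.065 0 -1" --pt "0.005 0 0.068 0 -1"

```text
time_s: 10.9
position: [0.5277, -0.262, 0.0412]
tool_rot: [[0.125, 0.992, 0.007], [0.992, -0.125, 0.006], [0.007, 0.007, -1.0]]
force: [0.3, 0.5, -1.9]
grip_width: 0.361
```

```bash
python3 - <<'E'
from h import *
snap('side','side12');go(.5275,-.264,.037,-6.9);crop('side12',260,130,400,240,5,'b')
E
```

```text
shift [-0.0019 -0.0001  0.0043] turn -0.3 now [ 0.5278 -0.2622  0.0413] yaw -7.2 gw 0.362 q [ 0.3052  0.7059  0.0958  2.0557 -0.188   0.3833  0.4272] t 10.95
```

View pics/b.png

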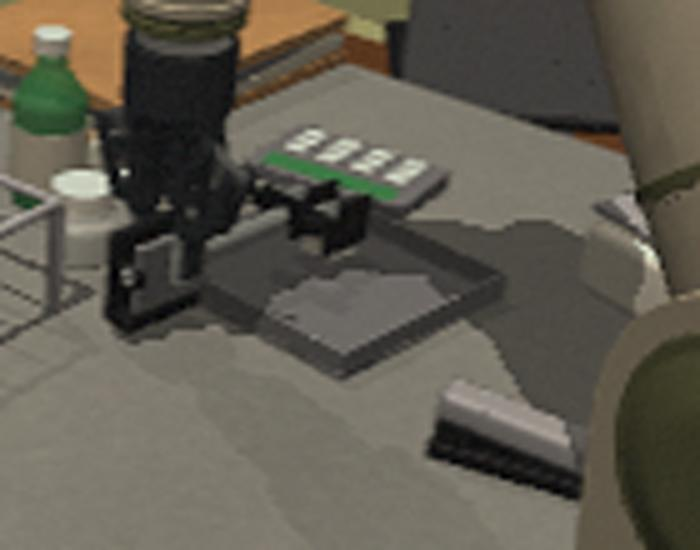

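>>> move_arm --pt "0 0 0.002 0 -0.2" --pt "0 0 0.002 0 -0.1" --pt "0 0 0.002 0 -0.03" --pt "0 0 0.002 0 -0.02" --pt "0 0 0.002 0 -0.02"

```text
time_s: 11.45
position: [0.528, -0.2622, 0.0397]
tool_rot: [[0.125, 0.992, 0.008], [0.992, -0.125, 0.005], [0.006, 0.007, -1.0]]
force: [-0.5, 0.1, -1.8]
grip_width: 0.489
```

>>> move_arm --pt "0 0 -0.01 0 -0.02" --pt "0 0 -0.03 0 -0.02" --pt "0 0 -0.06 0 -0.02" --pt "0 0 -0.095 0 -0.02" --pt "0 0 -0.12 0 -0.02"

```text
time_s: 11.95
position: [0.5272, -0.2631, 0.1625]
tool_rot: [[0.125, 0.992, 0.01], [0.992, -0.125, 0.005], [0.006, 0.009, -1.0]]
force: [0.7, 0.4, -2.8]
grip_width: 0.489
```

```bash
python3 - <<'E'
from h import *
snap('side','side13');go(.48,-.10,.16,50);crop('side13',260,130,400,240,5,'b')
E
```

```text
shift [ 0.1565 -0.0688  0.0057] turn -57.2 now [ 0.5286 -0.2639  0.1659] yaw -7.2 gw 0.495 q [ 0.2605  0.5206  0.1608  1.9898 -0.1496  0.6302  0.3948] t 12.0
```

View pics/b.png

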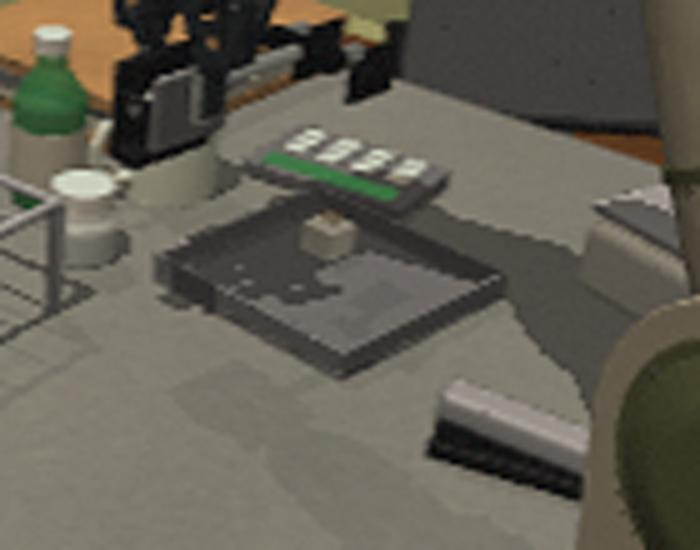

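```bash
python3 - <<'E'
from h import *
d=load('top10')
print('tin',back(d,P([(547,175)],130,130,6),.02))
go(.45,.0,.16,30)
E
```

```text
tin [[0.6576 0.0371 0.02  ]]
shift [ 0.252  -0.1111  0.0055] turn -37.2 now [ 0.5286 -0.2639  0.1659] yaw -7.2 gw 0.495 q [ 0.2605  0.5206  0.1608  1.9898 -0.1496  0.6302  0.3948] t 12.0
```

>>> move_arm --pt "0.035 -0.01 0 -4 -0.02" --pt "0.08 -0.03 0 -10 -0.02" --pt "0.125 -0.055 0 -17 -0.02" --pt "0.17 -0.075 0 -24 -0.02" --pt "0.215 -0.095 0 -30 -0.02"

```text
time_s: 12.5
position: [0.4604, -0.0373, 0.1663]
tool_rot: [[-0.391, 0.92, 0.015], [0.92, 0.391, 0.003], [-0.003, 0.015, -1.0]]
force: [1.7, 0.7, -2.2]
grip_width: 0.489
```

```bash
python3 - <<'E'
from h import *
go(.42,.105,.1,50)
E
```

```text
shift [0.147  0.0175 0.0661] turn -27.0 now [ 0.4604 -0.0373  0.1663] yaw 23.0 gw 0.489 q [-0.0619  0.3875  0.0285  2.263  -0.0288  0.476   0.392 ] t 12.5
```

>>> move_arm --pt "0.035 0.005 0 -6 -0.02" --pt "0.075 0.01 0 -13 -0.02" --pt "0.115 0.015 0.02 -20 -0.02" --pt "0.147 0.0175 0.04 -27 -0.02" --pt "0.147 0.0175 0.055 -27 -0.02"

```text
time_s: 13.0
position: [0.4189, 0.109, 0.111]
tool_rot: [[-0.773, 0.634, 0.016], [0.634, 0.773, 0.005], [-0.009, 0.014, -1.0]]
force: [0.4, -1.0, -1.7]
grip_width: 0.496
```

```bash
python3 - <<'E'
from h import *
snap('top','top14')
p,a=pose(); o,R=reacher(p,a); print(p,a,o,o+R@[.17,0,0],r.get_state()['tool_rot'])
overlay('top14',o,R,'a',(160,120,300,240),5.5,sq=.002)
E
```

```text
[0.4187 0.107  0.1093] 50.350799176429675 [0.4116 0.1109 0.0803] [0.5425 0.0024 0.0803] [[-0.7699  0.638   0.0137]
 [ 0.6381  0.7699  0.0032]
 [-0.0085  0.0112 -0.9999]]
```

View pics/a.png

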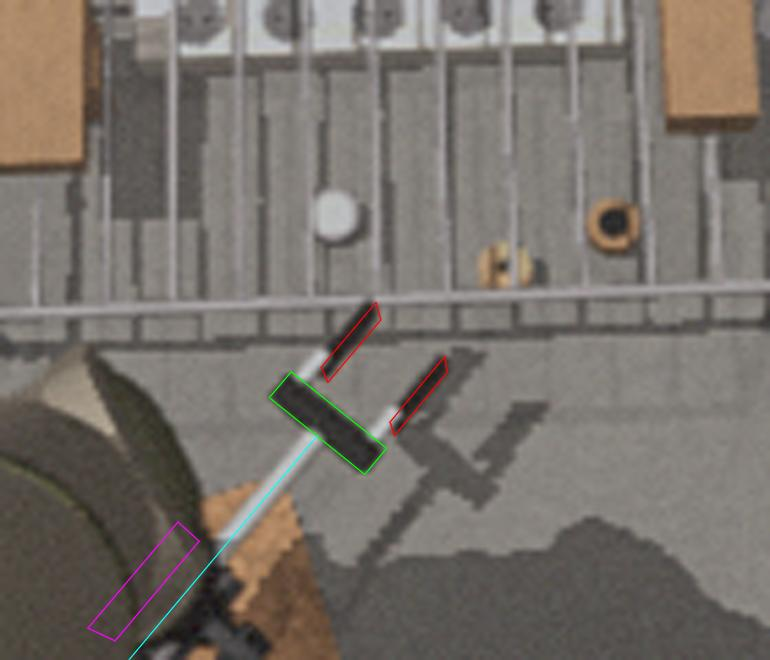

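```bash
python3 - <<'E'
from h import *
go(.415,.183,.1,40)
go(.415,.183,.037,40)
print(r.get_state()['joint_pos'])
E
```

```text
shift [0.0514 0.056  0.0095] turn 10.4 now [0.4187 0.107  0.1093] yaw 50.4 gw 0.488 q [-0.3392  0.4739 -0.0608  2.37    0.1066  0.286   0.3836] t 13.05
shift [0.052  0.0553 0.0725] turn 10.4 now [0.4187 0.107  0.1093] yaw 50.4 gw 0.488 q [-0.3392  0.4739 -0.0608  2.37    0.1066  0.286   0.3836] t 13.05
[-0.3392  0.4739 -0.0608  2.37    0.1066  0.286   0.3836]
```

>>> move_arm --pt "0.02 0.02 -0.005 3 -0.02" --pt "0.045 0.045 0 8 -0.02" --pt "0.052 0.055 0.025 10.4 -0.02" --pt "0.052 0.055 0.055 10.4 -0.02" --pt "0.052 0.055 0.068 10.4 -0.02"

```text
time_s: 13.55
position: [0.4149, 0.183, 0.0406]
tool_rot: [[-0.642, 0.767, 0.014], [0.767, 0.642, 0.003], [-0.007, 0.012, -1.0]]
force: [-0.6, -1.2, -2.0]
grip_width: 0.492
```

```bash
python3 - <<'E'
from h import *
snap('top','top15')
p,a=pose(); o,R=reacher(p,a,gy=0); j=o+R@[.17,0,0]; print(p,a,o,j,r.get_state()['tool_rot'][:,2])
d=load('top15')
overlay('top15',o,R,'a',(160,120,300,240),5.5,sq=.002)
S=back(d,P([(505,266)],160,120,5.5),.028)[0]; print(S); v=R.T@(S-j); print('spool in jaw frame',v)
E
```

```text
[0.4145 0.1825 0.0395] 39.93079002746595 [0.4094 0.1886 0.0105] [0.5185 0.0583 0.0105] [ 0.012   0.0019 -0.9999]
[ 0.6222 -0.0638  0.028 ]
spool in jaw frame [0.1601 0.0011 0.0175]
```

View pics/a.png

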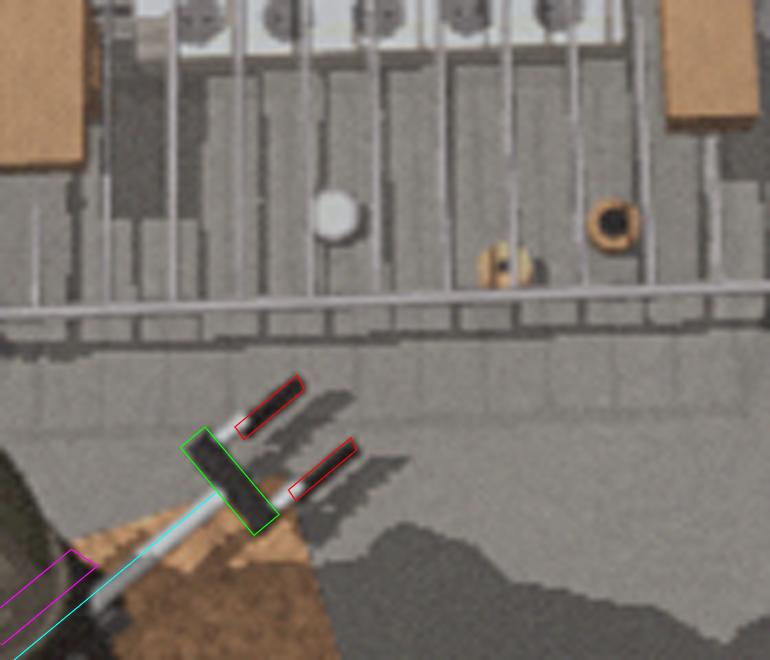

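>>> move_arm --pt "-0.03 0.001 0.003 0 -0.02" --pt "-0.06 0.001 0.005 0 -0.02" --pt "-0.09 0.001 0.005 0 -0.02" --pt "-0.115 0.001 0.005 0 -0.02" --pt "-0.125 0.001 0.005 0 -0.02"

```text
time_s: 14.1
position: [0.4978, 0.0842, 0.0366]
tool_rot: [[-0.638, 0.77, 0.014], [0.77, 0.638, 0.001], [-0.008, 0.012, -1.0]]
force: [-1.5, -1.1, -2.3]
grip_width: 0.491
```

```bash
cat >> h.py <<'E'
def check(f,box,s,uv,z,sq=.002,gy=0,out='a',gx=None):
    snap('top',f); d=load(f); p,a=pose(); o,R=reacher(p,a,gy=gy,gx=gx); j=o+R@[.17,0,0]
    overlay(f,o,R,out,box,s,sq)
    S=back(d,P([uv],box[0],box[1],s),z)[0]; print('S',S,'jaw frame',R.T@(S-j),'und z',o[2],'F',r.get_state()['force'],'gw',r.get_state()['grip_width'],'tilt',r.get_state()['tool_rot'][:,2],'t',r.get_state()['time_s'])
E
python3 - <<'E'
from h import *
check('top16',(160,120,300,240),5.5,(505,266),.028)
E
```

```text
S [ 0.6222 -0.0638  0.028 ] jaw frame [0.031  0.0012 0.0205] und z 0.007523465210236956 F [ 1.3397 -1.2584 -2.0274] gw 0.490720529312034 tilt [ 0.0147  0.0008 -0.9999] t 14.15
```

View pics/a.png

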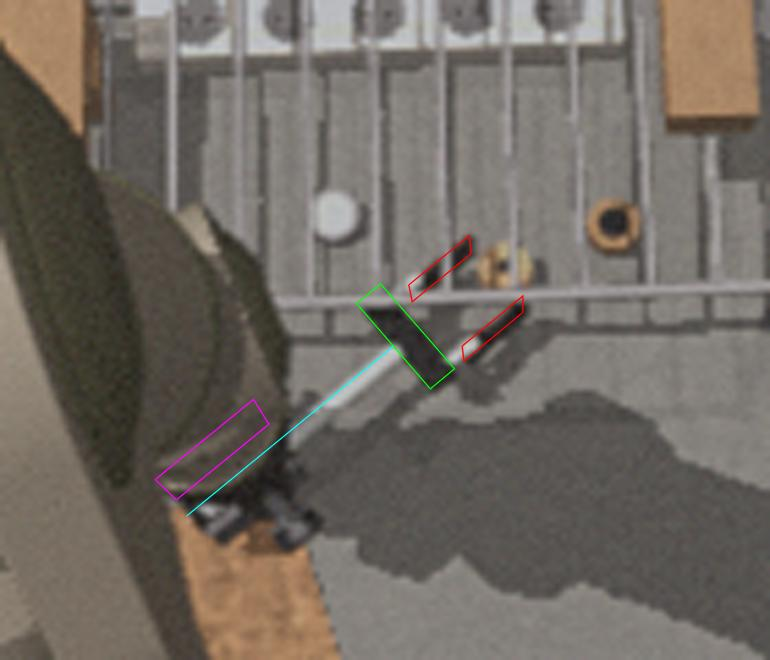

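>>> move_arm --pt "-0.015 0.001 0.002 0 -0.02" --pt "-0.03 0.001 0.002 0 -0.02" --pt "-0.032 0.001 0.002 0 -0.02" --pt "-0.032 0.001 0.002 0 -0.15" --pt "-0.032 0.001 0.002 0 -0.3"

```text
time_s: 14.65
position: [0.5191, 0.0613, 0.0352]
tool_rot: [[-0.639, 0.769, 0.016], [0.769, 0.639, 0.002], [-0.009, 0.013, -1.0]]
force: [1.0, -0.1, 0.3]
grip_width: 0.38
```

>>> move_arm --pt "0 0 0 0 -1" --pt "0 0 0 0 -1" --pt "0 0 -0.002 0 -1" --pt "0 0 -0.008 0 -1" --pt "0 0 -0.012 0 -1"

```text
time_s: 15.15
position: [0.5186, 0.0613, 0.0476]
tool_rot: [[-0.639, 0.769, 0.015], [0.769, 0.639, 0.001], [-0.008, 0.013, -1.0]]
force: [-0.2, -0.0, -2.1]
grip_width: 0.372
```

```bash
python3 - <<'E'
from h import *
check('top17',(160,120,300,240),5.5,(505,266),.028,sq=.0105)
E
```

```text
S [ 0.6222 -0.0638  0.028 ] jaw frame [ 0.0001 -0.0006  0.0089] und z 0.01914943259313624 F [-0.0707  0.291  -2.3571] gw 0.3720677772190087 tilt [ 0.0161  0.0016 -0.9999] t 15.2
```

View pics/a.png

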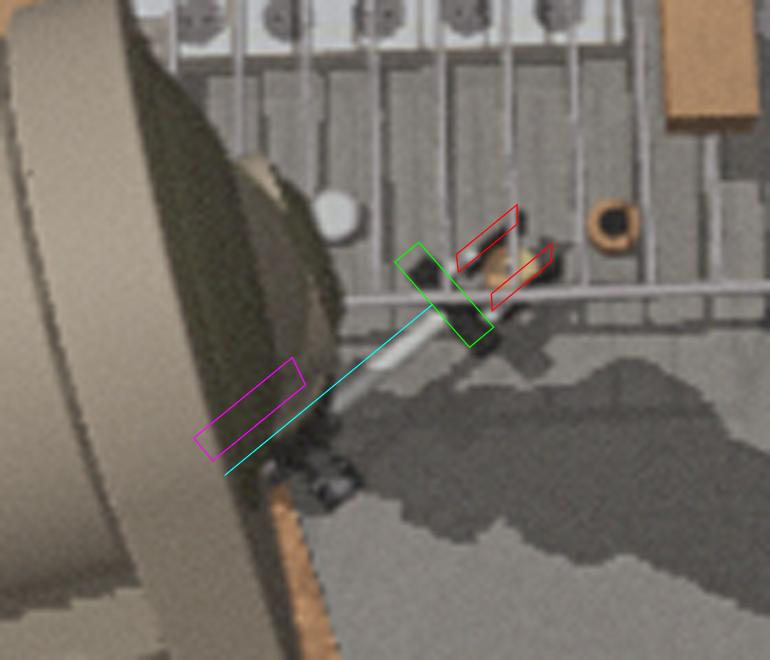

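>>> move_arm --pt "0.02 0 0 0 -1" --pt "0.05 0 0 0 -1" --pt "0.08 0 0 0 -1" --pt "0.11 0 0 0 -1" --pt "0.14 0 0 0 -1"

```text
time_s: 15.7
position: [0.4289, 0.1697, 0.0471]
tool_rot: [[-0.639, 0.769, 0.016], [0.769, 0.639, 0.002], [-0.009, 0.014, -1.0]]
force: [0.3, -0.2, -3.0]
grip_width: 0.373
```

```bash
python3 - <<'E'
from h import *
check('top18',(160,120,300,240),5.5,(505,266),.028,sq=.0105,gy=.005)
go(.45,.0,.16,20)
E
```

```text
S [ 0.6222 -0.0638  0.028 ] jaw frame [0.1464 0.0029 0.0101] und z 0.017878773517180337 F [-5.5313  4.5532 -3.6159] gw 0.37787208207850903 tilt [ 0.0136  0.0037 -0.9999] t 15.75
shift [-0.1495 -0.0914 -0.1134] turn 20.0 now [0.4254 0.1737 0.0469] yaw 40.0 gw 0.378 q [-0.5114  0.6217 -0.0034  2.3502  0.035   0.1561  0.1498] t 15.75
```

View pics/a.png

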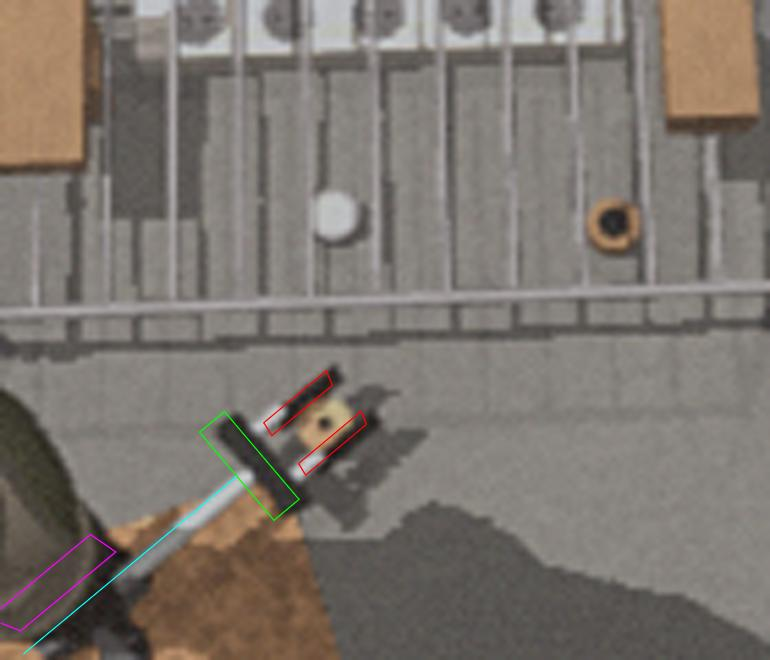

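>>> move_arm --pt "0 0 -0.035 0 -1" --pt "-0.015 -0.01 -0.07 2 -1" --pt "-0.05 -0.03 -0.105 7 -1" --pt "-0.09 -0.055 -0.113 13 -1" --pt "-0.13 -0.08 -0.113 19 -1"

```text
time_s: 16.25
position: [0.4472, 0.021, 0.1618]
tool_rot: [[-0.356, 0.934, 0.018], [0.934, 0.356, 0.005], [-0.002, 0.018, -1.0]]
force: [1.2, -0.5, -3.1]
grip_width: 0.376
```

```bash
python3 - <<'E'
from h import *
go(.449,-.254,.11,-6.9)
E
```

```text
shift [-0.2575 -0.0971  0.0505] turn 27.8 now [0.4472 0.021  0.1618] yaw 20.9 gw 0.376 q [-0.2049  0.3815  0.0428  2.2994 -0.0411  0.443   0.2357] t 16.25
```

>>> move_arm --pt "-0.03 -0.01 0 3 -1" --pt "-0.07 -0.025 0 7 -1" --pt "-0.115 -0.04 0 12 -1" --pt "-0.16 -0.06 0 17 -1" --pt "-0.205 -0.08 0 22 -1"

```text
time_s: 16.75
position: [0.445, -0.201, 0.161]
tool_rot: [[0.023, 1.0, 0.018], [1.0, -0.023, 0.005], [0.005, 0.018, -1.0]]
force: [1.7, 0.1, -2.5]
grip_width: 0.376
```

```bash
python3 - <<'E'
from h import *
go(.449,-.254,.1,-6.9)
E
```

```text
shift [-0.0532  0.0042  0.0608] turn 5.6 now [ 0.445 -0.201  0.161] yaw -1.3 gw 0.376 q [ 0.2293  0.424   0.1165  2.2164 -0.124   0.4913  0.4208] t 16.75
```

>>> move_arm --pt "-0.025 0.002 0.01 3 -1" --pt "-0.05 0.004 0.035 5.6 -1" --pt "-0.053 0.004 0.07 5.6 -1" --pt "-0.053 0.004 0.1 5.6 -1" --pt "-0.053 0.004 0.106 5.6 -1"

```text
time_s: 17.25
position: [0.4481, -0.2532, 0.0524]
tool_rot: [[0.121, 0.992, 0.014], [0.993, -0.122, 0.007], [0.009, 0.013, -1.0]]
force: [-1.0, -0.1, -2.1]
grip_width: 0.374
```

```bash
python3 - <<'E'
from h import *
snap('side','side19');go(.449,-.254,.041,-6.9);crop('side19',260,130,400,240,5,'b')
p,a=pose(); o,R=reacher(p,a,gy=.005); j=o+R@[.17,0,0]; print('jaw',j,o[2])
c=np.array([.4705,-.385]); t=np.radians(-6.9); M=np.array([[np.cos(t),-np.sin(t)],[np.sin(t),np.cos(t)]]); print('tray frame',M.T@(j[:2]-c))
E
```

```text
shift [-0.0009  0.0006  0.0119] turn -0.1 now [ 0.4484 -0.2531  0.0529] yaw -7.0 gw 0.374 q [ 0.3658  0.6384  0.066   2.2233 -0.1905  0.2752  0.4805] t 17.3
jaw [ 0.4238 -0.4133  0.0239] 0.02394373267735386
tray frame [-0.043  -0.0337]
```

View pics/b.png

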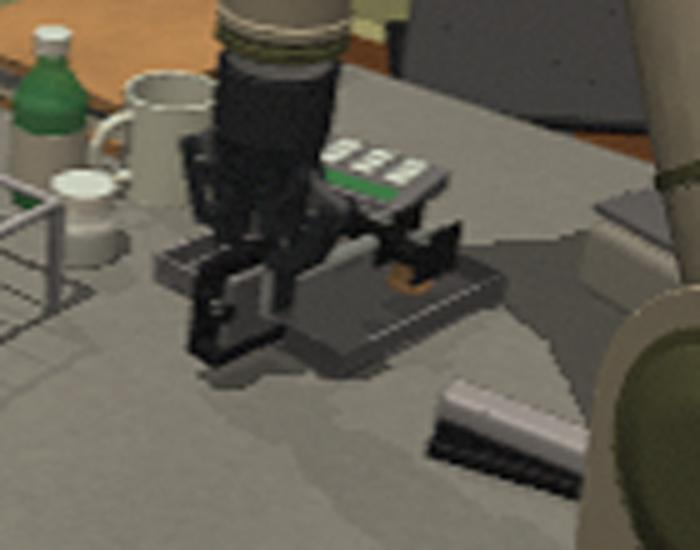

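>>> move_arm --pt "0 0 0.008 0 -1" --pt "0 0 0.012 0 -1" --pt "0 0 0.0135 0 -1" --pt "0 0 0.0135 0 -0.2" --pt "0 0 0.0135 0 -0.12"

```text
time_s: 17.8
position: [0.4488, -0.2532, 0.04]
tool_rot: [[0.121, 0.993, 0.015], [0.993, -0.121, 0.006], [0.008, 0.015, -1.0]]
force: [-0.2, -1.0, -3.1]
grip_width: 0.444
```

>>> move_arm --pt "0 0 0 0 -0.05" --pt "0 0 0 0 -0.02" --pt "0 0 -0.01 0 -0.02" --pt "0 0 -0.035 0 -0.02" --pt "0 0 -0.07 0 -0.02"

```text
time_s: 18.3
position: [0.4469, -0.2533, 0.1102]
tool_rot: [[0.121, 0.993, 0.013], [0.993, -0.121, 0.008], [0.009, 0.012, -1.0]]
force: [0.5, -0.2, -2.1]
grip_width: 0.494
```

```bash
python3 - <<'E'
from h import *
snap('side','side20');go(.45,.0,.16,20);crop('side20',260,130,400,240,5,'b')
E
```

```text
shift [ 0.2531 -0.0288 -0.0432] turn -27.0 now [ 0.4486 -0.2545  0.1155] yaw -7.0 gw 0.488 q [ 0.3342  0.5267  0.1125  2.1925 -0.1713  0.4153  0.4653] t 18.35
```

View pics/b.png

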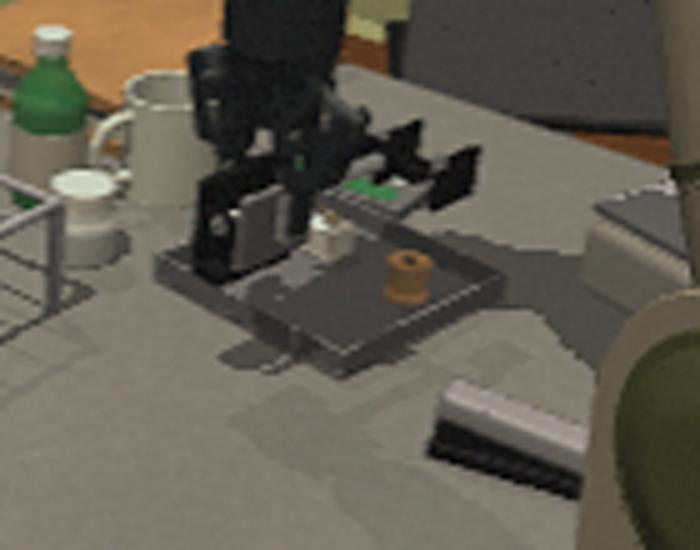

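>>> move_arm --pt "0.03 -0.003 -0.02 -3 -0.02" --pt "0.075 -0.008 -0.04 -8 -0.02" --pt "0.12 -0.014 -0.043 -14 -0.02" --pt "0.165 -0.02 -0.043 -20 -0.02" --pt "0.21 -0.024 -0.043 -26 -0.02"

```text
time_s: 18.85
position: [0.4491, -0.0418, 0.1605]
tool_rot: [[-0.329, 0.944, 0.02], [0.944, 0.329, 0.005], [-0.002, 0.021, -1.0]]
force: [0.7, -0.2, -1.9]
grip_width: 0.49
```

```bash
python3 - <<'E'
from h import *
go(.415,.17,.14,40)
E
```

```text
shift [0.2113 0.0371 0.0209] turn -20.8 now [ 0.4491 -0.0418  0.1605] yaw 19.2 gw 0.49 q [-0.0676  0.3865  0.05    2.2953 -0.0544  0.4403  0.3629] t 18.85
```

>>> move_arm --pt "0.03 0.005 0 -2 -0.02" --pt "0.075 0.013 0 -6 -0.02" --pt "0.12 0.021 0 -10 -0.02" --pt "0.165 0.029 0.01 -15 -0.02" --pt "0.21 0.037 0.03 -20.8 -0.02"

```text
time_s: 19.35
position: [0.4159, 0.1707, 0.1322]
tool_rot: [[-0.645, 0.764, 0.024], [0.764, 0.645, 0.006], [-0.01, 0.022, -1.0]]
force: [1.2, 0.0, -3.0]
grip_width: 0.493
```

```bash
python3 - <<'E'
from h import *
check('top21',(160,120,300,240),5.5,(612,224),.020)
go(.42,.16,.04,40);go(.44,.08,.036,48);go(.4677,-.002,.034,55)
E
```

```text
S [ 0.6497 -0.1283  0.02  ] jaw frame [ 0.2241 -0.0241 -0.0803] und z 0.10027976201721864 F [-1.4946  8.77   -4.4215] gw 0.48821969695517436 tilt [ 0.0214  0.0095 -0.9997] t 19.4
shift [-0.0172 -0.0099  0.0892] turn 1.1 now [0.4142 0.1786 0.1293] yaw 41.1 gw 0.488 q [-0.5234  0.4446 -0.0157  2.3224  0.0277  0.3514  0.1531] t 19.4
shift [-0.0907 -0.0474  0.0929] turn -6.9 now [0.4142 0.1786 0.1293] yaw 41.1 gw 0.488 q [-0.5234  0.4446 -0.0157  2.3224  0.0277  0.3514  0.1531] t 19.4
shift [-0.1707 -0.0804  0.0947] turn -13.9 now [0.4142 0.1786 0.1293] yaw 41.1 gw 0.488 q [-0.5234  0.4446 -0.0157  2.3224  0.0277  0.3514  0.1531] t 19.4
```

View pics/a.png

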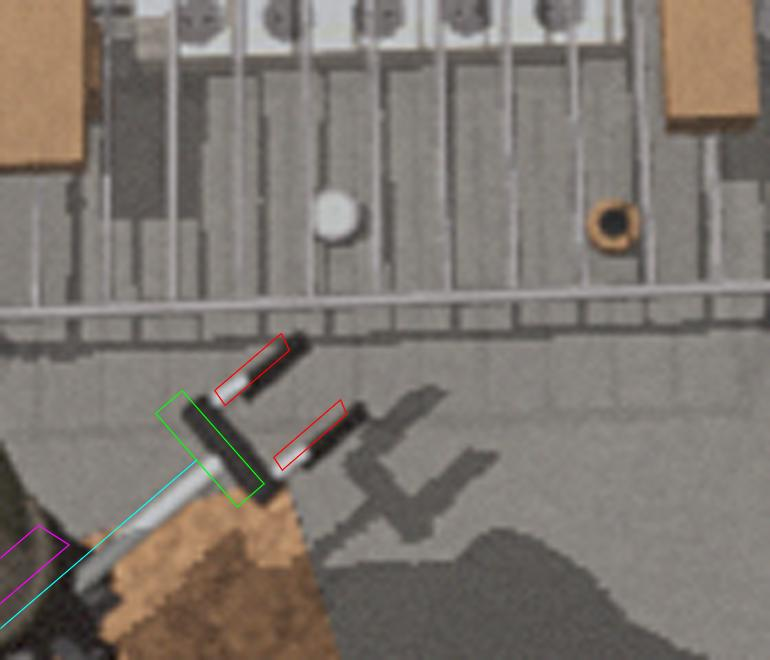

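>>> move_arm --pt "-0.01 -0.007 0.03 1 -0.02" --pt "-0.015 -0.01 0.06 1 -0.02" --pt "-0.017 -0.01 0.085 1 -0.02" --pt "-0.04 -0.02 0.09 -2 -0.02" --pt "-0.075 -0.037 0.093 -5 -0.02"

```text
time_s: 19.9
position: [0.436, 0.1059, 0.0359]
tool_rot: [[-0.717, 0.697, 0.02], [0.697, 0.717, 0.009], [-0.008, 0.02, -1.0]]
force: [0.0, -1.4, -1.9]
grip_width: 0.49
```

```bash
python3 - <<'E'
from h import *
check('top22',(160,120,300,240),5.5,(612,224),.020)
go(.4677,-.002,.034,55)
E
```

```text
S [ 0.6497 -0.1283  0.02  ] jaw frame [ 0.1481 -0.0146  0.013 ] und z 0.006992898439341335 F [ 1.1223 -6.6859 -1.9159] gw 0.4891579991965963 tilt [ 0.0204  0.0034 -0.9998] t 19.95
shift [-0.0915 -0.0506  0.0023] turn -9.1 now [0.4371 0.098  0.036 ] yaw 45.9 gw 0.489 q [-0.303   0.6403 -0.0678  2.3829  0.422   0.1086  0.0243] t 19.95
```

View pics/a.png

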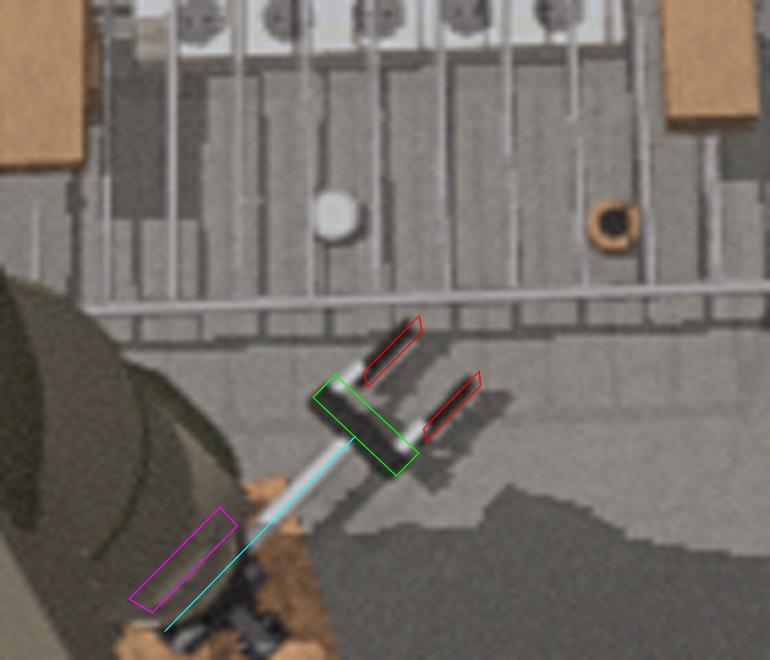

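>>> move_arm --pt "-0.028 0 0 -2 -0.02" --pt "-0.046 -0.01 0 -4 -0.02" --pt "-0.065 -0.022 0.001 -6 -0.02" --pt "-0.09 -0.045 0.002 -9 -0.02" --pt "-0.092 -0.051 0.002 -9 -0.02"

```text
time_s: 20.45
position: [0.4679, -0.0073, 0.0347]
tool_rot: [[-0.815, 0.579, 0.021], [0.579, 0.815, 0.0], [-0.016, 0.012, -1.0]]
force: [-0.3, 0.2, -2.6]
grip_width: 0.493
```

```bash
python3 - <<'E'
from h import *
check('top23',(160,120,300,240),5.5,(612,224),.020); print(r.get_state()['joint_pos'])
E
```

```text
S [ 0.6497 -0.1283  0.02  ] jaw frame [0.0575 0.0067 0.0143] und z 0.005664151089428995 F [-0.0607 -0.815  -1.5805] gw 0.4891377790783807 tilt [ 0.0199  0.0011 -0.9998] t 20.5
[-0.0098  0.6501 -0.1416  2.3367  0.5588  0.1643  0.2782]
```

View pics/a.png

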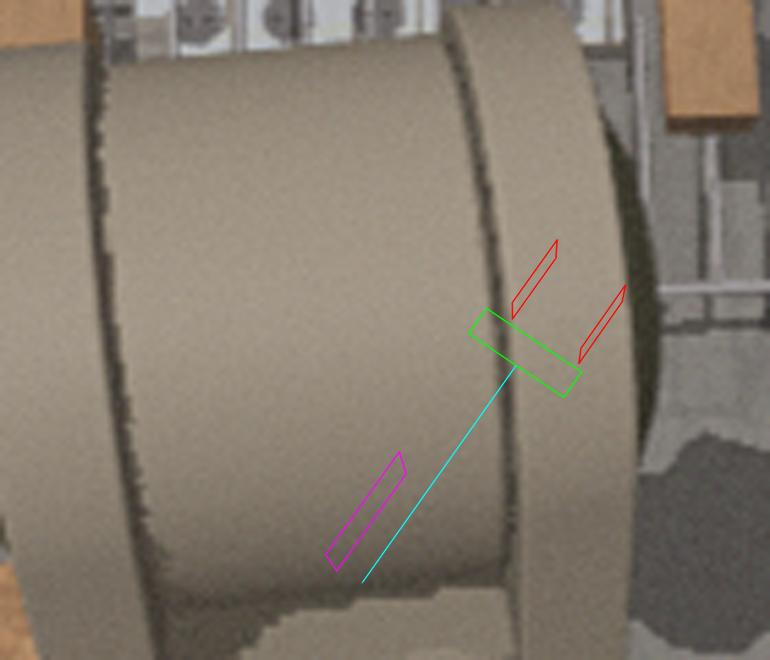

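Top view blocked by the arm; check the side view.

```bash
python3 - <<'E'
from h import *
snap('side','side23'); p,a=pose(); o,R=reacher(p,a,gy=0); overlay('side23',o,R,'b',(180,140,300,240),6,.002); print(p,a)
E
```

```text
[ 0.4673 -0.0045  0.0347] 54.635409517648604
```

View pics/b.png

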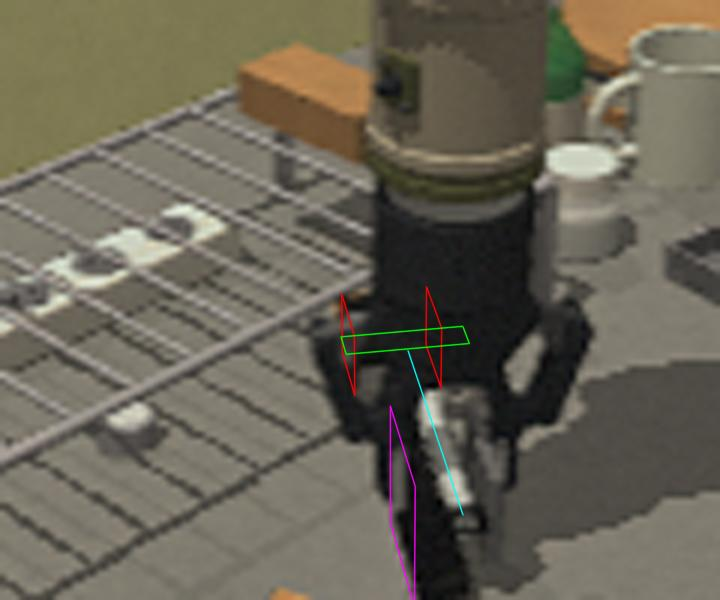

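```bash
python3 - <<'E'
from h import *
p,a=pose(); o,R=reacher(p,a,gy=0); print(R.T@(np.array([.6497,-.1285,0])-o)-[.17,0,0])
d=load('top21');print(back(d,P([(613,225)],160,120,5.5),.02))
E
```

```text
[ 0.0585  0.0044 -0.0057]
[[ 0.649  -0.1289  0.02  ]]
```

>>> move_arm --pt "-0.01 0.0045 0.001 0 -0.02" --pt "-0.025 0.0045 0.002 0 -0.02" --pt "-0.04 0.0045 0.003 0 -0.02" --pt "-0.053 0.0045 0.003 0 -0.02" --pt "-0.058 0.0045 0.003 0 -0.02"

```text
time_s: 21.05
position: [0.5191, -0.0344, 0.0328]
tool_rot: [[-0.815, 0.579, 0.022], [0.579, 0.815, 0.003], [-0.016, 0.015, -1.0]]
force: [0.2, -0.2, -2.1]
grip_width: 0.491
```

```bash
python3 - <<'E'
from h import *
check('top24',(160,120,300,240),5.5,(613,225),.020)
snap('side','side24'); p,a=pose(); o,R=reacher(p,a,gy=0); overlay('side24',o,R,'b',(180,140,300,240),6,.002); print(R.T@(np.array([.649,-.1288,0])-o)-[.17,0,0])
E
```

```text
S [ 0.649  -0.1289  0.02  ] jaw frame [-0.0014 -0.0014  0.0163] und z 0.003729524197913548 F [ 1.1392 -1.3672 -1.1461] gw 0.49208370875218455 tilt [ 0.0217  0.0024 -0.9998] t 21.1
[-0.0005 -0.0011 -0.0037]
```

View pics/a.png

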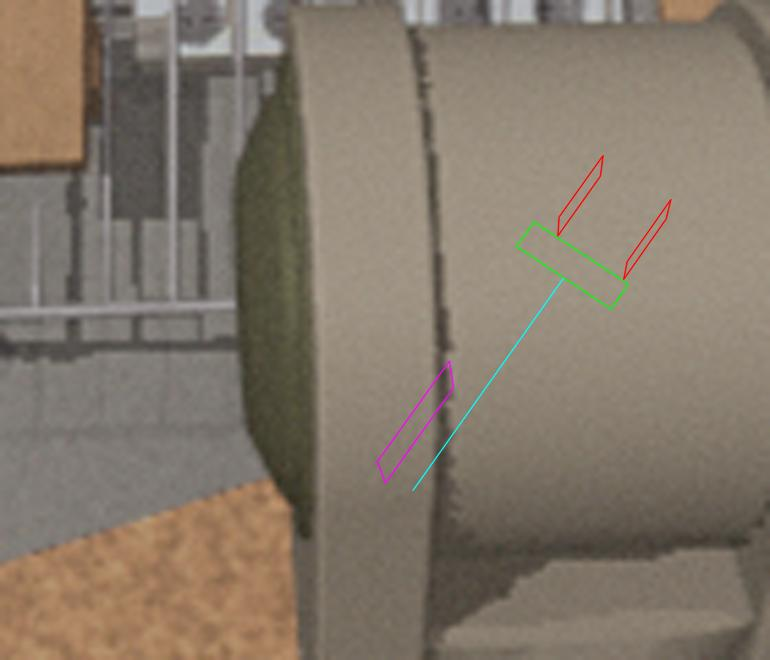

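View pics/b.png

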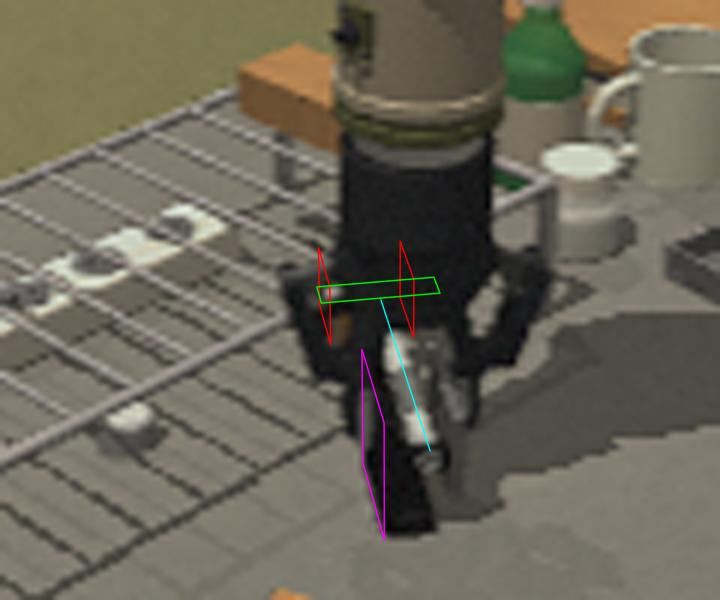

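>>> move_arm --pt "0 -0.001 0 0 -0.1" --pt "0 -0.001 0 0 -0.18" --pt "0 -0.001 0 0 -0.3" --pt "0 -0.001 0 0 -1" --pt "0 -0.001 0 0 -1"

```text
time_s: 21.65
position: [0.5174, -0.0346, 0.0328]
tool_rot: [[-0.816, 0.578, 0.021], [0.578, 0.816, 0.003], [-0.016, 0.015, -1.0]]
force: [-0.7, 1.5, 2.3]
grip_width: 0.382
```

>>> move_arm --pt "0 0 0 0 -1" --pt "0 0 0 0 -1" --pt "0 0 -0.005 0 -1" --pt "0 0 -0.012 0 -1" --pt "0 0 -0.012 0 -1"

```text
time_s: 22.15
position: [0.5173, -0.035, 0.0456]
tool_rot: [[-0.815, 0.579, 0.022], [0.579, 0.815, 0.003], [-0.016, 0.015, -1.0]]
force: [-0.0, 0.4, -1.8]
grip_width: 0.376
```

```bash
python3 - <<'E'
from h import *
go(.470,-.004,.047,54.6);go(.458,.07,.047,48);go(.43,.16,.05,40)
E
```

```text
shift [ 0.0565 -0.0021 -0.0023] turn 0.0 now [ 0.5173 -0.035   0.0456] yaw 54.6 gw 0.376 q [ 0.1358  0.658  -0.2547  2.2131  0.5349  0.3045  0.3748] t 22.15
shift [ 0.1091  0.0513 -0.0024] turn 6.6 now [ 0.5173 -0.035   0.0456] yaw 54.6 gw 0.376 q [ 0.1358  0.658  -0.2547  2.2131  0.5349  0.3045  0.3748] t 22.15
shift [ 0.184   0.1085 -0.0057] turn 14.6 now [ 0.5173 -0.035   0.0456] yaw 54.6 gw 0.376 q [ 0.1358  0.658  -0.2547  2.2131  0.5349  0.3045  0.3748] t 22.15
```

>>> move_arm --pt "0.028 -0.001 -0.001 0 -1" --pt "0.057 -0.001 -0.002 0 -1" --pt "0.083 0.025 -0.002 3 -1" --pt "0.109 0.051 -0.002 6.6 -1" --pt "0.145 0.078 -0.003 10 -1"

```text
time_s: 22.65
position: [0.4449, 0.1131, 0.0475]
tool_rot: [[-0.698, 0.715, 0.023], [0.716, 0.698, 0.003], [-0.014, 0.019, -1.0]]
force: [1.8, 2.1, -2.8]
grip_width: 0.376
```

```bash
python3 - <<'E'
from h import *
go(.42,.17,.06,40);go(.42,.17,.12,40)
check('top25',(160,120,300,240),5.5,(613,225),.020,sq=.01,gy=.005)
E
```

```text
shift [ 0.058   0.0222 -0.0129] turn 4.3 now [0.4449 0.1131 0.0475] yaw 44.3 gw 0.376 q [-0.3082  0.6186 -0.0982  2.3537  0.4025  0.1618 -0.0115] t 22.65
shift [ 0.0571  0.0233 -0.0729] turn 4.3 now [0.4449 0.1131 0.0475] yaw 44.3 gw 0.376 q [-0.3082  0.6186 -0.0982  2.3537  0.4025  0.1618 -0.0115] t 22.65
S [ 0.649  -0.1289  0.02  ] jaw frame [ 0.1627 -0.0261  0.0014] und z 0.018618736287510717 F [-3.1063  7.0432 -2.2641] gw 0.37715687732917147 tilt [ 0.0228  0.0087 -0.9997] t 22.7
```

View pics/a.png

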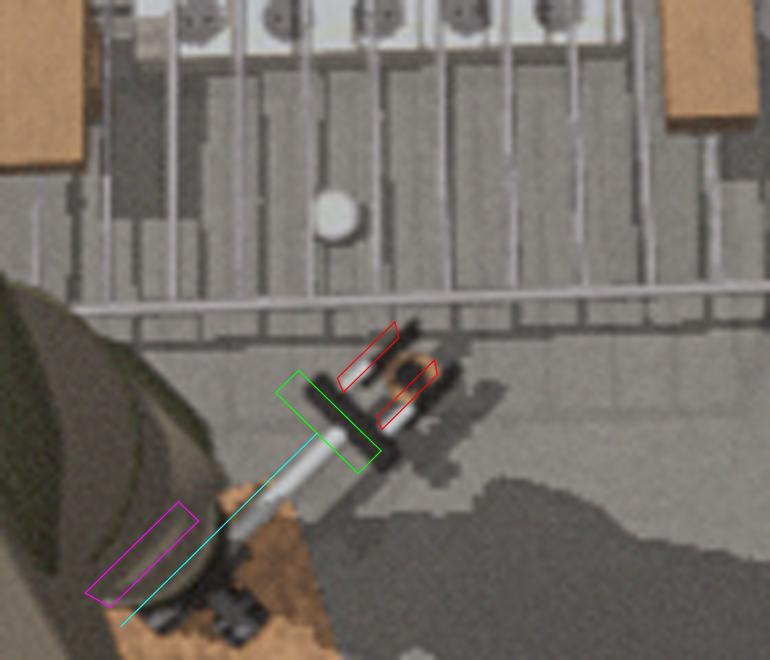

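>>> move_arm --pt "0.03 0.01 -0.005 2 -1" --pt "0.055 0.02 -0.03 4 -1" --pt "0.055 0.02 -0.065 4 -1" --pt "0.03 0.01 -0.1 8 -1" --pt "-0.01 -0.015 -0.115 14 -1"

```text
time_s: 23.2
position: [0.4374, 0.1071, 0.1653]
tool_rot: [[-0.516, 0.856, 0.027], [0.857, 0.516, 0.012], [-0.004, 0.03, -1.0]]
force: [2.4, -0.9, -2.5]
grip_width: 0.379
```

```bash
python3 - <<'E'
from h import *
go(.46,-.02,.16,15);go(.541,-.194,.12,-6.9)
E
```

```text
shift [-0.1206 -0.0463  0.0044] turn 16.0 now [0.4374 0.1071 0.1653] yaw 31.0 gw 0.379 q [-0.1975  0.3804 -0.2209  2.2863  0.1835  0.46   -0.0236] t 23.2
shift [-0.3113 -0.0679  0.0445] turn 37.9 now [0.4374 0.1071 0.1653] yaw 31.0 gw 0.379 q [-0.1975  0.3804 -0.2209  2.2863  0.1835  0.46   -0.0236] t 23.2
```

>>> move_arm --pt "-0.03 -0.01 0 4 -1" --pt "-0.07 -0.025 0 9 -1" --pt "-0.115 -0.042 0 15 -1" --pt "-0.16 -0.053 0 21 -1" --pt "-0.2 -0.058 0 26 -1"

```text
time_s: 23.7
position: [0.4901, -0.0972, 0.1645]
tool_rot: [[-0.082, 0.996, 0.027], [0.997, 0.082, 0.012], [0.009, 0.028, -1.0]]
force: [-0.4, -0.4, -2.8]
grip_width: 0.381
```

```bash
python3 - <<'E'
from h import *
go(.541,-.194,.1,-6.9)
E
```

```text
shift [-0.1013  0.0409  0.0648] turn 11.6 now [ 0.4901 -0.0972  0.1645] yaw 4.7 gw 0.381 q [ 0.1793  0.4259 -0.1191  2.1851  0.0733  0.5085  0.09  ] t 23.7
```

>>> move_arm --pt "-0.025 0.01 0 3 -1" --pt "-0.06 0.025 0.005 8 -1" --pt "-0.095 0.038 0.03 11.6 -1" --pt "-0.101 0.041 0.065 11.6 -1" --pt "-0.101 0.041 0.1 11.6 -1"

```text
time_s: 24.2
position: [0.5426, -0.1959, 0.064]
tool_rot: [[0.123, 0.992, 0.029], [0.992, -0.123, 0.01], [0.014, 0.027, -1.0]]
force: [-0.3, 0.5, -3.3]
grip_width: 0.375
```

```bash
cat >> h.py <<'E'
def tray(j):
    c=np.array([.4705,-.385]); t=np.radians(-6.9); M=np.array([[np.cos(t),-np.sin(t)],[np.sin(t),np.cos(t)]]); return M.T@(np.array(j)[:2]-c)
def trayview(f):
    snap('side',f);crop(f,260,130,400,240,5,'b')
    p,a=pose(); o,R=reacher(p,a,gy=.005); j=o+R@[.17,0,0]; print('pose',p,a,'jaw',j,'und',o[2],'tray frame',tray(j),'tilt',r.get_state()['tool_rot'][:,2],r.get_state()['force'])
E
python3 - <<'E'
from h import *
trayview('side26')
E
```

```text
pose [ 0.5398 -0.1937  0.0587] -6.962769001880336 jaw [ 0.5152 -0.3539  0.0297] und 0.029710715451759417 tray frame [0.0406 0.0363] tilt [ 0.0213  0.0132 -0.9997] [ 0.3702  1.1465 -7.4312]
```

View pics/b.png

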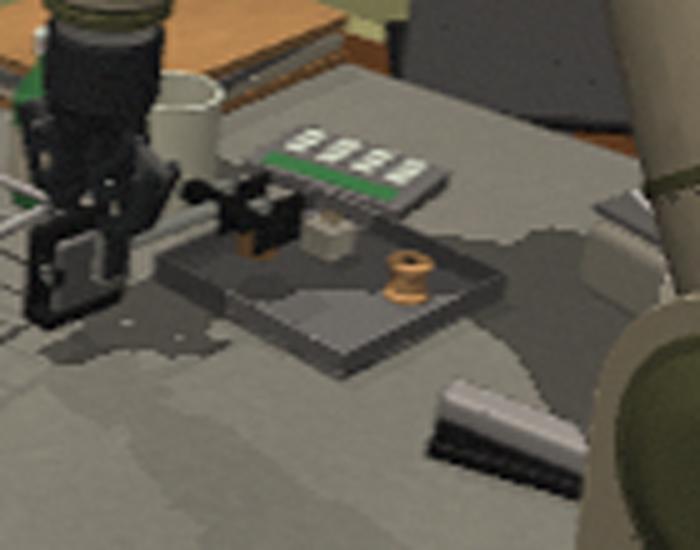

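```bash
python3 - <<'E'
from h import *
go(.493,-.195,.075,10)
go(.493,-.195,.038,10)
E
```

```text
shift [-0.0067 -0.046  -0.0173] turn -17.0 now [ 0.5398 -0.1937  0.0587] yaw -7.0 gw 0.378 q [ 0.2936  0.6609 -0.0554  2.0874  0.0432  0.377   0.0887] t 24.25
shift [-0.0073 -0.0467  0.0197] turn -17.0 now [ 0.5398 -0.1937  0.0587] yaw -7.0 gw 0.378 q [ 0.2936  0.6609 -0.0554  2.0874  0.0432  0.377   0.0887] t 24.25
```

>>> move_arm --pt "0 -0.008 -0.02 -2 -1" --pt "-0.003 -0.022 -0.02 -8 -1" --pt "-0.006 -0.038 -0.02 -14 -1" --pt "-0.007 -0.046 -0.017 -17 -1" --pt "-0.007 -0.046 -0.01 -17 -1"

```text
time_s: 24.75
position: [0.492, -0.196, 0.0708]
tool_rot: [[-0.176, 0.984, 0.023], [0.984, 0.176, 0.012], [0.007, 0.025, -1.0]]
force: [0.3, 0.4, -3.1]
grip_width: 0.377
```

```bash
python3 - <<'E'
from h import *
trayview('side27')
go(.493,-.195,.038,10)
E
```

```text
pose [ 0.4929 -0.1956  0.0693] 10.008411064661468 jaw [ 0.5161 -0.356   0.0403] und 0.040284245328862975 tray frame [0.0418 0.0343] tilt [ 0.0231  0.0123 -0.9997] [-0.2499 -0.3267 -3.2023]
shift [ 0.0003 -0.0006  0.0313] turn 0.0 now [ 0.4929 -0.1956  0.0693] yaw 10.0 gw 0.377 q [ 0.3695  0.6153 -0.1258  2.1783  0.1657  0.3369  0.286 ] t 24.8
```

View pics/b.png

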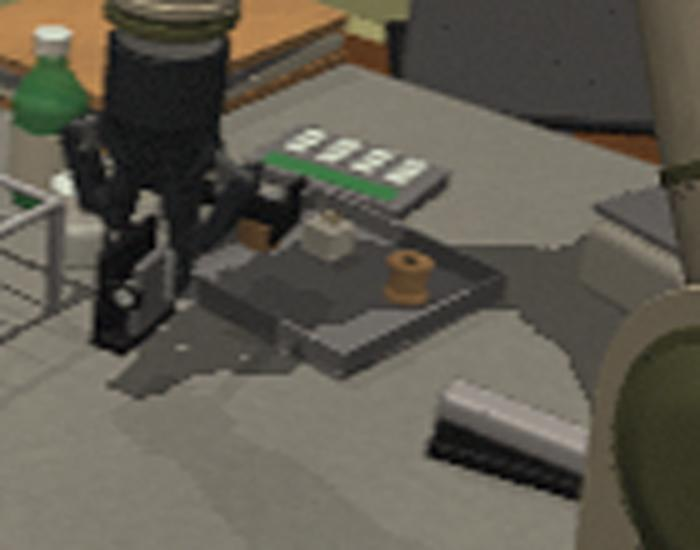

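>>> move_arm --pt "0 0 0.015 0 -1" --pt "0 0 0.026 0 -1" --pt "0 0 0.03 0 -1" --pt "0 0 0.03 0 -0.2" --pt "0 0 0.03 0 -0.12"

```text
time_s: 25.3
position: [0.4937, -0.1952, 0.0394]
tool_rot: [[-0.174, 0.984, 0.023], [0.985, 0.174, 0.012], [0.008, 0.025, -1.0]]
force: [0.1, -0.0, -2.8]
grip_width: 0.44
```

>>> move_arm --pt "0 0 0 0 -0.05" --pt "0 0 0 0 -0.02" --pt "0 0 -0.01 0 -0.02" --pt "0 0 -0.035 0 -0.02" --pt "0 0 -0.07 0 -0.02"

```text
time_s: 25.8
position: [0.4912, -0.1957, 0.1097]
tool_rot: [[-0.174, 0.985, 0.02], [0.985, 0.174, 0.013], [0.009, 0.022, -1.0]]
force: [-0.6, 0.1, -1.9]
grip_width: 0.493
```

```bash
python3 - <<'E'
from h import *
trayview('side28')
go(.445,.0,.16,25)
E
```

```text
pose [ 0.4932 -0.1967  0.1152] 9.988281297402246 jaw [ 0.5164 -0.3572  0.0862] und 0.0862210946420259 tray frame [0.0422 0.0332] tilt [ 0.0268  0.0104 -0.9996] [ 0.8441 -1.4392  1.5501]
shift [ 0.2024 -0.0121 -0.044 ] turn -15.0 now [ 0.4932 -0.1967  0.1152] yaw 10.0 gw 0.497 q [ 0.3934  0.5373 -0.1553  2.152   0.1471  0.4385  0.3024] t 25.85
```

View pics/b.png

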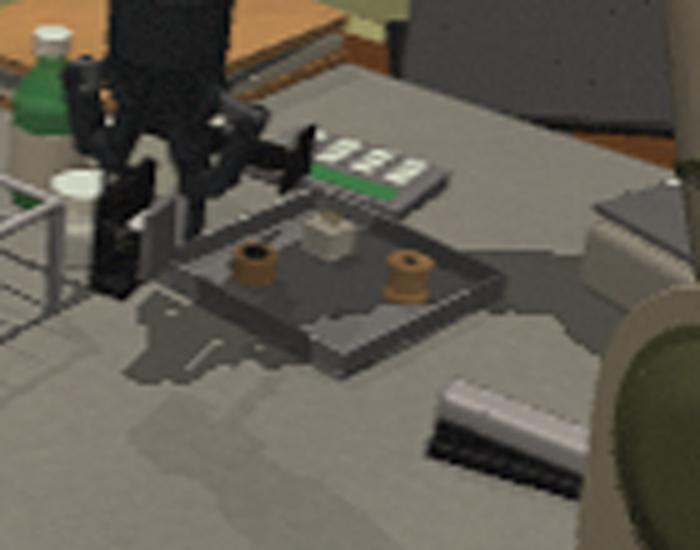

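>>> move_arm --pt "0.03 -0.004 -0.02 -2 -0.02" --pt "0.075 -0.007 -0.04 -5 -0.02" --pt "0.12 -0.01 -0.044 -9 -0.02" --pt "0.16 -0.012 -0.044 -13 -0.02" --pt "0.2 -0.012 -0.044 -17 -0.02"

```text
time_s: 26.35
position: [0.4448, -0.0011, 0.1611]
tool_rot: [[-0.456, 0.89, 0.028], [0.89, 0.456, 0.01], [-0.004, 0.03, -1.0]]
force: [0.1, 0.7, -2.3]
grip_width: 0.494
```

```bash
python3 - <<'E'
from h import *
d=load('top21'); print(back(d,P([(336,215)],160,120,5.5),.018))
go(.42,.165,.13,40)
E
```

```text
[[0.6585 0.0375 0.018 ]]
shift [0.1593 0.0528 0.0321] turn -12.9 now [ 0.4448 -0.0011  0.1611] yaw 27.1 gw 0.494 q [ 0.0546  0.3839 -0.2303  2.3006  0.1873  0.4435  0.1468] t 26.35
```

>>> move_arm --pt "0.03 0.01 0 -2 -0.02" --pt "0.07 0.022 0 -5 -0.02" --pt "0.11 0.036 0.01 -9 -0.02" --pt "0.15 0.05 0.025 -13 -0.02" --pt "0.159 0.053 0.04 -13 -0.02"

```text
time_s: 26.85
position: [0.4206, 0.17, 0.1227]
tool_rot: [[-0.65, 0.759, 0.031], [0.76, 0.65, 0.014], [-0.01, 0.033, -0.999]]
force: [1.1, 0.4, -2.3]
grip_width: 0.491
```

```bash
python3 - <<'E'
from h import *
check('top29',(160,120,300,240),5.5,(336,215),.018)
go(.42,.165,.05,40);go(.455,.09,.05,60)
E
```

```text
S [0.6585 0.0375 0.018 ] jaw frame [ 0.0931  0.096  -0.0737] und z 0.09172926053064523 F [-1.379   0.9993 -3.8348] gw 0.4929798820936832 tilt [ 0.0282  0.0123 -0.9995] t 26.9
shift [-0.0027 -0.0047  0.0706] turn 0.5 now [0.4198 0.1692 0.1207] yaw 40.5 gw 0.493 q [-0.358   0.4661 -0.2085  2.3223  0.2913  0.3447 -0.1106] t 26.9
shift [-0.0825 -0.0268  0.0707] turn -19.5 now [0.4198 0.1692 0.1207] yaw 40.5 gw 0.493 q [-0.358   0.4661 -0.2085  2.3223  0.2913  0.3447 -0.1106] t 26.9
```

View pics/a.png

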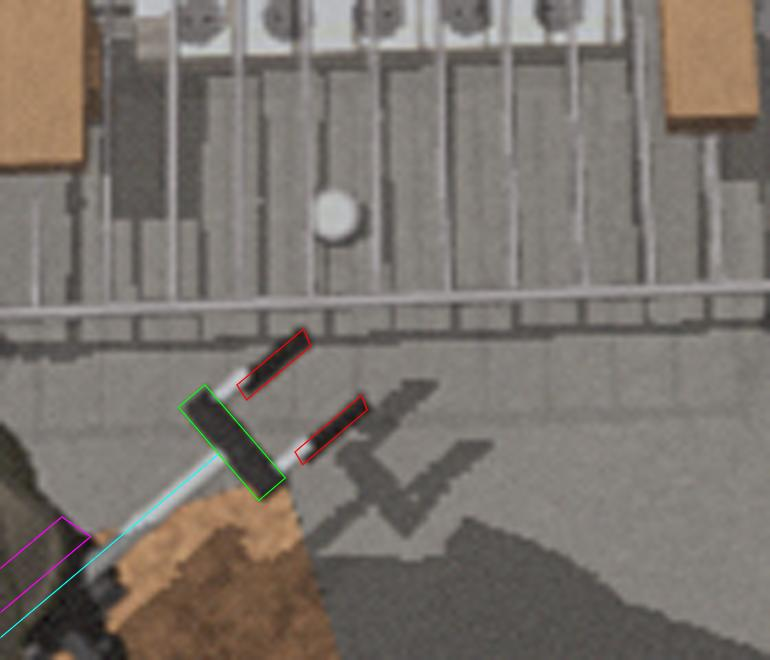

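>>> move_arm --pt "0 -0.003 0.03 0 -0.02" --pt "-0.002 -0.005 0.06 0 -0.02" --pt "-0.003 -0.005 0.07 0 -0.02" --pt "-0.025 -0.012 0.071 -5 -0.02" --pt "-0.055 -0.02 0.071 -12 -0.02"

```text
time_s: 27.4
position: [0.4424, 0.1155, 0.05]
tool_rot: [[-0.797, 0.604, 0.028], [0.604, 0.797, 0.012], [-0.015, 0.026, -1.0]]
force: [0.6, -1.0, -1.9]
grip_width: 0.491
```

```bash
python3 - <<'E'
from h import *
check('top30',(160,120,300,240),5.5,(336,215),.018)
go(.455,.09,.05,60);go(.475,.035,.05,80); go(.48,.021,.05,95)
E
```

```text
S [0.6585 0.0375 0.018 ] jaw frame [ 0.0512  0.0726 -0.0033] und z 0.021301120410733215 F [ 3.2996 -6.5619 -2.3915] gw 0.49327999931441047 tilt [ 0.0291  0.0073 -0.9995] t 27.45
shift [-0.0193 -0.0085  0.0005] turn -7.2 now [0.4448 0.1084 0.0503] yaw 52.8 gw 0.493 q [-0.2681  0.6123 -0.1391  2.3584  0.5248  0.1678  0.0236] t 27.45
shift [-0.0685 -0.0402  0.0006] turn -27.2 now [0.4448 0.1084 0.0503] yaw 52.8 gw 0.493 q [-0.2681  0.6123 -0.1391  2.3584  0.5248  0.1678  0.0236] t 27.45
shift [-0.0809 -0.0484  0.0007] turn -42.2 now [0.4448 0.1084 0.0503] yaw 52.8 gw 0.493 q [-0.2681  0.6123 -0.1391  2.3584  0.5248  0.1678  0.0236] t 27.45
```

View pics/a.png

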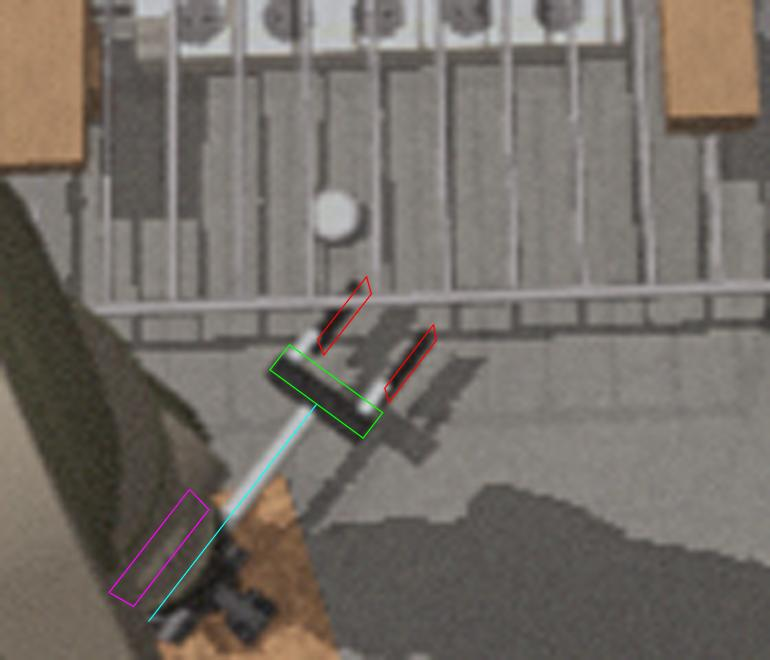

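>>> move_arm --pt "-0.015 -0.005 0 -4 -0.02" --pt "-0.032 -0.015 0 -10 -0.02" --pt "-0.05 -0.027 0 -17 -0.02" --pt "-0.066 -0.038 0 -24 -0.02" --pt "-0.069 -0.04 0 -27 -0.02"

```text
time_s: 27.95
position: [0.4765, 0.0308, 0.0518]
tool_rot: [[-0.984, 0.178, 0.03], [0.178, 0.984, 0.004], [-0.029, 0.01, -1.0]]
force: [-0.8, 0.9, -2.6]
grip_width: 0.493
```

```bash
python3 - <<'E'
from h import *
check('top31',(160,120,300,240),5.5,(336,215),.018)
snap('side','side31'); p,a=pose(); o,R=reacher(p,a,gy=0); overlay('side31',o,R,'b',(150,140,270,240),6,.002); print(p,a,r.get_state()['joint_pos'])
go(.48,.021,.05,95);go(.49,.022,.05,95)
E
```

```text
S [0.6585 0.0375 0.018 ] jaw frame [ 0.0161  0.0383 -0.0048] und z 0.02275067122289914 F [ 0.8216 -1.4966 -2.62  ] gw 0.4891650721231343 tilt [ 0.0305  0.0048 -0.9995] t 28.0
[0.4762 0.0326 0.0517] 79.61296458675258 [ 0.0295  0.629  -0.3087  2.307   0.7507  0.2664  0.4393]
shift [-0.0058 -0.0107  0.0017] turn -15.4 now [0.4762 0.0326 0.0517] yaw 79.6 gw 0.489 q [ 0.0295  0.629  -0.3087  2.307   0.7507  0.2664  0.4393] t 28.05
shift [-0.0154 -0.0079  0.002 ] turn -15.4 now [0.4762 0.0326 0.0517] yaw 79.6 gw 0.489 q [ 0.0295  0.629  -0.3087  2.307   0.7507  0.2664  0.4393] t 28.05
```

View pics/a.png

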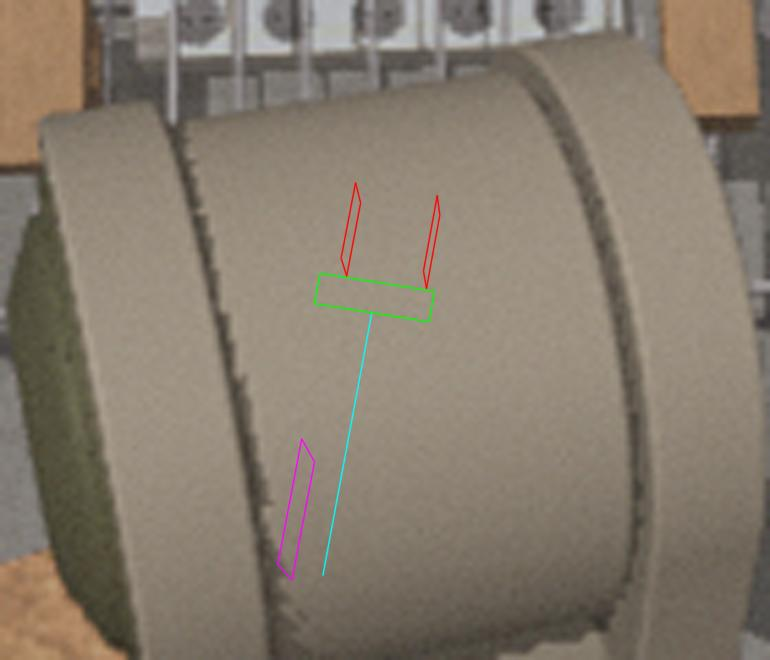

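View pics/b.png

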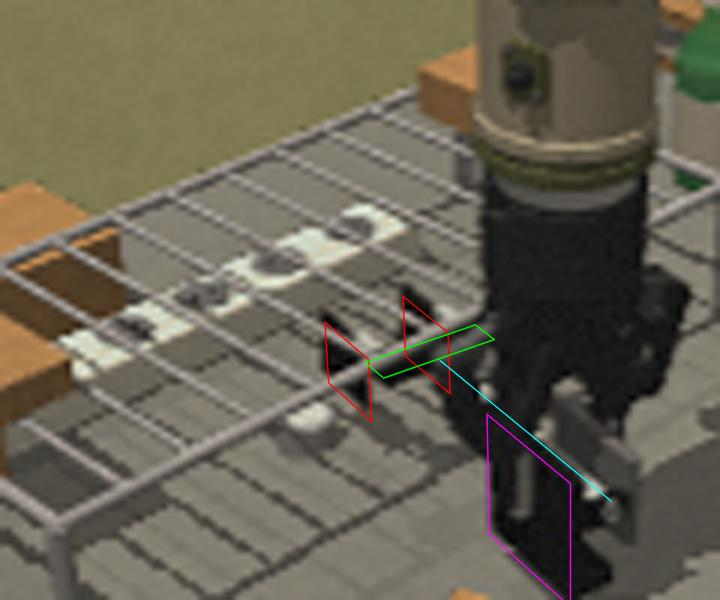

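```bash
python3 - <<'E'
from h import *
go(.497,.0234,.048,95)
E
```

```text
shift [-0.022  -0.0053  0.0043] turn -15.4 now [0.4762 0.0326 0.0517] yaw 79.6 gw 0.489 q [ 0.0295  0.629  -0.3087  2.307   0.7507  0.2664  0.4393] t 28.05
```

>>> move_arm --pt "-0.002 -0.002 0.001 -4 -0.02" --pt "-0.007 -0.004 0.003 -9 -0.02" --pt "-0.014 -0.005 0.003 -14 -0.02" --pt "-0.02 -0.005 0.003 -15.4 -0.02" --pt "-0.022 -0.005 0.003 -15.4 -0.02"

```text
time_s: 28.55
position: [0.4978, 0.0235, 0.0499]
tool_rot: [[-0.996, -0.085, 0.032], [-0.085, 0.996, 0.006], [-0.032, 0.003, -0.999]]
force: [-0.0, -0.8, -2.4]
grip_width: 0.484
```

```bash
python3 - <<'E'
from h import *
snap('side','side32'); s=r.get_state(); p,a=pose(); print(p,a,s['tool_rot'],s['force'],s['joint_pos']); o,R=reacher(p,a,gy=0,pitch=.03); overlay('side32',o,R,'b',(150,140,270,240),6,.002)
o,R=reacher(p,a,gy=0); print(R.T@(np.array([.6585,.0375,0])-o)-[.17,0,0])
E
```

```text
[0.4977 0.0235 0.0498] 94.84484299218317 [[-0.9959 -0.0845  0.0315]
 [-0.0843  0.9964  0.0057]
 [-0.0318  0.003  -0.9995]] [ 0.5908  0.1333 -3.7995] [ 0.1245  0.6561 -0.4099  2.2572  0.8203  0.3399  0.6654]
[-0.0006  0.0003 -0.0208]
```

View pics/b.png

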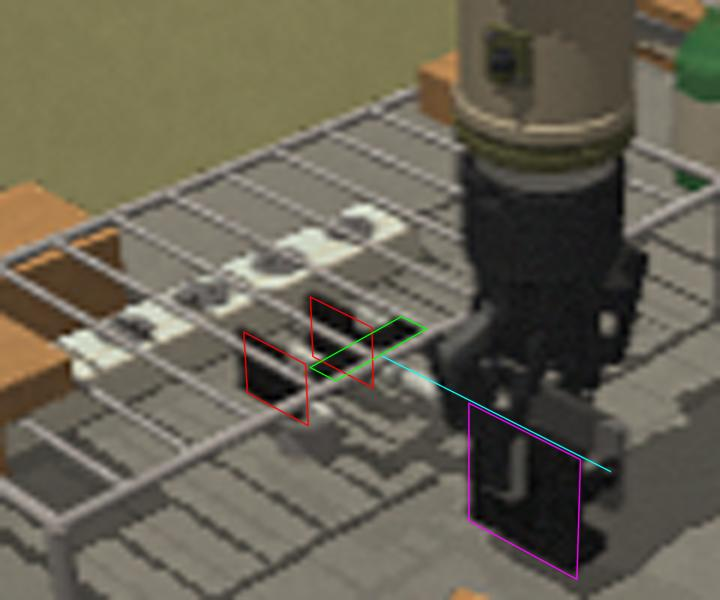

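>>> move_arm --pt "0 0 0.008 0 -0.02" --pt "0 0 0.015 0 -0.02" --pt "0 0 0.019 0 -0.02" --pt "0 0 0.021 0 -0.02" --pt "0 0 0.022 0 -0.02"

```text
time_s: 29.1
position: [0.4996, 0.0241, 0.0284]
tool_rot: [[-0.996, -0.085, 0.034], [-0.085, 0.996, 0.005], [-0.034, 0.003, -0.999]]
force: [0.7, -0.7, 17.8]
grip_width: 0.496
```

```bash
python3 - <<'E'
from h import *
snap('side','side33'); s=r.get_state(); p,a=pose(); print(p,a,s['tool_rot'][:,2],s['force'],s['joint_pos']); o,R=reacher(p,a,gy=0,pitch=.0); overlay('side33',o,R,'b',(150,140,270,240),6,.002)
o,R=reacher(p,a,gy=0); print(R.T@(np.array([.6585,.0375,0])-o)-[.17,0,0])
E
```

```text
[0.4996 0.024  0.0284] 94.85577730836549 [ 0.0339  0.0054 -0.9994] [ 2.4034 -0.9781  8.6399] [ 0.0717  0.6892 -0.3365  2.2661  0.8799  0.2773  0.6102]
[-0.0025 -0.      0.0006]
```

View pics/b.png

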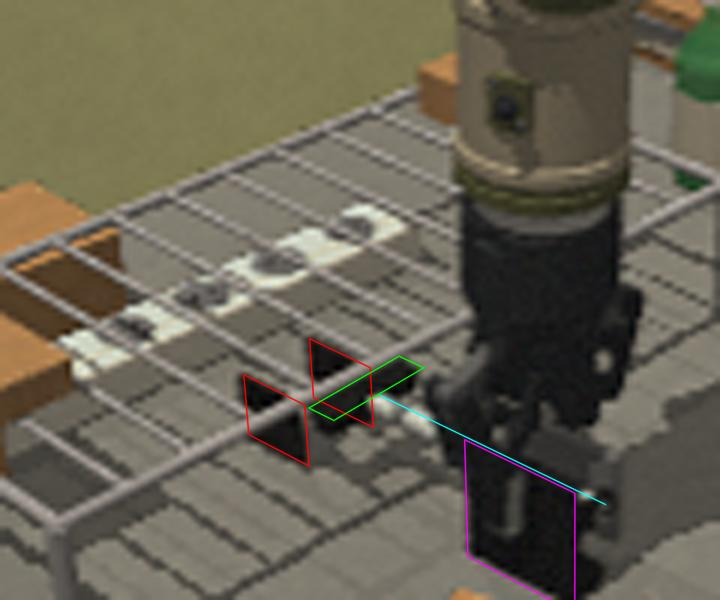

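>>> move_arm --pt "0 0 0 0 -0.1" --pt "0 0 -0.001 0 -0.18" --pt "0 0 -0.001 0 -0.3" --pt "0 0 -0.001 0 -1" --pt "0 0 -0.001 0 -1"

```text
time_s: 29.65
position: [0.4993, 0.0252, 0.0296]
tool_rot: [[-0.996, -0.086, 0.034], [-0.086, 0.996, 0.007], [-0.035, 0.004, -0.999]]
force: [-2.9, 4.2, 7.6]
grip_width: 0.391
```

>>> move_arm --pt "0 0 0 0 -1" --pt "0 0 0 0 -1" --pt "0 0 -0.004 0 -1" --pt "0 0 -0.01 0 -1" --pt "0 0 -0.014 0 -1"

```text
time_s: 30.15
position: [0.4987, 0.0248, 0.044]
tool_rot: [[-0.996, -0.086, 0.034], [-0.086, 0.996, 0.006], [-0.034, 0.003, -0.999]]
force: [-0.9, 0.2, -2.4]
grip_width: 0.386
```

```bash
python3 - <<'E'
from h import *
snap('side','side34'); s=r.get_state(); p,a=pose(); print(p,a,s['tool_rot'][:,2],s['force'],s['grip_width']); o,R=reacher(p,a,gy=0.005,pitch=.0); overlay('side34',o,R,'b',(150,140,270,240),6,.01)
E
```

```text
[0.4989 0.0247 0.0444] 94.9165422736106 [ 0.0346  0.0064 -0.9994] [ 0.0374 -1.2502 -2.5153] 0.3888074596611321
```

View pics/b.png

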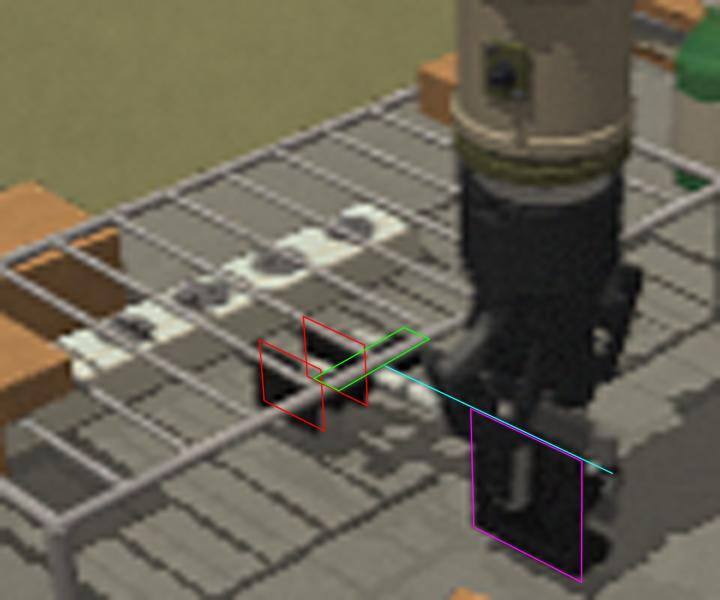

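```bash
python3 - <<'E'
from h import *
go(.476,.032,.048,80);go(.457,.09,.048,57);go(.425,.165,.05,40)
E
```

```text
shift [ 0.0221  0.0092 -0.0043] turn 14.9 now [0.4989 0.0247 0.0444] yaw 94.9 gw 0.389 q [ 0.1088  0.664  -0.3904  2.2598  0.8387  0.3216  0.6479] t 30.2
shift [ 0.036   0.0686 -0.0046] turn 37.9 now [0.4989 0.0247 0.0444] yaw 94.9 gw 0.389 q [ 0.1088  0.664  -0.3904  2.2598  0.8387  0.3216  0.6479] t 30.2
shift [ 0.0614  0.1461 -0.0072] turn 54.9 now [0.4989 0.0247 0.0444] yaw 94.9 gw 0.389 q [ 0.1088  0.664  -0.3904  2.2598  0.8387  0.3216  0.6479] t 30.2
```

>>> move_arm --pt "0.01 0.004 -0.004 5 -1" --pt "0.022 0.009 -0.004 12 -1" --pt "0.026 0.026 -0.004 19 -1" --pt "0.031 0.047 -0.004 27 -1" --pt "0.036 0.068 -0.005 35 -1"

```text
time_s: 30.7
position: [0.4569, 0.0897, 0.0485]
tool_rot: [[-0.861, 0.507, 0.035], [0.507, 0.862, 0.006], [-0.027, 0.023, -0.999]]
force: [0.3, 0.4, -2.5]
grip_width: 0.386
```

```bash
python3 - <<'E'
from h import *
check('top35',(160,120,300,240),5.5,(336,215),.018,sq=.01,gy=.005)
go(.425,.165,.055,40)
E
```

```text
S [0.6585 0.0375 0.018 ] jaw frame [ 0.041   0.0595 -0.0017] und z 0.01968503938644686 F [-1.9518  4.3752 -1.9635] gw 0.388106808666796 tilt [ 0.035   0.0098 -0.9993] t 30.75
shift [ 0.0627  0.0453 -0.0067] turn 19.3 now [0.456  0.0942 0.0487] yaw 59.3 gw 0.388 q [-0.2034  0.6196 -0.1761  2.3445  0.617   0.1814  0.0825] t 30.75
```

View pics/a.png

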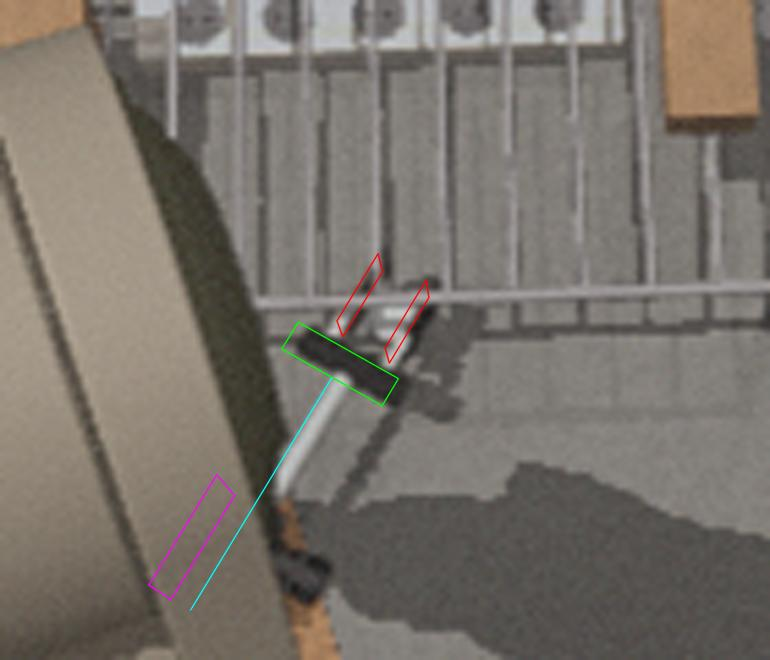

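>>> move_arm --pt "0.02 0.014 -0.003 5 -1" --pt "0.042 0.03 -0.005 12 -1" --pt "0.062 0.045 -0.006 19 -1" --pt "0.065 0.048 -0.012 19 -1" --pt "0.065 0.048 -0.035 19 -1"

```text
time_s: 31.25
position: [0.4223, 0.1693, 0.0824]
tool_rot: [[-0.65, 0.759, 0.032], [0.759, 0.651, 0.009], [-0.014, 0.03, -0.999]]
force: [1.1, -0.6, -2.9]
grip_width: 0.384
```

```bash
python3 - <<'E'
from h import *
check('top36',(160,120,300,240),5.5,(336,215),.018,sq=.01,gy=.005)
go(.45,.03,.16,25)
E
```

```text
S [0.6585 0.0375 0.018 ] jaw frame [ 0.0903  0.0986 -0.0389] und z 0.05694769213173345 F [ 1.3628 -1.7012 -0.0157] gw 0.38953087314699797 tilt [ 0.0359  0.0094 -0.9993] t 31.3
shift [-0.1238 -0.0672 -0.0743] turn 15.5 now [0.4234 0.1685 0.0859] yaw 40.5 gw 0.39 q [-0.3923  0.5356 -0.1646  2.347   0.3933  0.2472 -0.2067] t 31.3
```

View pics/a.png

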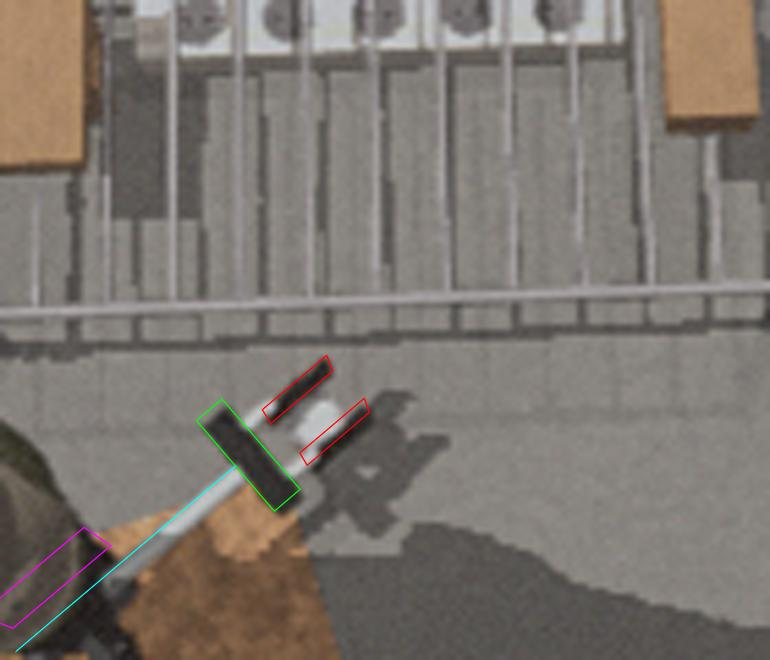

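>>> move_arm --pt "-0.01 -0.005 -0.03 2 -1" --pt "-0.035 -0.018 -0.06 5 -1" --pt "-0.065 -0.035 -0.075 9 -1" --pt "-0.095 -0.052 -0.075 12 -1" --pt "-0.123 -0.067 -0.075 15.5 -1"

```text
time_s: 31.8
position: [0.45, 0.0281, 0.1615]
tool_rot: [[-0.42, 0.907, 0.038], [0.907, 0.42, 0.009], [-0.008, 0.038, -0.999]]
force: [0.4, -0.1, -1.8]
grip_width: 0.391
```

```bash
python3 - <<'E'
from h import *
go(.457,-.184,.12,-6.9)
E
```

```text
shift [-0.1951 -0.0843  0.0398] turn 31.8 now [0.45   0.0281 0.1615] yaw 24.9 gw 0.391 q [ 0.0159  0.3885 -0.2678  2.2928  0.2352  0.4446 -0.008 ] t 31.8
```

>>> move_arm --pt "-0.03 -0.013 0 5 -1" --pt "-0.07 -0.03 0 11 -1" --pt "-0.11 -0.047 0 18 -1" --pt "-0.15 -0.065 0.01 25 -1" --pt "-0.19 -0.082 0.02 31.8 -1"

```text
time_s: 32.3
position: [0.4556, -0.1814, 0.1399]
tool_rot: [[0.125, 0.991, 0.039], [0.992, -0.125, 0.008], [0.013, 0.037, -0.999]]
force: [0.9, -0.0, -2.2]
grip_width: 0.389
```

```bash
python3 - <<'E'
from h import *
trayview('side37')
go(.457,-.184,.06,-6.9)
E
```

```text
pose [ 0.455  -0.1887  0.1385] -8.015603214142594 jaw [ 0.4275 -0.3484  0.1095] und 0.10948206312986106 tray frame [-0.0471  0.0312] tilt [ 0.0373  0.0047 -0.9993] [ 0.9316 -8.8655 -3.2092]
shift [ 0.0041 -0.0016  0.0785] turn -1.1 now [ 0.455  -0.1887  0.1385] yaw -8.0 gw 0.388 q [ 0.3842  0.4614 -0.1319  2.2277  0.1078  0.4233  0.0296] t 32.35
```

View pics/b.png

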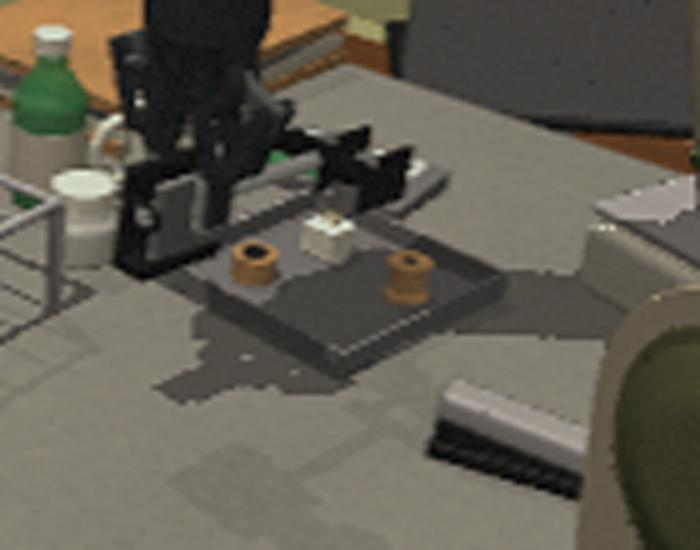

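>>> move_arm --pt "0.003 -0.001 0.03 -1 -1" --pt "0.004 -0.001 0.06 -1 -1" --pt "0.004 -0.001 0.08 -1 -1" --pt "0.004 -0.001 0.088 -1 -1" --pt "0.004 -0.001 0.09 -1 -1"

```text
time_s: 32.85
position: [0.4575, -0.1843, 0.0479]
tool_rot: [[0.121, 0.992, 0.036], [0.993, -0.121, 0.005], [0.009, 0.035, -0.999]]
force: [-0.7, -0.4, -2.4]
grip_width: 0.387
```

```bash
python3 - <<'E'
from h import *
trayview('side38')
p,a=pose();o,R=reacher(p,a,gy=.005,pitch=-.045);overlay('side38',o,R,'b',(260,130,400,240),5,.0095)
E
```

```text
pose [ 0.4578 -0.1843  0.0484] -6.983833743315539 jaw [ 0.4331 -0.3445  0.0194] und 0.019356635498689916 tray frame [-0.042   0.0357] tilt [ 0.0367  0.0049 -0.9993] [-0.4355  0.4834 -2.3246]
```

View pics/b.png

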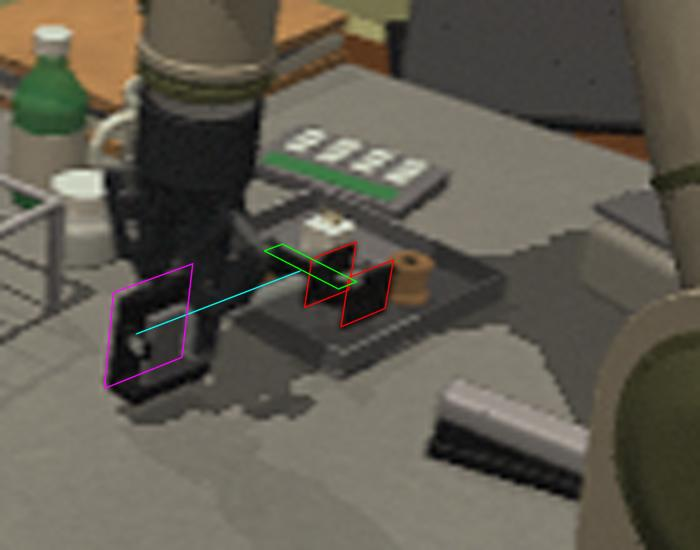

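>>> move_arm --pt "0 0 0.003 0 -1" --pt "0 0 0.0055 0 -1" --pt "0 0 0.0055 0 -1" --pt "0 0 0.0055 0 -0.2" --pt "0 0 0.0055 0 -0.12"

```text
time_s: 33.4
position: [0.4581, -0.1843, 0.0432]
tool_rot: [[0.121, 0.992, 0.037], [0.993, -0.121, 0.005], [0.009, 0.036, -0.999]]
force: [-0.3, -0.7, -1.4]
grip_width: 0.44
```

>>> move_arm --pt "0 0 0 0 -0.05" --pt "0 0 0 0 -0.02" --pt "0 0 -0.01 0 -0.02" --pt "0 0 -0.04 0 -0.02" --pt "0 0 -0.08 0 -0.02"

```text
time_s: 33.9
position: [0.4541, -0.1842, 0.1234]
tool_rot: [[0.121, 0.992, 0.034], [0.993, -0.121, 0.006], [0.01, 0.033, -0.999]]
force: [0.8, -0.7, -1.5]
grip_width: 0.486
```

```bash
python3 - <<'E'
from h import *
trayview('side39')
go(.44,.05,.16,20)
E
```

```text
pose [ 0.4559 -0.1852  0.1293] -6.9908263814079135 jaw [ 0.4312 -0.3454  0.1003] und 0.10031277057637097 tray frame [-0.0437  0.0346] tilt [ 0.041   0.0029 -0.9992] [-0.0667 -0.2818  1.6837]
shift [ 0.2318 -0.0432 -0.0306] turn -27.0 now [ 0.4559 -0.1852  0.1293] yaw -7.0 gw 0.489 q [ 0.3786  0.4763 -0.1357  2.2387  0.1274  0.3942  0.0203] t 33.95
```

View pics/b.png

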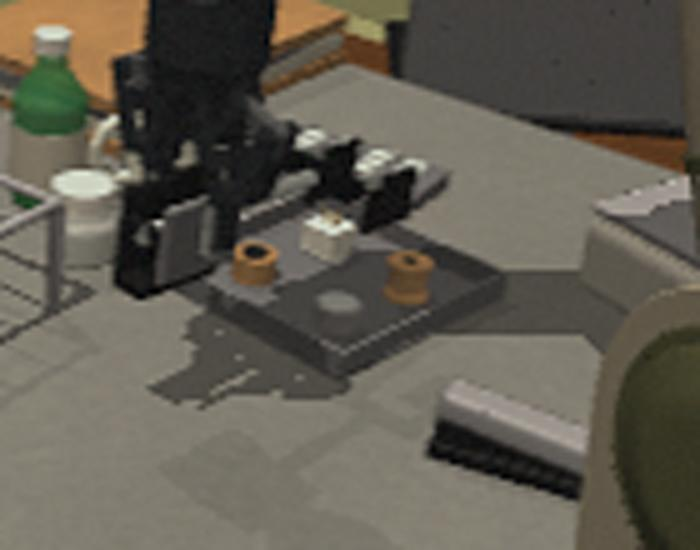

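>>> move_arm --pt "0.03 -0.006 -0.02 -3 -0.02" --pt "0.075 -0.015 -0.03 -8 -0.02" --pt "0.12 -0.023 -0.03 -14 -0.02" --pt "0.165 -0.031 -0.03 -20 -0.02" --pt "0.21 -0.04 -0.03 -24.8 -0.02"

```text
time_s: 34.45
position: [0.4403, 0.0294, 0.1602]
tool_rot: [[-0.309, 0.95, 0.043], [0.951, 0.309, 0.003], [-0.011, 0.041, -0.999]]
force: [0.9, 0.4, -2.1]
grip_width: 0.491
```

```bash
python3 - <<'E'
from h import *
go(.3825,.273,.13,17.8)
E
```

```text
shift [0.2498 0.0191 0.0284] turn 0.2 now [0.4403 0.0294 0.1602] yaw 18.0 gw 0.491 q [-0.0308  0.3776 -0.2219  2.3188  0.2184  0.4202 -0.1195] t 34.45
```

>>> move_arm --pt "0.04 0.02 0 0 -0.02" --pt "0.085 0.035 0 0 -0.02" --pt "0.13 0.04 0 0 -0.02" --pt "0.175 0.037 0.01 0 -0.02" --pt "0.22 0.028 0.02 0.2 -0.02"

```text
time_s: 34.95
position: [0.3999, 0.2495, 0.1396]
tool_rot: [[-0.305, 0.951, 0.045], [0.952, 0.305, 0.004], [-0.01, 0.044, -0.999]]
force: [0.9, -0.1, -2.4]
grip_width: 0.487
```

```bash
python3 - <<'E'
from h import *
go(.3825,.273,.06,17.8)
E
```

```text
shift [ 0.0285 -0.0128  0.0788] turn -0.0 now [0.3999 0.2495 0.1396] yaw 17.8 gw 0.487 q [-0.5859  0.44   -0.149   2.2765  0.2303  0.4025 -0.6204] t 34.95
```

>>> move_arm --pt "0.015 -0.006 0.02 0 -0.02" --pt "0.0285 -0.0125 0.045 0 -0.02" --pt "0.0285 -0.0125 0.07 0 -0.02" --pt "0.0285 -0.0125 0.079 0 -0.02" --pt "0.0285 -0.0125 0.079 0 -0.02"

```text
time_s: 35.45
position: [0.3825, 0.2727, 0.0593]
tool_rot: [[-0.305, 0.951, 0.043], [0.952, 0.305, 0.003], [-0.011, 0.042, -0.999]]
force: [0.5, -0.4, -1.2]
grip_width: 0.492
```

```bash
python3 - <<'E'
from h import *
snap('top','top40');snap('side','side40')
p,a=pose();o,R=reacher(p,a,gy=0,pitch=-.03);overlay('side40',o,R,'b',(140,190,290,320),5,.002);overlay('top40',o,R,'a',(110,180,250,290),5.5,.002)
go(.3825,.273,.033,17.8);print(r.get_state()['tool_rot'])
E
```

```text
shift [ 0.0007 -0.0019  0.0275] turn -0.1 now [0.3832 0.2728 0.0605] yaw 17.7 gw 0.492 q [-0.7281  0.5939 -0.0438  2.3361  0.2913  0.1842 -0.7404] t 35.55
[[-0.3042  0.9515  0.045 ]
 [ 0.9526  0.3043  0.0042]
 [-0.0097  0.0441 -0.999 ]]
```

View pics/a.png

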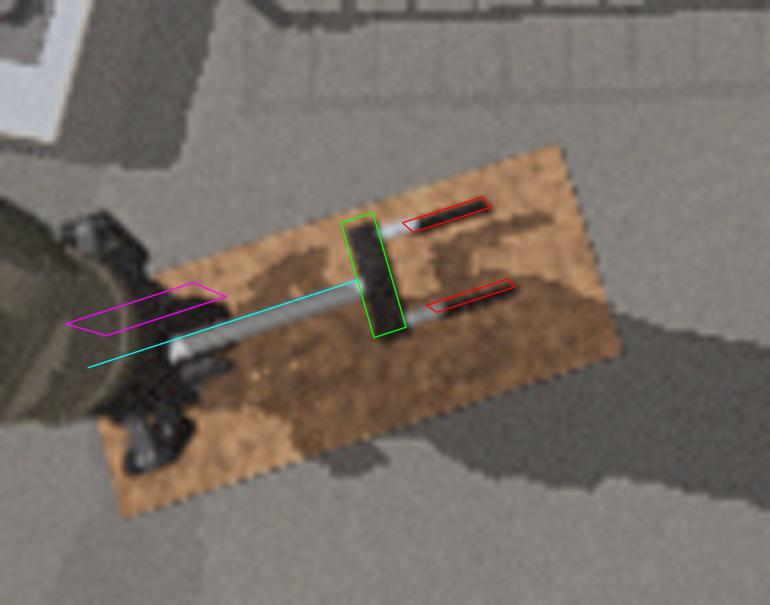

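View pics/b.png

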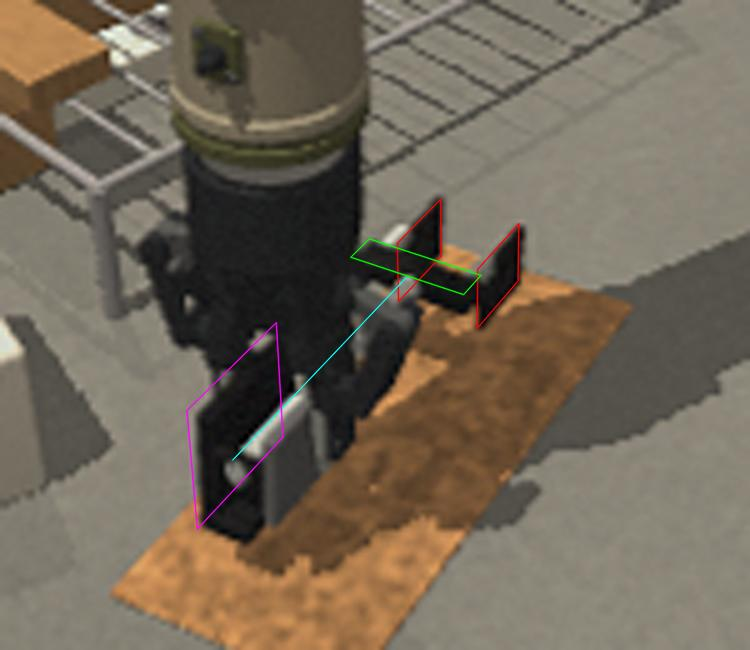

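>>> move_arm --pt "0 -0.001 0.012 0 -0.02" --pt "0 -0.002 0.021 0 -0.02" --pt "0 -0.002 0.026 0 -0.02" --pt "0 -0.002 0.028 0 -0.02" --pt "0 -0.002 0.028 0 -0.02"

```text
time_s: 36.05
position: [0.3827, 0.2722, 0.0325]
tool_rot: [[-0.304, 0.952, 0.045], [0.953, 0.304, 0.004], [-0.01, 0.044, -0.999]]
force: [0.1, 0.8, -2.0]
grip_width: 0.488
```

```bash
python3 - <<'E'
from h import *
s=r.get_state();print(s['position'],s['force'],s['joint_pos'],s['tool_rot'][:,2])
E
```

```text
[0.3827 0.2722 0.0325] [ 0.146   0.8405 -1.9915] [-0.7443  0.6536 -0.0206  2.3511  0.3804  0.1094 -0.8291] [ 0.0449  0.0041 -0.999 ]
```

>>> move_arm --pt "0.003 0.004 -0.003 0 -0.02" --pt "0.01 0.011 -0.002 0 -0.02" --pt "0.012 0.014 0 0 -0.02" --pt "0.012 0.014 0.001 0 -0.02" --pt "0.012 0.014 0.0015 0 -0.02"

```text
time_s: 36.55
position: [0.3934, 0.2893, 0.0319]
tool_rot: [[-0.305, 0.951, 0.047], [0.952, 0.305, 0.007], [-0.008, 0.047, -0.999]]
force: [0.1, 2.4, 11.9]
grip_width: 0.488
```

```bash
python3 - <<'E'
from h import *
snap('side','side41')
p,a=pose();o,R=reacher(p,a,gy=0,pitch=-.03);overlay('side41',o,R,'b',(140,190,290,320),5,.002)
s=r.get_state();print(s['position'],s['force'],s['joint_pos'],s['tool_rot'][:,2])
E
```

```text
[0.3934 0.2893 0.032 ] [0.8662 2.7955 7.9709] [-0.7422  0.6602 -0.0389  2.3106  0.3728  0.1424 -0.8312] [ 0.0469  0.0068 -0.9989]
```

View pics/b.png

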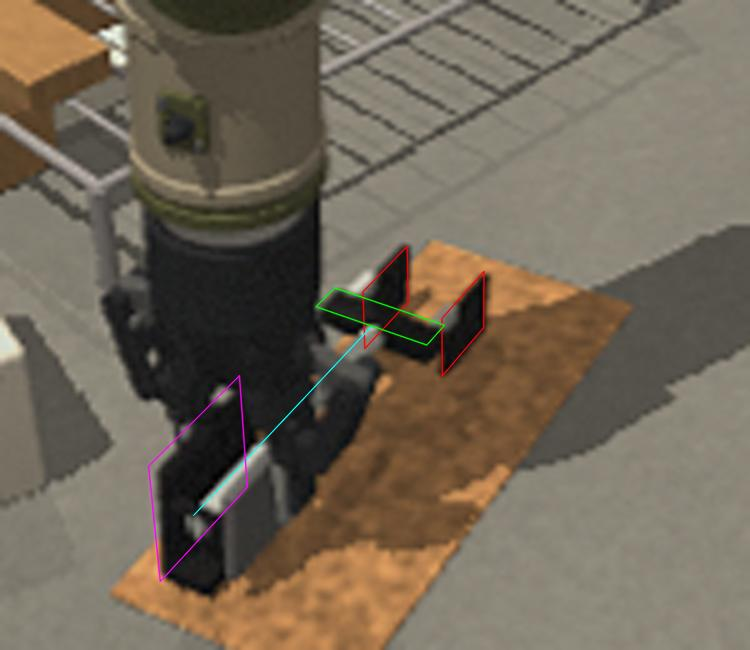

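>>> move_arm --pt "0 0 -0.001 0 0.03" --pt "0 0 -0.001 0 0.08" --pt "0 0 -0.001 0 0.15" --pt "0 0 -0.001 0 0.25" --pt "0 0 -0.001 0 0.4"

```text
time_s: 37.1
position: [0.3932, 0.2891, 0.0329]
tool_rot: [[-0.304, 0.951, 0.047], [0.952, 0.305, 0.006], [-0.008, 0.046, -0.999]]
force: [-0.6, -0.1, 0.5]
grip_width: 0.702
```

```bash
python3 - <<'E'
from h import *
snap('side','side42');crop('side42',140,190,290,320,5,'b')
s=r.get_state();print(s['position'],s['force'],s['grip_width'])
E
```

```text
[0.3933 0.2891 0.0329] [-0.3336 -0.1228 -0.7368] 0.7025596393498504
```

View pics/b.png

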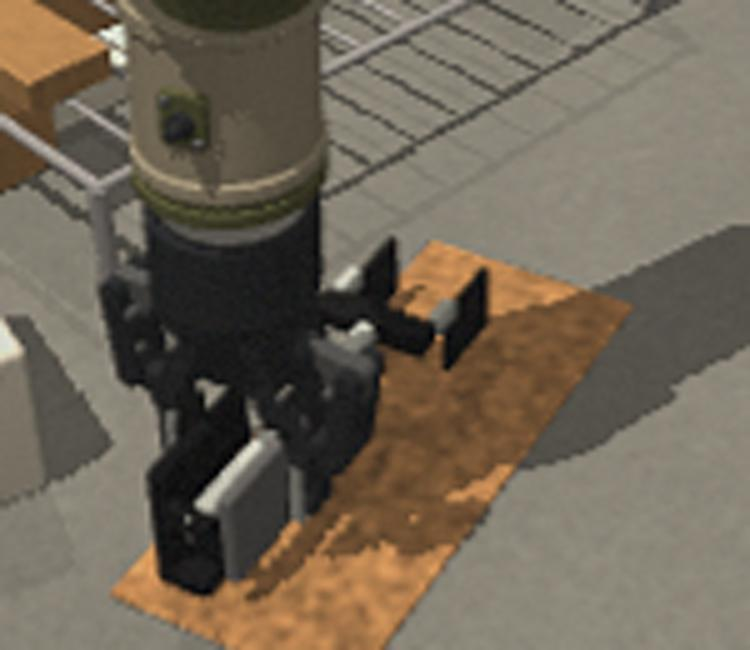

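>>> move_arm --pt "0 0 -0.001 0 0.6" --pt "0 0 -0.001 0 0.6" --pt "0 0 -0.015 0 0.6" --pt "0 0 -0.05 0 0.6" --pt "0 0 -0.09 0 0.6"

```text
time_s: 37.65
position: [0.3883, 0.288, 0.123]
tool_rot: [[-0.305, 0.951, 0.045], [0.952, 0.305, 0.004], [-0.009, 0.044, -0.999]]
force: [1.1, 0.8, 0.2]
grip_width: 0.794
```

>>> move_arm --pt "0 0 -0.03 0 0.6" --pt "0 0 -0.06 0 0.6" --pt "0.01 0.03 -0.09 0 0.6" --pt "0.02 0.06 -0.1 0 0.6" --pt "0.03 0.09 -0.1 0 0.6"

```text
time_s: 38.15
position: [0.4618, 0.3446, 0.2292]
tool_rot: [[-0.304, 0.951, 0.048], [0.952, 0.305, 0.007], [-0.008, 0.048, -0.999]]
force: [0.0, 0.1, -0.5]
grip_width: 0.805
```

```bash
python3 - <<'E'
from h import *
snap('side','side43');crop('side43',20,190,290,330,2.9,'b');snap('top','top43');crop('top43',50,130,250,290,4,'a')
s=r.get_state();print(s['position'],s['force'],s['grip_width'],s['tool_rot'][:,2])
E
```

```text
[0.4633 0.3459 0.2273] [-0.3992  0.5259 -0.8321] 0.7959513860481614 [ 0.0473  0.0073 -0.9989]
```

View pics/a.png

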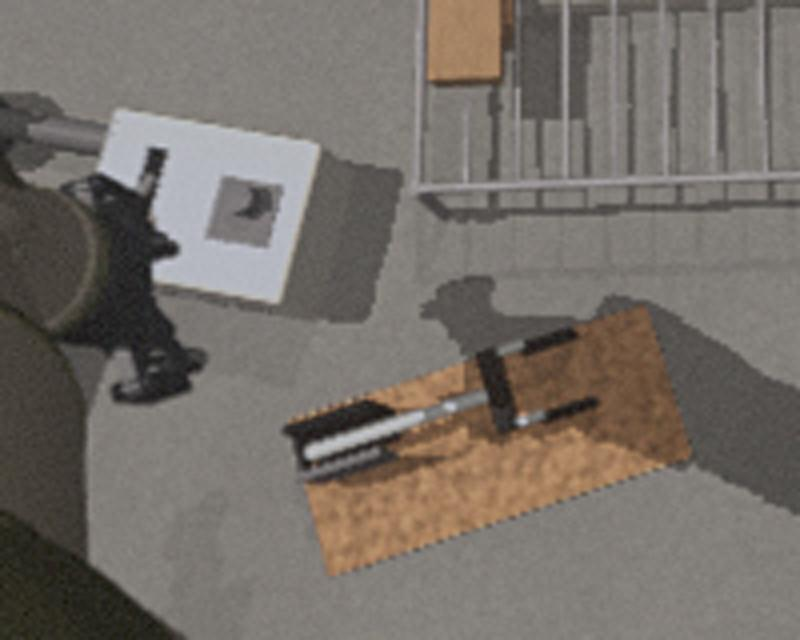

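View pics/b.png

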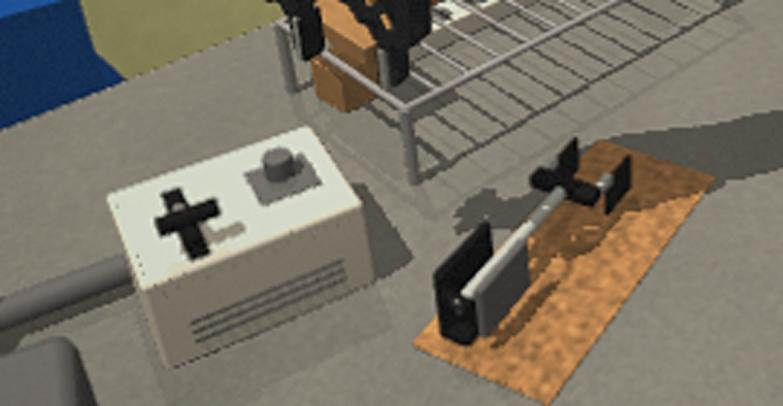

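```bash
python3 - <<'E'
from h import *
d=load('side43'); print('side bar',back(d,P([(187,217)],20,190,2.9),.1195)); print('side box top corners',back(d,P([(107,197),(310,127),(362,203),(140,287)],20,190,2.9),.09))
d=load('side0');print('side up bar',back(d,P([(37,66)],60,210,3),.157))
d=load('top0');print('top up bar',back(d,P([(177,122)],50,140,6),.157))
crop('top18',40,120,180,230,5,'a');crop('top37' if 0 else 'top31',40,120,180,230,5,'b')
E
```

```text
side bar [[0.5388 0.4578 0.1195]]
side box top corners [[0.6447 0.481  0.09  ]
 [0.6135 0.3177 0.09  ]
 [0.492  0.341  0.09  ]
 [0.5263 0.505  0.09  ]]
side up bar [[0.6199 0.4407 0.157 ]]
top up bar [[0.6177 0.4403 0.157 ]]
```

View pics/b.png

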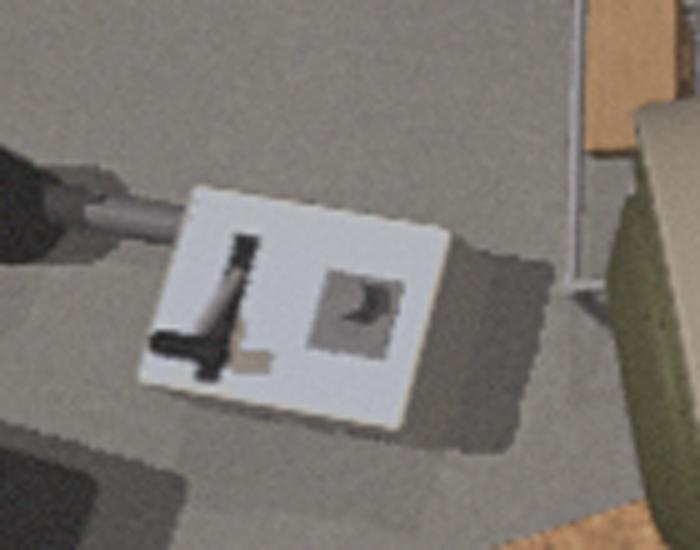

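```bash
python3 - <<'E'
from h import *
d=load('top31');print('top bar',back(d,P([(189,346)],40,120,5),.1195),back(d,P([(154,341),(223,350)],40,120,5),.1195))
p,a=pose();print(p,a)
E
```

```text
top bar [[0.5396 0.4558 0.1195]] [[0.543  0.4773 0.1195]
 [0.5368 0.435  0.1195]]
[0.4633 0.3459 0.2273] 17.72705614868874
```

```bash
python3 - <<'E'
from h import *
go(.539,.457,.2,78.7)
E
```

```text
shift [0.083  0.1045 0.0316] turn -61.0 now [0.4633 0.3459 0.2273] yaw 17.7 gw 0.796 q [-0.5618  0.4243 -0.2671  1.9644  0.2057  0.7385 -0.6454] t 38.25
```

>>> move_arm --pt "0.02 0.025 0 -8 0.6" --pt "0.04 0.05 0 -16 0.6" --pt "0.06 0.075 0 -24 0.6" --pt "0.083 0.104 0 -32 0.6" --pt "0.083 0.104 0.01 -40 0.6"

```text
time_s: 38.75
position: [0.5386, 0.4605, 0.222]
tool_rot: [[-0.848, 0.527, 0.049], [0.528, 0.849, 0.011], [-0.035, 0.035, -0.999]]
force: [0.3, -0.7, -0.1]
grip_width: 0.803
```

```bash
python3 - <<'E'
from h import *
go(.539,.457,.16,78.7)
E
```

```text
shift [ 0.     -0.005   0.0619] turn -20.5 now [0.5386 0.4605 0.222 ] yaw 58.2 gw 0.803 q [-0.5274  0.6046 -0.4359  1.6655  0.3498  0.9065 -0.0899] t 38.75
```

>>> move_arm --pt "0 -0.002 0.005 -8 0.6" --pt "0 -0.004 0.02 -16 0.6" --pt "0 -0.004 0.04 -20.5 0.6" --pt "0 -0.004 0.06 -20.5 0.6" --pt "0 -0.004 0.062 -20.5 0.6"

```text
time_s: 39.25
position: [0.5381, 0.4558, 0.1568]
tool_rot: [[-0.979, 0.197, 0.045], [0.197, 0.98, 0.007], [-0.043, 0.016, -0.999]]
force: [-0.1, -1.0, -0.2]
grip_width: 0.8
```

```bash
python3 - <<'E'
from h import *
go(.539,.457,.1045,78.7)
snap('side','side44');crop('side44',30,200,170,310,5,'b');snap('top','top44');crop('top44',40,120,180,230,5,'a')
E
```

```text
shift [0.0016 0.0005 0.0523] turn -0.1 now [0.5381 0.4558 0.1568] yaw 78.6 gw 0.8 q [-0.4881  0.6838 -0.4968  1.7205  0.4675  0.8202  0.1659] t 39.25
```

View pics/b.png

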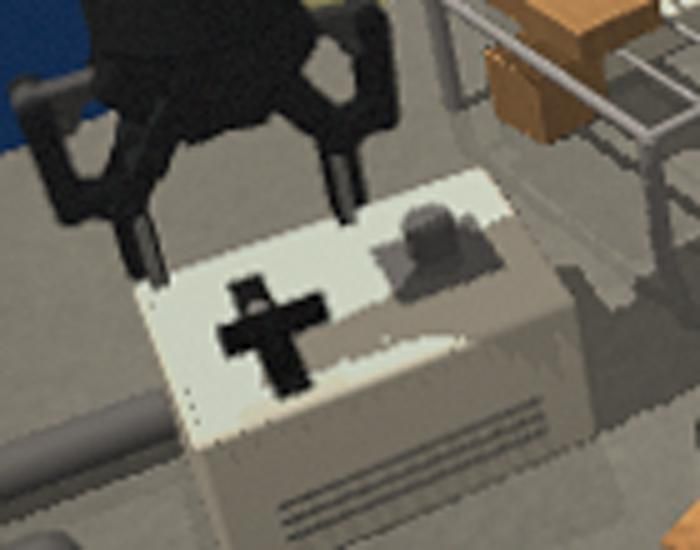

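View pics/a.png

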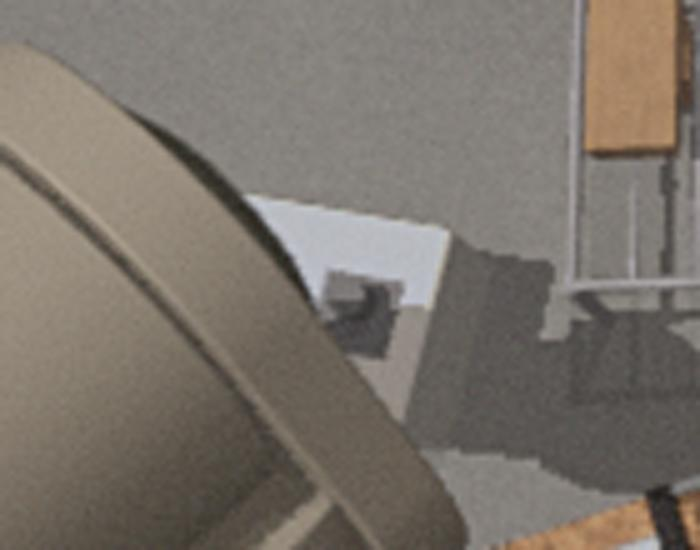

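```bash
python3 - <<'E'
from h import *
d=load('side44')
print(back(d,P([(251,249)],30,200,5),.163),back(d,P([(272,322)],30,200,5),.1195))
d0=load('side43');print(back(d0,P([(187,217)],20,190,2.9),.1195))
E
```

```text
[[0.5372 0.4589 0.163 ]] [[0.5406 0.4573 0.1195]]
[[0.5388 0.4578 0.1195]]
```

>>> move_arm --pt "0.0005 0.0005 0.012 0 0.5" --pt "0.001 0.0005 0.024 0 0.5" --pt "0.0012 0.0005 0.03 0 0.5" --pt "0.0012 0.0005 0.032 0 0.5" --pt "0.0012 0.0005 0.032 0 0.5"

```text
time_s: 39.85
position: [0.5392, 0.4583, 0.127]
tool_rot: [[-0.979, 0.197, 0.047], [0.198, 0.98, 0.009], [-0.044, 0.018, -0.999]]
force: [-0.3, 0.6, -0.4]
grip_width: 0.747
```

```bash
python3 - <<'E'
from h import *
go(.539,.457,.1045,78.7)
snap('side','side45');crop('side45',30,200,170,310,5,'b')
E
```

```text
shift [ 0.0009 -0.0017  0.0225] turn -0.1 now [0.5392 0.4583 0.127 ] yaw 78.6 gw 0.747 q [-0.5027  0.7171 -0.4768  1.7374  0.4942  0.7689  0.1413] t 39.85
```

View pics/b.png

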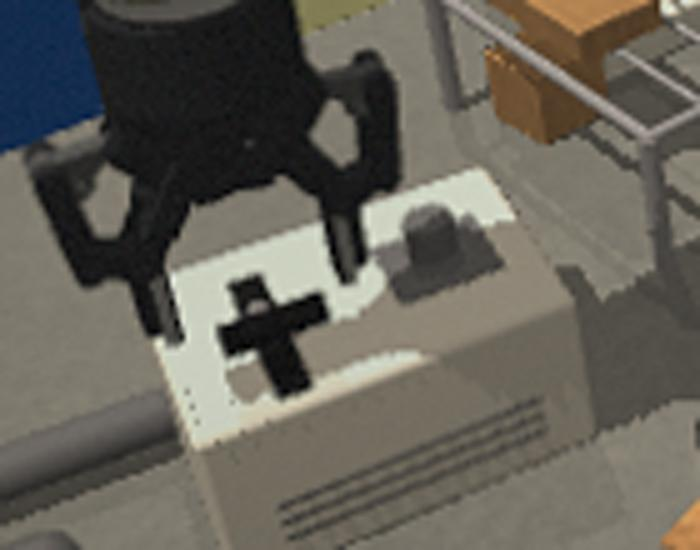

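>>> move_arm --pt "0.0005 -0.001 0.012 0 0.5" --pt "0.001 -0.0015 0.02 0 0.5" --pt "0.001 -0.0015 0.021 0 0.2" --pt "0.001 -0.0015 0.021 0 -0.2" --pt "0.001 -0.0015 0.021 0 -0.5" --newtons 25

```text
time_s: 40.4
position: [0.5384, 0.4556, 0.1058]
tool_rot: [[-0.979, 0.197, 0.046], [0.198, 0.98, 0.006], [-0.044, 0.015, -0.999]]
force: [-1.7, -3.8, -0.4]
grip_width: 0.505
```

>>> move_arm --pt "0 0 0 0 -0.5" --pt "0 0 0 0 -0.5"

```text
time_s: 40.6
position: [0.5384, 0.4556, 0.1058]
tool_rot: [[-0.979, 0.197, 0.046], [0.197, 0.98, 0.006], [-0.044, 0.015, -0.999]]
force: [-0.3, -1.5, -1.2]
grip_width: 0.51
```

```bash
python3 - <<'E'
from h import *
s=r.get_state(); print(s['position'],s['force'],s['grip_width'])
ex=np.array([.9807,-.1954,0]); p0=s['position']
al0=-1.04
f=lambda a: .078*np.sin(a)*ex+np.array([0,0,.078*np.cos(a)])
R=s['tool_rot']
for a in np.linspace(al0,.14,11): print(round(a,2),np.round(R.T@(f(a)-f(al0)),4))
snap('side','side46');crop('side46',30,200,170,310,5,'b')
E
```

```text
[0.5384 0.4556 0.1058] [-0.3465 -1.4757 -1.2408] 0.5102070037379023
-1.04 [0. 0. 0.]
-0.92 [-0.0054  0.0001 -0.0074]
-0.8 [-0.0117  0.0002 -0.0141]
-0.69 [-0.0188  0.0003 -0.0201]
-0.57 [-0.0264  0.0004 -0.0251]
-0.45 [-0.0346  0.0005 -0.0293]
-0.33 [-0.0433  0.0006 -0.0324]
-0.21 [-0.0523  0.0006 -0.0345]
-0.1 [-0.0614  0.0007 -0.0355]
0.02 [-0.0706  0.0007 -0.0354]
0.14 [-0.0797  0.0007 -0.0343]
```

View pics/b.png

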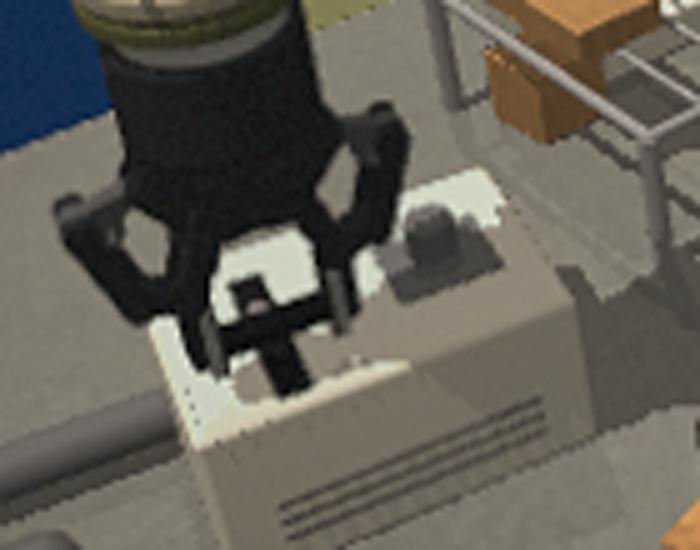

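Bar pinched (about 43 mm). Lead it round the arc.

>>> move_arm --pt "-0.003 0 -0.004 0 -0.5" --pt "-0.0055 0 -0.0075 0 -0.5" --pt "-0.0085 0 -0.011 0 -0.5" --pt "-0.0117 0 -0.0141 0 -0.5" --pt "-0.015 0 -0.017 0 -0.5"

```text
time_s: 41.15
position: [0.5526, 0.4527, 0.1237]
tool_rot: [[-0.979, 0.197, 0.046], [0.197, 0.98, 0.007], [-0.044, 0.015, -0.999]]
force: [-0.1, 1.6, -5.3]
grip_width: 0.512
```

>>> move_arm --pt "-0.004 0 -0.003 0 -0.5" --pt "-0.0078 0 -0.0057 0 -0.5" --pt "-0.0115 0 -0.008 0 -0.5" --pt "-0.0155 0 -0.0103 0 -0.5" --pt "-0.0195 0 -0.0123 0 -0.5"

```text
time_s: 41.65
position: [0.5713, 0.449, 0.1371]
tool_rot: [[-0.979, 0.197, 0.046], [0.197, 0.98, 0.007], [-0.043, 0.016, -0.999]]
force: [-0.9, 1.2, -4.7]
grip_width: 0.506
```

```bash
python3 - <<'E'
from h import *
s=r.get_state(); print(s['position'],s['force'],s['grip_width'],s['position']-np.array([.5384,.4556,.1058]), s['tool_rot'].T@(s['position']-np.array([.5384,.4556,.1058])))
snap('side','side47');crop('side47',30,200,170,310,5,'b')
E
```

```text
[0.5713 0.449  0.1371] [-0.884   1.1926 -4.7035] 0.5056907781246971 [ 0.0329 -0.0066  0.0313] [-0.0349  0.0005 -0.0298]
```

View pics/b.png

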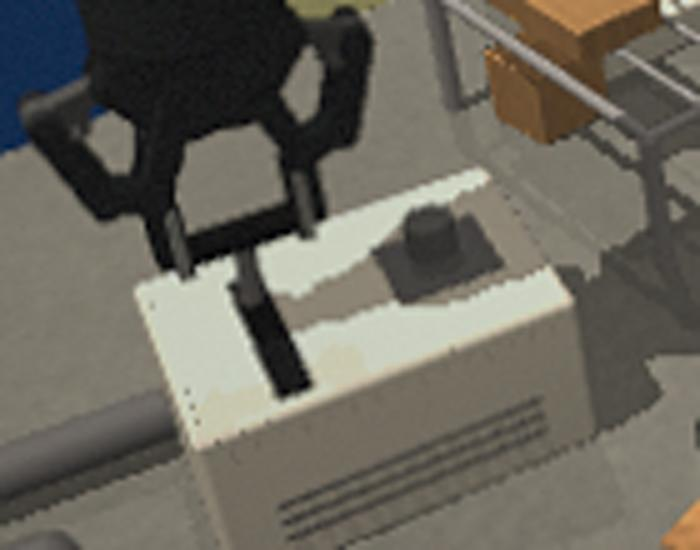

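>>> move_arm --pt "-0.0045 0 -0.0018 0 -0.5" --pt "-0.009 0 -0.0031 0 -0.5" --pt "-0.0135 0 -0.0043 0 -0.5" --pt "-0.018 0 -0.0052 0 -0.5" --pt "-0.0225 0 -0.0058 0 -0.5"

```text
time_s: 42.2
position: [0.5942, 0.4445, 0.1447]
tool_rot: [[-0.979, 0.197, 0.047], [0.198, 0.98, 0.008], [-0.044, 0.017, -0.999]]
force: [-3.4, 1.1, 0.3]
grip_width: 0.504
```

>>> move_arm --pt "-0.0045 0 -0.0004 0 -0.5" --pt "-0.009 0 -0.0005 0 -0.5" --pt "-0.0135 0 -0.0003 0 -0.5" --pt "-0.018 0 0.0002 0 -0.5" --pt "-0.0215 0 0.0007 0 -0.5"

```text
time_s: 42.7
position: [0.6161, 0.4402, 0.1454]
tool_rot: [[-0.979, 0.198, 0.047], [0.198, 0.98, 0.008], [-0.045, 0.017, -0.999]]
force: [-3.1, 0.8, 4.5]
grip_width: 0.505
```

```bash
python3 - <<'E'
from h import *
s=r.get_state(); print(s['position'],s['force'],s['grip_width'], s['tool_rot'].T@(s['position']-np.array([.5384,.4556,.1058])))
snap('side','side48');crop('side48',30,200,170,310,5,'b')
E
```

```text
[0.6161 0.4402 0.1454] [-3.1229  0.773   4.505 ] 0.505401084280878 [-0.0809  0.001  -0.036 ]
```

View pics/b.png

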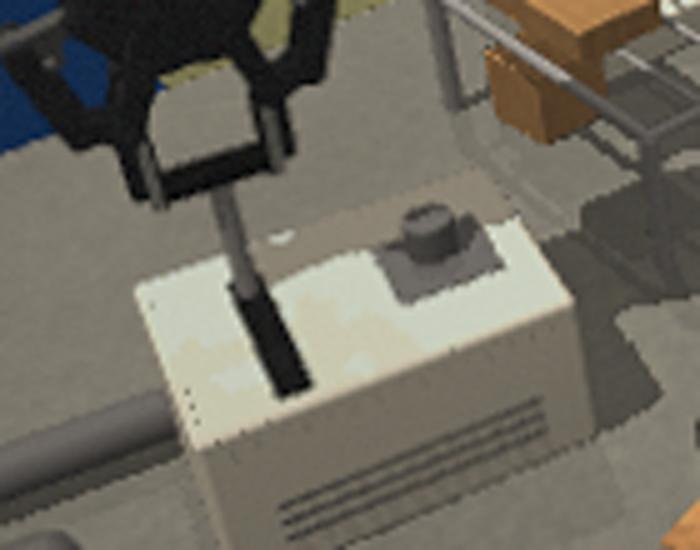

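>>> move_arm --pt "0 0 0 0 -0.5" --pt "0 0 0 0 0.2" --pt "0 0 0 0 0.5" --pt "0 0 0 0 0.5" --pt "0 0 0 0 0.5"

```text
time_s: 43.25
position: [0.6169, 0.4399, 0.1453]
tool_rot: [[-0.979, 0.198, 0.048], [0.199, 0.98, 0.008], [-0.045, 0.017, -0.999]]
force: [-0.1, 0.2, 0.0]
grip_width: 0.752
```

>>> move_arm --pt "0 0 -0.02 0 0.5" --pt "0 0 -0.05 0 0.5" --pt "0 0 -0.09 0 0.5" --pt "0 0 -0.13 0 0.5" --pt "0 0 -0.17 0 0.5"

```text
time_s: 43.75
position: [0.6085, 0.4384, 0.3166]
tool_rot: [[-0.979, 0.198, 0.048], [0.199, 0.98, 0.008], [-0.045, 0.017, -0.999]]
force: [1.0, 0.1, -0.5]
grip_width: 0.75
```

```bash
python3 - <<'E'
from h import *
snap('side','side49');snap('top','top49');crop('side49',20,130,420,340,2,'b')
s=r.get_state();print(s['position'],s['time_s'],s['force'])
crop('top49',50,80,450,320,2,'a')
d=load('side49');print('bar',back(d,P([(105,203)],20,130,2),.157))
E
```

```text
[0.6098 0.4407 0.3221] 43.85 [-0.0875  0.9342 -0.1766]
bar [[0.6211 0.4396 0.157 ]]
```

View pics/b.png

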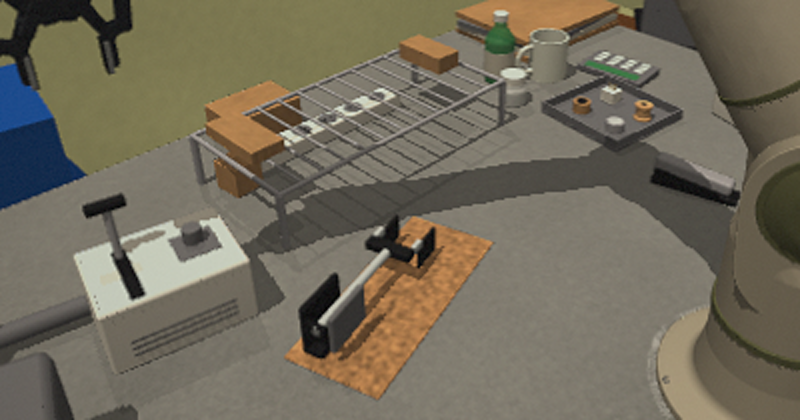

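View pics/a.png

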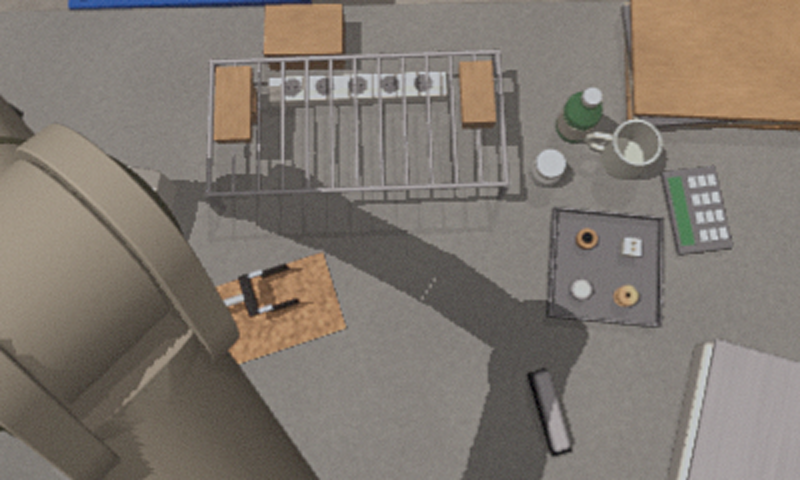

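```bash
python3 - <<'E'
from h import *
print(r.close_job())
E
```

```text
the job is handed in; nothing more can be done
None
```

The job is done and handed in at about 44 s; no verdict was reported.

- **Power off:** I pressed the test button, and the pictures showed the lever dropped.
- **Fetching:** Four dropped things were under the shelf: adaptor, spool, tape and tin. There was no tub. The tin had been knocked a few centimetres aside partway through, so I measured it again before picking it up. I fetched all four with the reacher only, and none was touched with the fingers.
- **Reacher:** It went back on the cork mat and stands upright, let go. It sits about 25 mm towards the mat's far side, close to its edge, from where it first lay. By my estimate the handle and jaws are both over the mat.
- **Power on:** I pinched the lever bar by its ends and led it round its arc until it was up.

**Last checks:** In the final pictures all four things lie in the tray, well inside the walls. The shelf is clear, and the bystanders look unmoved. The lever bar measures (0.621, 0.440) against (0.620, 0.441) at the start, the button is up, and the gripper is clear of everything.

**What ran close:**
- The tool's tilt drifted to about 0.05 rad over the run.
- Joint 6 touched its lower limit (0.109 against 0.11) twice near the mat.
- I closed on the tape blind, relying on the reacher's modelled pose because the arm hid both camera views. The top camera was also blocked by the arm when I closed on the tin.

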